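# Test and cap the cordless-tool battery packs

## Robot

A 6-joint arm with a two-finger parallel gripper is mounted at the origin on the work surface. World frame = base frame: x ahead of the robot, y to its left, z up, the work surface at z = 0. Lengths are in mm, angles in rad, forces in N, time in s.
With the tool pointing down it reaches from about 350 to 775 mm from the base axis. Payload 7.3 kg.
Tool frame: the origin (TCP) lies on the mounting face of the last link; the fingertips stand 178 mm ahead of it and the grasp point (between the pads) lies 159 mm ahead of it (bot.grip_point_offset is the distance from the TCP to the grasp point, in mm); x points along the fingers, y is the direction in which the jaws open and shut, and the axes are right-handed (so a half turn about x gives the same grasp; the last joint's range is limited). The gripper opens to 92 mm and grips with 3 to 60 N. Pads are 19 mm wide; open, the fingers measure 130 mm over their backs; the gripper's body (75 mm by 190 mm) begins 47 mm behind the grasp point.
Start: joints at [-1.3, 0.342, 1.524, -0, 1.275, -0.146], TCP at [212.558, -480.049, 404.741] pointing down, gripper open.
Joint ranges: [-2.53, 2.53], [-0.77, 2.02], [0.04, 2.7], [-1, 4.14], [0.28, 2.66], [-3.11, 3.11]. Speed limits (rad/s): [2.57, 2.57, 3.14, 3.14, 3.14, 3.14].

## Interface

Orientations are given as [roll, pitch, yaw] about the fixed x, y, z axes, in that order (R = Rz(yaw) Ry(pitch) Rx(roll)).
In Python, from plant import bot gives the robot as it stands.
- The arm moves only by the tool arm_command, never from a script. Its argument "moves" is a list of rows, each a list of 5 numbers: the shift along the tool's x, y, z in cm, then the turn about the tool's x in degrees, then the opening, from 0 (shut) to 1 (fully open). A call has 1 to 10 rows; each row is the pose to reach, as a shift and turn from the pose measured when the call began, along the tool's axes at that moment; what a row does not reach only later rows make up. A row lasts 1/10 s, in which the tool goes at most 50 mm and 8.59 degrees, less where a joint would pass 70% of its speed; a pose out of reach is approached as far as the arm can. A call with a gripper value outside its range is refused whole. The fingers move at their own pace and stop on an object; the grip force is fixed at half the most. Time passes only in rows, so rows that repeat a pose let the fingers close. It gives the time, the measured TCP pose, the force and the opening at its end, in the units of the state.
- bot.get_obs(): the state, without advancing time (a new reading comes with each control period).
- bot.capture(name): name is "scene" or "top" or "wrist"; returns a dict with "frame" (420x560x3 uint8, blue, green, red), "K" (3x3 intrinsics, pixels), "origin" and "orientation" of the camera in the world; the wrist camera has in their place "T_tool_cam" (4x4, takes a point from camera to tool coordinates, whose origin is the TCP and whose axes are the tool frame's). Camera axes: x right, y down, z forward; pixel columns grow to the right and rows downward; lengths in mm; the calibration is good to about 2 mm. A picture is of the moment at which its call begins: read the wrist's pose just before it. There is no depth.
- bot.close_job(): hands the job in, once; it reports no verdict.
The state is a dict: "time": time; "joint_positions": joint angles; "dq": joint speeds; "tau": joint torques, N m; "tool_pos": TCP position; "tcp_rot": TCP orientation; "contact_force": force on the tool from outside, world axes, zero at the start; "moment": the same for the moment, N m; "grip_width": finger opening in mm.
Only numpy, scipy, OpenCV 4.12 (cv2) and the standard library are available. Lean on these libraries where they do the work, as an engineer would, in place of code of your own. Each camera call takes 0.05 s, during which the arm holds its last target.

## Task

Test the battery packs on the bench: lift the test probe out of its holder and, holding it upright, press its sprung pin gently onto the round contact and then onto the middle of the strip contact of each pack, staying about half a second on each; take the pack with the rectangular neck first, then the square-necked, then the round-necked one (one of them may be missing). When you finish, the probe must hang fully home in its holder again, and every tested pack must stand with its neck covered by the dust cap that matches it in shape, sitting fully down. Leave the other things on the bench where they are.

Things in the scene. Friction and masses are not known exactly. Their poses are not given: they have to be found in the camera images.
- pack_rect: Black cordless-tool battery pack with a rectangular neck, loose, 0.6 kg: block 104 (x) x 80 (y) x 45 mm high, and on the middle of its top a grey plastic neck 56 x 32 mm, 20 mm high (top 65 mm above the bench). On the neck lie two brass contacts, both on the pack's x axis. Origin: centre of the underside; z up. None if this pack is absent.
- pack_rect_round (a point): Centre of the top of that pack's round brass contact (12 mm disc), 17 mm along +x from the pack's middle, 66.5 mm above its underside
- pack_rect_strip (a point): Centre of the top of that pack's strip contact (brass, 8 mm in x by 20 mm in y), 17 mm along -x from the pack's middle, 66.5 mm above its underside; the end of the pack on this side has a small grey latch plate
- pack_square: Black cordless-tool battery pack with a square neck, loose, 0.6 kg: block 104 (x) x 80 (y) x 45 mm high, and on the middle of its top a grey plastic neck 36 x 36 mm, 20 mm high (top 65 mm above the bench). On the neck lie two brass contacts, both on the pack's x axis. Origin: centre of the underside; z up. None if this pack is absent.
- pack_square_round (a point): Centre of the top of that pack's round brass contact (12 mm disc), 10 mm along +x from the pack's middle, 66.5 mm above its underside
- pack_square_strip (a point): Centre of the top of that pack's strip contact (brass, 8 mm in x by 20 mm in y), 10 mm along -x from the pack's middle, 66.5 mm above its underside; the end of the pack on this side has a small grey latch plate
- pack_round: Black cordless-tool battery pack with a round neck, loose, 0.6 kg: block 104 (x) x 80 (y) x 45 mm high, and on the middle of its top a grey plastic neck 46 mm diameter, 20 mm high (top 65 mm above the bench). On the neck lie two brass contacts, both on the pack's x axis. Origin: centre of the underside; z up. None if this pack is absent.
- pack_round_round (a point): Centre of the top of that pack's round brass contact (12 mm disc), 11 mm along +x from the pack's middle, 66.5 mm above its underside
- pack_round_strip (a point): Centre of the top of that pack's strip contact (brass, 8 mm in x by 20 mm in y), 11 mm along -x from the pack's middle, 66.5 mm above its underside; the end of the pack on this side has a small grey latch plate
- cap_rect: Grey plastic dust cap for the rectangular neck, lying open side down: 70 (x) x 46 (y) mm outside, 64 x 40 mm inside, 27 mm high, top 3 mm thick, walls 3 mm. Origin: centre of its open underside, z up. Seated, its rim rests on the pack's shoulder, 45 mm above the pack's underside. It is always there, even if its pack is not.
- cap_square: Grey plastic dust cap for the square neck, lying open side down: 50 x 50 mm outside, 44 x 44 mm inside, 27 mm high, top 3 mm thick, walls 3 mm. Origin: centre of its open underside, z up. Seated, its rim rests on the pack's shoulder, 45 mm above the pack's underside. It is always there, even if its pack is not.
- cap_round: Grey plastic dust cap for the round neck, lying open side down: 60 mm outside diameter, 54 mm inside, 27 mm high, top 3 mm thick, walls 3 mm. Origin: centre of its open underside, z up. Seated, its rim rests on the pack's shoulder, 45 mm above the pack's underside. It is always there, even if its pack is not.
- probe: Test probe, 90 g, hanging upright in the holder by its collar. Origin: centre of the collar's underside; z up along the probe. Collar 32 mm diameter, 6 mm thick; above it a black handle, 18 x 18 mm with sides along x and y, from 6 to 85 mm above the origin; below it a steel shaft 10 mm diameter, 70 mm long, then the sprung brass pin, 4 mm diameter, its tip 84 mm below the origin.
- probe_point (a point): Tip of the probe's sprung pin
- probe_pin (a joint): How far the probe's pin is pushed in: 0 = free, 0.010 m = fully in; sprung, about 0.8 N to start moving, 1.2 N at 1 mm and 4.8 N fully in; press it 3 to 7 mm in
- holder: Aluminium tube standing fixed on a 72 mm round foot, open at the top: 100 mm high, bore 20 mm, outside 28 mm; the probe's shaft hangs in it with the collar resting on its rim. Origin: centre of the underside, on the tube's axis.
- jar: Glass jar with a steel lid, 64 mm diameter, 90 mm high; a bystander, leave it alone. Origin: its underside.
- tape_measure: Yellow tape measure, 62 x 34 x 58 mm high; a bystander, leave it alone. Origin: its underside.
- screwdriver: Screwdriver lying on the bench; a bystander, leave it alone. Origin: its underside.
- offcut: Wood offcut, 130 x 45 x 20 mm; a bystander, leave it alone. Origin: its underside.
- socket: Steel socket, 26 mm diameter, 30 mm high; a bystander, leave it alone. Origin: its underside.
- torch: Aluminium torch lying down, about 150 mm long and 38 mm thick; a bystander, leave it alone. Origin: its underside.
- tin: Small tin, 54 mm diameter, 55 mm high; a bystander, leave it alone. Origin: its underside.
There are look-alikes about, which are no part of the job. Leave any orange look-alike of the cap_rect alone.

How it is judged:
By the outcome, as a careful person would: the job done as asked, in the order asked, and still so for the second after the job is handed in, with the robot touching nothing.
Of pack_rect, pack_square, pack_round only 2 to 3 are there at a start; the rules pass over those that are not, and their reading is None.
At some moment in a run one of cap_rect, cap_square, cap_round, pack_rect, pack_square, pack_round may be knocked a few centimetres aside while the robot is not near it.
It also fails if it takes over 210 s, if anything falls off the work surface, if the arm or the gripper's body presses on something with over 40 N, if the wrist force passes 120 N, or if a joint passes its speed limit or range.

## Working session

There is one attempt and no reset: what is moved stays moved. The work goes in short steps, Python scripts to look and compute and a tool call to move; the robot and the scene stay as the last step left them, time stands still between calls to the robot, and variables do not carry over. Pictures are saved under pics/ and viewed, and the job is handed in when it is done.

Besides the shell and the picture viewer there is one more tool, called after "Emit:" as name(argument=value, ...) on one line, values as JSON. arm_command: Moves the arm, as the interface text tells. Its arguments: {"type":"object","properties":{"moves":{"type":"array"}},"required":["moves"]}

```bash
ls; mkdir -p pics
python3 - <<'E'
from plant import bot
import cv2
o=bot.get_obs()
for k,v in o.items(): print(k,v)
print(bot.grip_point_offset)
for n in ("scene","top","wrist"):
    c=bot.capture(n); cv2.imwrite(f"pics/{n}0.png",c["frame"])
    print(n,{k:v for k,v in c.items() if k!="frame"})
E
```

```text
pics
time 0.0
joint_positions [-1.29996904e+00  3.42727199e-01  1.52504706e+00 -8.12805753e-06
  1.27538347e+00 -1.46009329e-01]
dq [ 0.00022027 -0.00016485 -0.00020845  0.00079469 -0.00175438  0.00051107]
tau [ 9.98138858e-04 -4.31250143e+01 -2.44216973e+01  7.18521327e-02
  5.60707622e-02 -1.23566715e-04]
tool_pos [ 212.53336663 -479.9022063   404.03193509]
tcp_rot [-1.71183964  1.56923123  1.846592  ]
contact_force [-0.21257809  0.8209625   0.25256627]
moment [ 0.01458017 -0.00228601 -0.03067236]
grip_width 91.72616972318384
159.20000000000002
scene {'K': array([[395.67556562,   0.        , 276.37788797],
       [  0.        , 395.67556562, 219.35029694],
       [  0.        ,   0.        ,   1.        ]]), 'origin': array([1259.14265148, -235.21381825,  628.90196516]), 'orientation': array([-2.18610456, -0.02091564,  1.23791126])}
top {'K': array([[423.08524071,   0.        , 277.17687463],
       [  0.        , 423.08524071, 210.3207323 ],
       [  0.        ,   0.        ,   1.        ]]), 'origin': array([ 4.26773550e+02, -1.17099001e-01,  1.37454837e+03]), 'orientation': array([-3.02840058,  0.01090593, -1.5558502 ])}
wrist {'K': array([[317.46619035,   0.        , 278.96106518],
       [  0.        , 317.46619035, 217.82659346],
       [  0.        ,   0.        ,   1.        ]]), 'T_tool_cam': array([[ 4.93510737e-04, -2.59061852e-01,  9.65860607e-01,
         1.94200929e+01],
       [ 9.99999478e-01, -7.36768369e-04, -7.08569179e-04,
         7.05602990e-01],
       [ 8.95178789e-04,  9.65860453e-01,  2.59061354e-01,
        -6.86847832e+01],
       [ 0.00000000e+00,  0.00000000e+00,  0.00000000e+00,
         1.00000000e+00]])}
```

View pics/scene0.png

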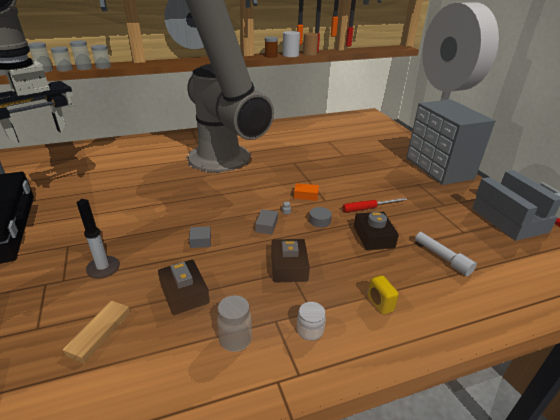

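```bash
python3 -c "
import cv2
a=cv2.imread('pics/top0.png');cv2.imwrite('pics/top0L.png',cv2.resize(a,(800,600),interpolation=cv2.INTER_CUBIC))"
```

```text
(no output)
```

View pics/top0L.png

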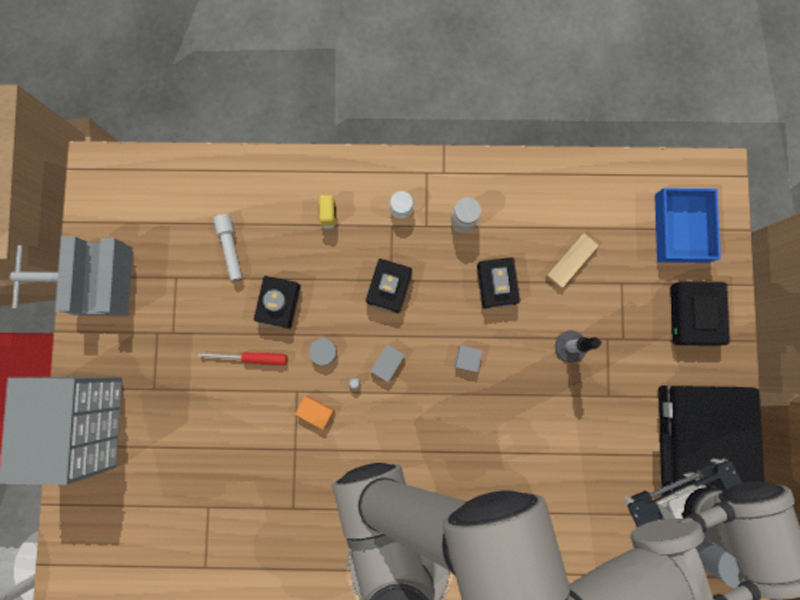

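View pics/wrist0.png

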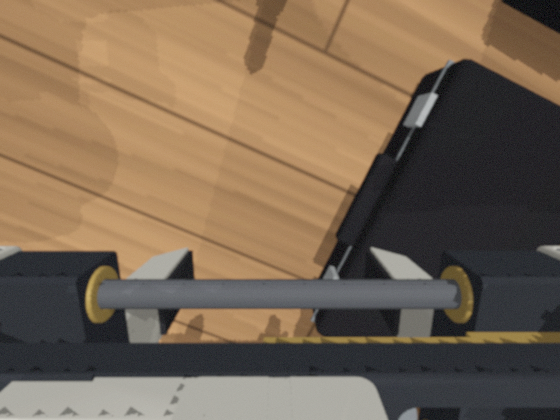

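The top view shows three packs (800x600 px): rect at (498,282), square at (389,286) and round at (277,301). The grey caps are round (322,352), rect (388,364) and square (469,359). The orange look-alike is at (315,413) and the probe in its holder is at (572,346).

```bash
cat > h.py <<'E'
from plant import bot
import numpy as np, cv2
from scipy.spatial.transform import Rotation as Ro
def R(e): return Ro.from_euler('xyz',e).as_matrix()
def tool():
    o=bot.get_obs(); return np.array(o["tool_pos"]),R(o["tcp_rot"])
class Cam:
    def __init__(s,name):
        p,Rt=tool()
        c=bot.capture(name); s.f=c["frame"].copy(); s.K=c["K"]
        if name=="wrist":
            T=c["T_tool_cam"]; s.R=Rt@T[:3,:3]; s.o=Rt@T[:3,3]+p
        else: s.R=R(c["orientation"]); s.o=np.array(c["origin"])
    def ray(s,u,v,z):
        d=s.R@np.linalg.solve(s.K,[u,v,1.]); return s.o+d*(z-s.o[2])/d[2]
    def px(s,P):
        q=s.K@(s.R.T@(np.asarray(P,float)-s.o)); return q[:2]/q[2]
    def crop(s,name,u0,v0,u1,v1,k,marks=()):
        a=cv2.resize(s.f[v0:v1,u0:u1],None,fx=k,fy=k,interpolation=cv2.INTER_CUBIC)
        for i,P in enumerate(marks):
            q=((s.px(P)+.5-[u0,v0])*k).astype(int); cv2.drawMarker(a,tuple(int(t) for t in q),(255,0,255),cv2.MARKER_CROSS,12,1)
        cv2.imwrite('pics/'+name,a)
def yaw():  # direction of tool y in world, degrees
    p,Rt=tool(); return np.degrees(np.arctan2(Rt[1,1],Rt[0,1]))
def go(x,y,zg,yw=None):
    """grasp point target (world mm) and jaw direction deg (mod 180) -> tool shift cm, turn deg"""
    p,Rt=tool(); g=p+Rt[:,0]*bot.grip_point_offset
    d=Rt.T@(np.array([x,y,zg])-g)/10
    t=0
    if yw is not None:
        y0=yaw(); t=-(((yw-y0)+90)%180-90)   # tool x down: turn about it is -world yaw
    print("grip now",g.round(1),"yaw",round(yaw(),1),"q6",round(float(bot.get_obs()["joint_positions"][5]),2),"shift cm",d.round(2),"turn",round(t,1), "F",np.round(bot.get_obs()["contact_force"],1),"w",round(bot.get_obs()["grip_width"],1),"t",round(bot.get_obs()["time"],2))
E
python3 - <<'E'
from h import *
c=Cam("top")
c.crop("top1.png",150,160,430,300,2.8)
for n,(u,v),z in [("rect",(498,282),65),("sq",(389,286),65),("rd",(275,299),65),("cr",(322,352),27),("crect",(388,364),27),("csq",(469,359),27),("orange",(315,413),27),("holder",(572,346),0),("handle top",(591,343),190),("sock",(354,384),30),("jar",(467,210),90)]:
    print(n,c.ray(u*.7,v*.7,z).round(0))
E
```

```text
rect [ 619. -206.   65.]
sq [607.  32.  65.]
rd [575. 281.  65.]
cr [462. 180.  27.]
crect [438.  32.  27.]
csq [ 451. -147.   27.]
orange [328. 191.  27.]
holder [ 485. -383.    0.]
handle top [ 483. -367.  190.]
sock [393. 107.  30.]
jar [ 773. -135.   90.]
```

View pics/top1.png

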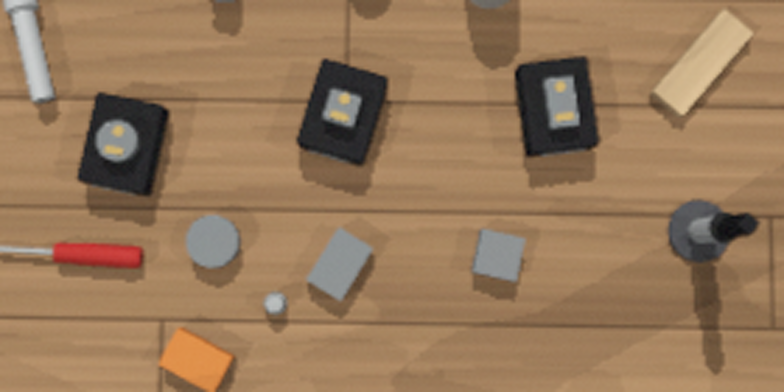

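```bash
python3 -c "
from h import *
go(470,-375,340); print(tool()[1].round(2))"
```

```text
grip now [ 212.5 -479.8  245.1] yaw -66.1 q6 -0.15 shift cm [ -9.49   0.83 -27.79] turn 0 F [-0.3  0.   0.4] w 92.0 t 0.2
[[-0.    0.4  -0.91]
 [ 0.   -0.91 -0.4 ]
 [-1.   -0.   -0.  ]]
```

Emit:
arm_command(moves=[[-6,0.5,-5,0,1],[-9.5,0.8,-10,0,1],[-9.5,0.8,-15,0,1],[-9.5,0.8,-20,0,1],[-9.5,0.8,-25,0,1],[-9.5,0.8,-27.8,0,1],[-9.5,0.8,-27.8,0,1],[-9.5,0.8,-27.8,0,1]])

```text
time: 1.0
tool_pos: [471.4, -373.8, 498.6]
tcp_rot: [-1.389, 1.569, 2.173]
contact_force: [-1.4, -1.1, 0.1]
grip_width: 91.7
```

```bash
python3 -c "
from h import *
go(470,-375,340)
c=Cam('wrist'); c.crop('w1.png',0,0,560,420,1.4)"
```

```text
grip now [ 471.3 -373.6  339.4] yaw -65.9 q6 0.35 shift cm [-0.06  0.08  0.17] turn 0 F [-1.4 -1.1  0.1] w 91.7 t 1.0
```

View pics/w1.png

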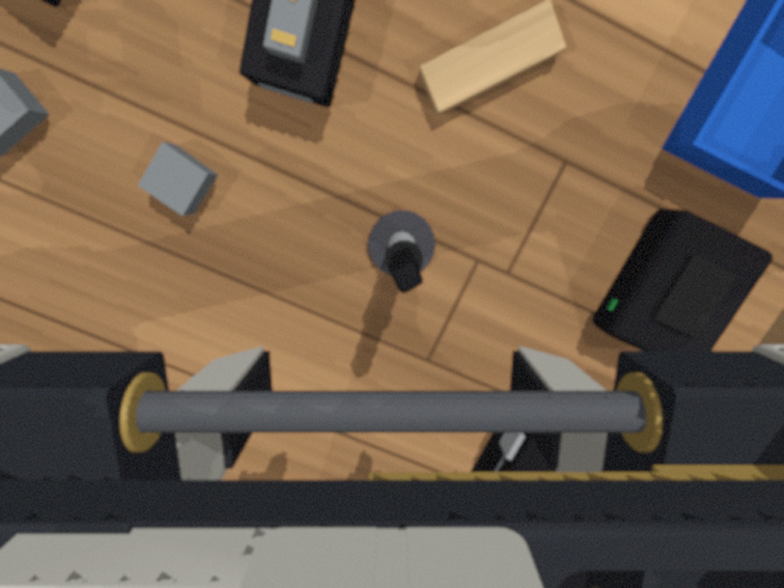

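```bash
python3 -c "
from h import *
c=Cam('wrist'); c.crop('w2.png',240,140,340,220,8)
print(c.ray(401/1.4,242/1.4,4))"
```

```text
[ 483.89807255 -380.28958685    4.        ]
```

View pics/w2.png

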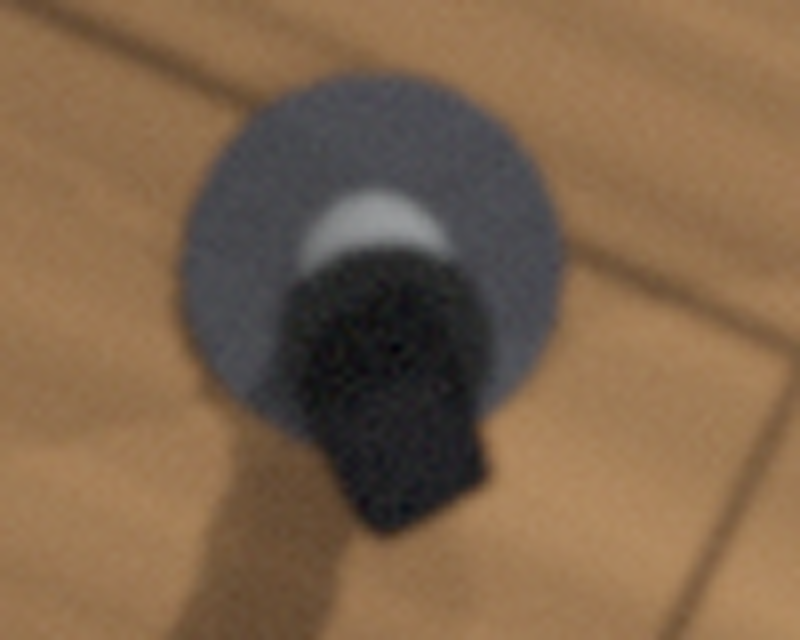

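```bash
python3 -c "
from h import *
c=Cam('wrist'); c.f=cv2.convertScaleAbs(c.f,alpha=4); c.crop('w3.png',265,160,315,210,14)
q=[c.ray(240+a/8,140+b/8,185) for a,b in [(330,445),(385,535),(488,478)]]
for p in q: print(p)
d=q[2]-q[1]; print(np.linalg.norm(d),np.degrees(np.arctan2(d[1],d[0])), (q[0]+q[2])/2)"
```

```text
[ 480.39135794 -372.76065311  185.        ]
[ 473.0874199  -383.15949188  185.        ]
[ 484.31721037 -391.45935357  185.        ]
13.964093172972293 -36.46785443015388 [ 482.35428416 -382.11000334  185.        ]
```

View pics/w3.png

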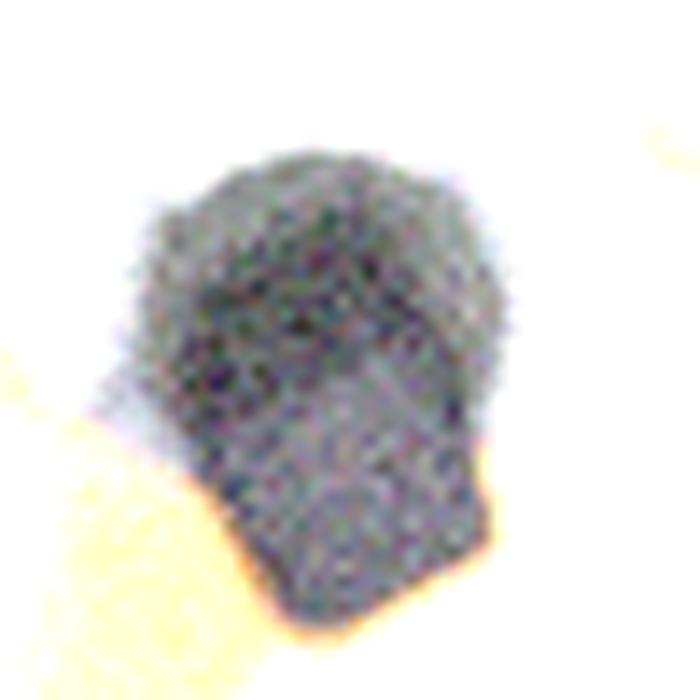

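Run:
```python
from h import *
c=Cam('wrist'); c.f=cv2.convertScaleAbs(c.f,alpha=4)
k=14;u0,v0=265,160
a=cv2.resize(c.f[v0:210,u0:315],None,fx=k,fy=k,interpolation=cv2.INTER_CUBIC)
# fit : holder axis xy + yaw, overlay
X,Y=484,-380.5
for yw,col in ((-38,(255,0,255)),):
  for z in (185,106):
    P=[np.array([X,Y,z])+9*np.array([np.cos(t)*s1-np.sin(t)*s2,np.sin(t)*s1+np.cos(t)*s2,0]) for t in [np.radians(yw)] for s1,s2 in((1,1),(1,-1),(-1,-1),(-1,1))]
    q=np.array([(c.px(p)+.5-[u0,v0])*k for p in P]).astype(np.int32); print(z,q.tolist())
    cv2.polylines(a,[q],True,col,1)
  P=[[X+16*np.cos(t),Y+16*np.sin(t),106] for t in np.linspace(0,6.28,40)]
  q=np.array([(c.px(p)+.5-[u0,v0])*k for p in P]).astype(np.int32); cv2.polylines(a,[q],True,(0,255,0),1)
cv2.imwrite('pics/w4.png',a)
```

```text
185 [[414, 315], [537, 548], [302, 671], [176, 441]]
106 [[372, 173], [471, 360], [283, 460], [183, 274]]
```

View pics/w4.png

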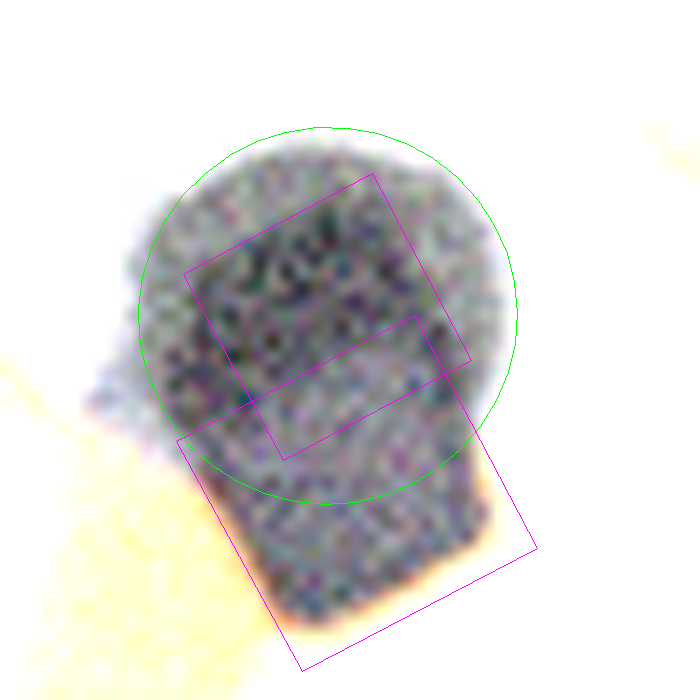

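```bash
python3 -c "
from h import *
go(483.6,-379.6,260,-38)"
```

```text
grip now [ 468.6 -375.6  340.2] yaw -66.2 q6 0.35 shift cm [ 8.02  0.98 -1.22] turn -28.2 F [-0.1 -0.4  0.2] w 92.0 t 1.2
```

Emit:
arm_command(moves=[[2,0.5,-0.6,-7,1],[5,1,-1.2,-14,1],[8,1,-1.2,-21,1],[8,1,-1.2,-28.2,1],[8,1,-1.2,-28.2,1],[8,1,-1.2,-28.2,1]])

```text
time: 1.8
tool_pos: [482.8, -380.9, 420.3]
tcp_rot: [1.222, 1.57, -1.017]
contact_force: [-0.3, 1.0, -0.3]
grip_width: 91.9
```

```bash
python3 -c "
from h import *
go(483.6,-379.6,148,-38)
c=Cam('wrist'); c.crop('w5.png',0,0,560,420,1.4)"
```

```text
grip now [ 482.9 -380.9  261.1] yaw -38.3 q6 -0.12 shift cm [11.31 -0.03 -0.15] turn -0.3 F [-0.3  1.  -0.3] w 91.9 t 1.8
```

View pics/w5.png

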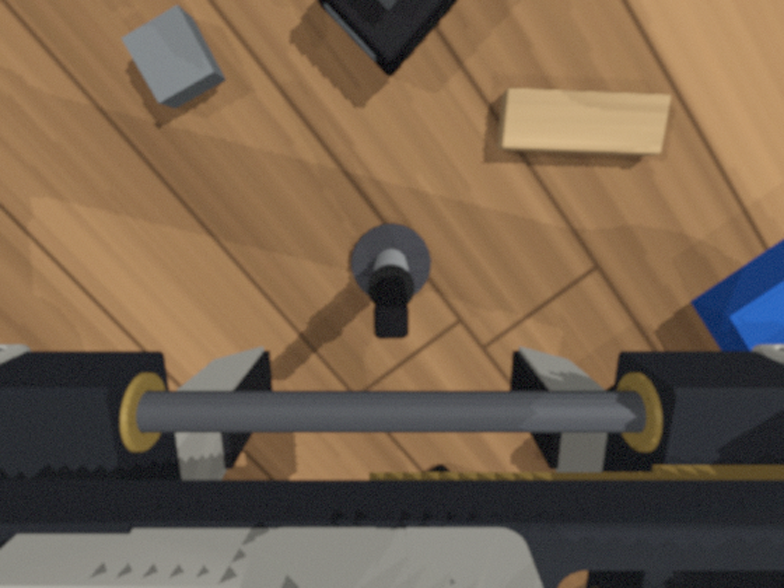

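```bash
python3 -c "
from h import *
p,Rt=tool(); c=Cam('wrist')
for u,v in ((374,337),(409,336)): print(Rt.T@(c.ray(u/1.4,v/1.4,185)-p))"
```

```text
[235.46772845  -8.40932769   6.46160815]
[235.48297115   9.54636997   5.93818161]
```

Emit:
arm_command(moves=[[3,0,-0.3,-0.3,1],[6,0,-0.3,-0.3,1],[9,0,-0.3,-0.3,1],[11.2,0,-0.3,-0.3,1],[11.2,0,-0.3,-0.3,1],[11.2,0,-0.3,-0.3,1]])

```text
time: 2.5
tool_pos: [485.2, -378.6, 309.5]
tcp_rot: [1.4, 1.569, -0.834]
contact_force: [-0.1, -0.7, 0.6]
grip_width: 92.0
```

Emit:
arm_command(moves=[[0,0,0,0,0],[0,0,0,0,0],[0,0,0,0,0],[0,0,0,0,0],[0,0,0,0,0],[0,0,0,0,0],[0,0,0,0,0]])

```text
time: 3.2
tool_pos: [485.2, -378.6, 309.5]
tcp_rot: [1.409, 1.569, -0.825]
contact_force: [0.5, -0.4, 0.7]
grip_width: 40.4
```

```bash
python3 -c "
from h import *
go(483.6,-379.6,148,-38)
c=Cam('wrist'); c.crop('w6.png',0,0,560,420,1.4)"
```

```text
grip now [ 485.5 -378.8  150.3] yaw -38.0 q6 -0.12 shift cm [ 0.23 -0.1   0.18] turn 0.0 F [ 0.5 -0.4  0.7] w 40.4 t 3.2
```

View pics/w6.png

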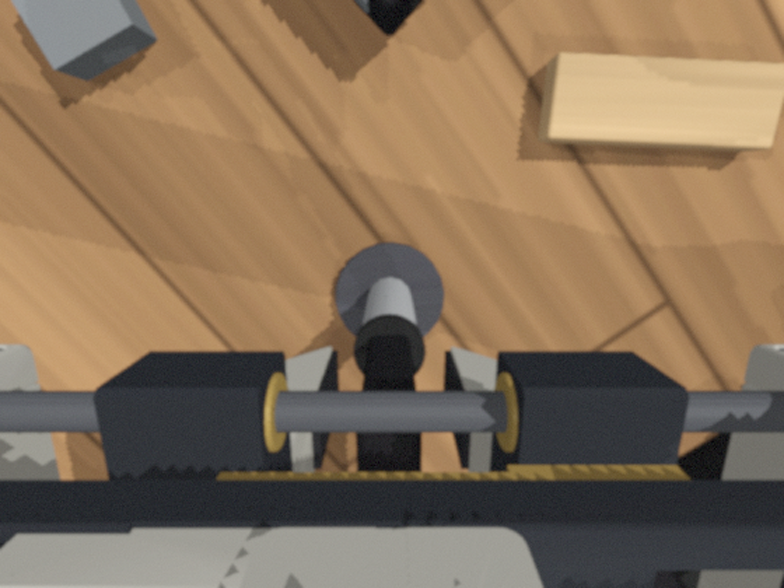

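Fingers are closing at about 75 mm/s, centred on the handle (390,440 px). I'll keep closing.

Emit:
arm_command(moves=[[0,0,0,0,0],[0,0,0,0,0],[0,0,0,0,0],[0,0,0,0,0],[0,0,0,0,0]])

```text
time: 3.75
tool_pos: [485.2, -378.5, 309.4]
tcp_rot: [1.413, 1.569, -0.821]
contact_force: [0.8, 0.9, -0.0]
grip_width: 17.9
```

```bash
python3 -c "
from h import *
go(483.6,-379.6,148,-38)"
```

```text
grip now [ 485.4 -378.7  150.2] yaw -38.0 q6 -0.12 shift cm [ 0.22 -0.09  0.18] turn 0.0 F [ 0.8  0.9 -0. ] w 17.9 t 3.75
```

Emit:
arm_command(moves=[[-2,0,0,0,0],[-4,0,0,0,0],[-7,0,0,0,0],[-10,0,0,0,0],[-12,0,0,0,0],[-12,0,0,0,0],[-12,0,0,0,0]])

```text
time: 4.45
tool_pos: [484.9, -378.3, 428.7]
tcp_rot: [1.397, 1.57, -0.837]
contact_force: [-0.8, 0.4, -1.6]
grip_width: 17.7
```

```bash
python3 -c "
from h import *
go(560,-260,270,-38)
c=Cam('wrist'); c.crop('w7.png',0,0,560,420,1.4)
c=Cam('scene'); c.crop('s7.png',40,150,240,300,4)"
```

```text
grip now [ 485.1 -378.4  269.5] yaw -38.0 q6 -0.12 shift cm [ -0.06  -1.38 -13.94] turn 0.0 F [-0.8  0.4 -1.6] w 17.7 t 4.45
```

View pics/w7.png

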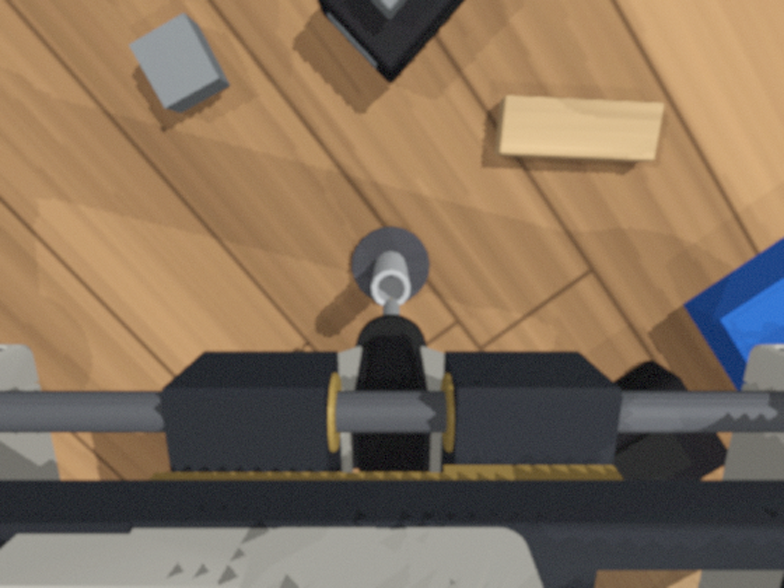

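View pics/s7.png

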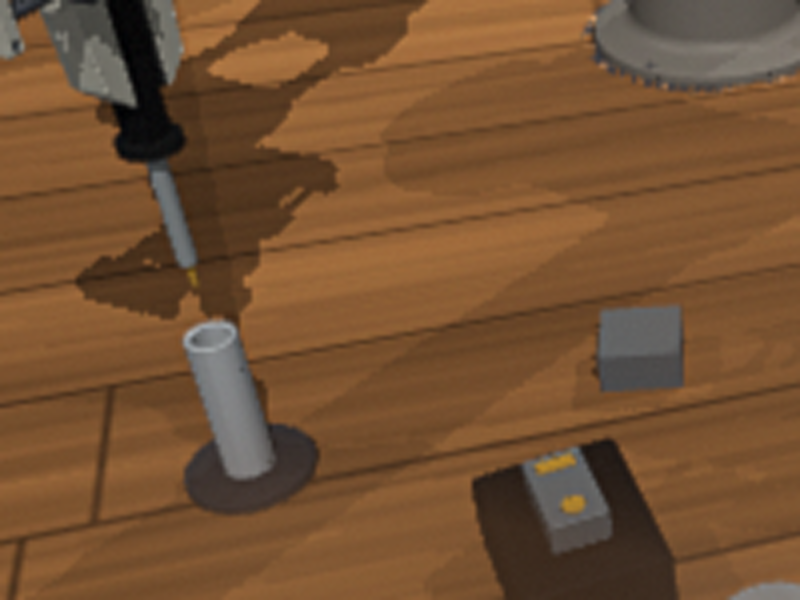

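Run:
```python
from h import *
p,Rt=tool()
c=Cam('wrist'); c.crop('w8.png',250,180,310,240,12)
print('rim',c.ray(390.5/1.4,288/1.4,100))
s=Cam('scene'); print('tip px', 40+193/4,150+285/4)
t=p+Rt[:,0]*(159.2+134.2)
print('pred',t,s.px(t), 'per+1mm toolz',s.px(t+Rt[:,2]),'y',s.px(t+Rt[:,1]))
for n in(0,):
  r=np.array([485,-379.5,100]); print('rim pred',s.px(r),'obs',40+212/4-.0,150+336/4)
s.crop('s8.png',70,160,110,220,10,[t])
```

```text
rim [ 483.59898613 -379.23755109  100.        ]
tip px 88.25 221.25
pred [ 484.63530214 -377.99122918  134.05444387] [ 88.88344494 220.1944383 ] per+1mm toolz [ 88.49487398 220.09853565] y [ 88.55751184 220.45041386]
rim pred [ 92.08855987 233.18757608] obs 93.0 234.0
```

View pics/w8.png

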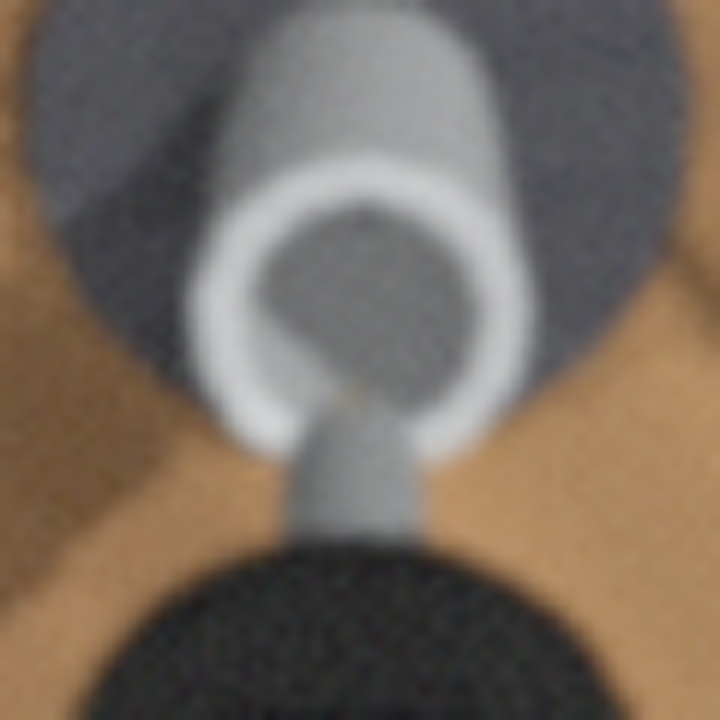

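View pics/s8.png

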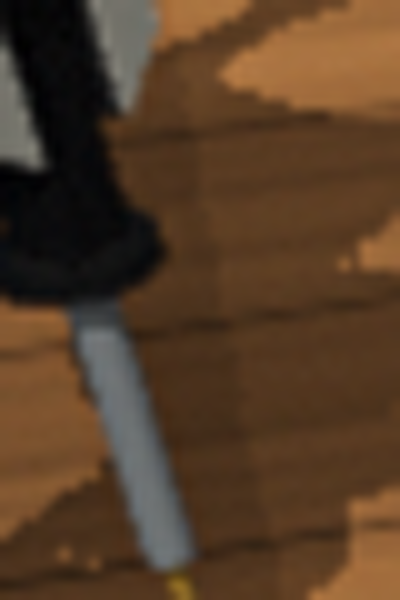

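Run:
```python
from h import *
p,Rt=tool()
c=Cam('wrist')
for v in (382,395): 
  P=c.ray(250+348/12-.5,180+v/12-.5,p[2]-293.4); print('tip tool',Rt.T@(P-p),P)
print('rim tool',Rt.T@(c.ray(250+362/12-.5,180+311/12-.5,100)-p), c.ray(250+362/12-.5,180+311/12-.5,100))
```

```text
tip tool [293.40069636  -0.35924588  -1.00610118] [ 485.08816811 -377.0901736   134.25126965]
tip tool [ 2.93400647e+02 -3.60506294e-01 -1.40439059e-02] [ 484.47655869 -377.87127101  134.25126965]
rim tool [327.65055689   0.73173952   1.36505469] [ 484.45716571 -379.6037246   100.        ]
```

Run:
```python
from h import *
c=Cam('top')
for n,(a,b) in dict(rr=(560,86),rs=(565,117),sr=(345,98),ss=(339,116),dr=(118,130),ds=(114,150)).items():
  print(n,c.ray(150+a/2.8-.3,160+b/2.8-.3,66.5).round(1))
go(637,-203,245,-38)
```

```text
rr [ 640.9 -209.1   66.5]
rs [ 606.1 -214.5   66.5]
sr [624.2  30.4  66.5]
ss [603.8  36.8  66.5]
dr [584.8 283.   66.5]
ds [562.3 286.6  66.5]
grip now [ 485.1 -378.4  269.1] yaw -38.0 q6 -0.12 shift cm [  2.4    1.18 -23.18] turn 0.0 F [ 0.1 -1.1 -0.7] w 17.4 t 4.75
```

Emit:
arm_command(moves=[[0,0.4,-4.5,0,0],[0,0.8,-9,0,0],[0,1.2,-13.5,0,0],[1,1.4,-18,0,0],[2,1.4,-21.8,0,0],[2,1.4,-21.8,0,0],[2,1.4,-21.8,0,0],[2,1.4,-21.8,0,0]])

```text
time: 5.55
tool_pos: [629.9, -216.1, 408.3]
tcp_rot: [-0.085, 1.57, -2.32]
contact_force: [-0.1, -0.3, -0.5]
grip_width: 18.0
```

```bash
python3 -c "
from h import *
go(637,-203,245,-38)
c=Cam('wrist'); c.crop('w9.png',150,100,410,270,3)"
```

```text
grip now [ 629.8 -216.1  249.1] yaw -38.0 q6 0.22 shift cm [ 0.41 -0.24 -1.48] turn -0.0 F [-0.1 -0.3 -0.5] w 18.0 t 5.55
```

View pics/w9.png

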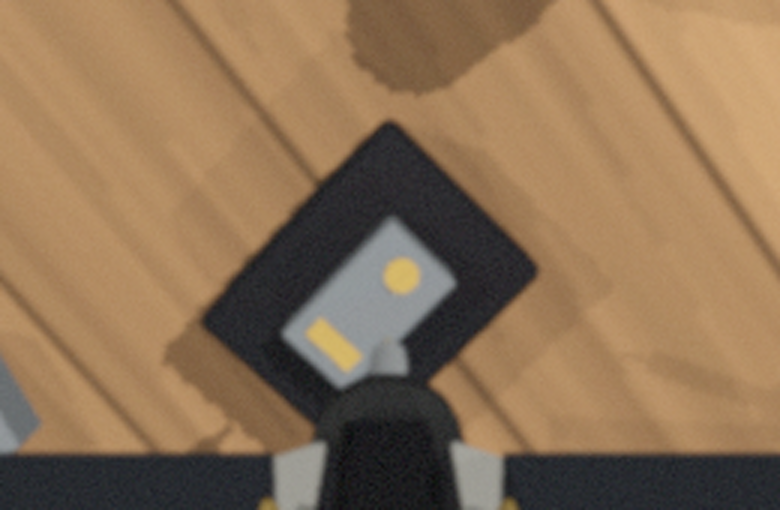

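```bash
cat >> h.py <<'E'
def up(c,u0,v0,k,x,y,z): return c.ray(u0+(x+.5)/k-.5,v0+(y+.5)/k-.5,z)
def tip(x,y,zt):
    """shift (cm) bringing the probe tip to world x,y,zt"""
    p,Rt=tool(); t=p+Rt@np.array([293.4,-.4,-.5]); d=Rt.T@(np.array([x,y,zt])-t)/10
    o=bot.get_obs(); print('tip',t.round(1),'shift',d.round(2),'F',np.round(o["contact_force"],1),'w',round(o["grip_width"],1),'t',round(o["time"],2))
E
python3 - <<'E'
from h import *
c=Cam('wrist')
r=up(c,150,100,3,401,276,66.5); s=up(c,150,100,3,334,346,66.5)
d=r-s; print(r,s,np.linalg.norm(d),np.degrees(np.arctan2(d[1],d[0])),(r+s)/2)
tip(r[0],r[1],75)
E
```

```text
[ 639.41296005 -211.58480254   66.5       ] [ 605.72586659 -216.68258931   66.5       ] 34.07062804777959 8.605142736841268 [ 622.56941332 -214.13369593   66.5       ]
tip [ 629.7 -216.   115.3] shift [ 4.03  0.48 -0.95] F [ 0.2  0.2 -0.2] w 17.8 t 5.65
```

Emit:
arm_command(moves=[[1,0.5,-1,0,0],[2.5,0.5,-1,0,0],[3.6,0.5,-1,0,0],[3.6,0.5,-1,0,0],[3.6,0.5,-1,0,0]])

```text
time: 6.15
tool_pos: [639.8, -212.0, 372.5]
tcp_rot: [0.629, 1.571, -1.607]
contact_force: [0.0, 0.4, -0.6]
grip_width: 17.7
```

```bash
python3 -c "
from h import *
tip(639.4,-211.6,66.5)
c=Cam('wrist'); c.crop('w10.png',220,160,340,250,6)
c=Cam('scene'); c.crop('s10.png',140,230,240,310,8)"
```

```text
tip [ 639.8 -211.4   79.1] shift [ 1.26 -0.02  0.04] F [ 0.   0.4 -0.6] w 17.7 t 6.15
```

View pics/w10.png

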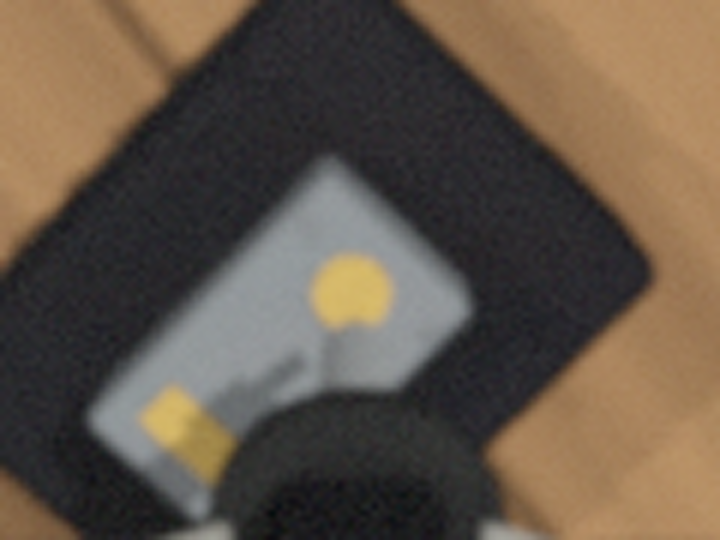

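View pics/s10.png

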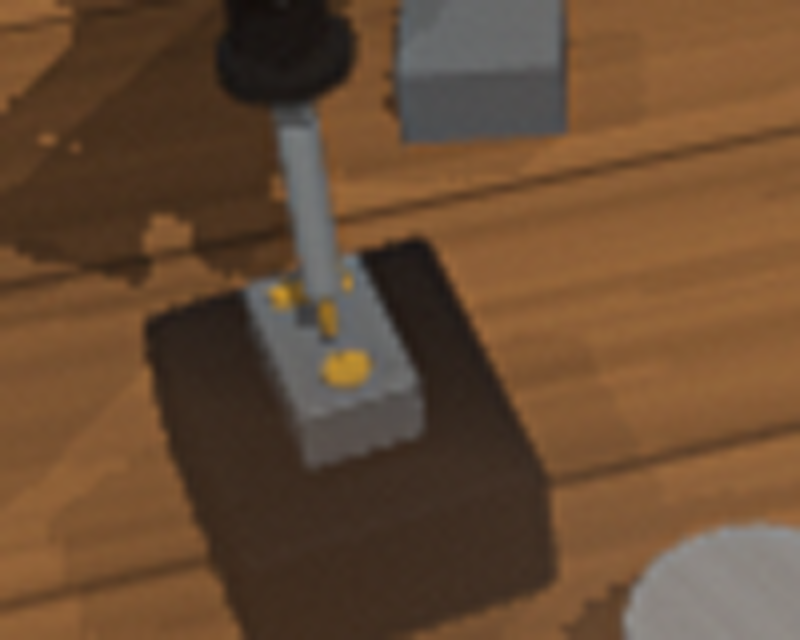

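```bash
python3 -c "
from h import *
p,Rt=tool(); t=p+Rt@np.array([293.4,-.4,-.5])
c=Cam('wrist'); r=up(c,220,160,6,351,291,66.5); print('contact wrist',r)
s=Cam('scene'); f=lambda P:(s.px(P)-[140,230]+.5)*8
print('tip pred',f(t),'obs (329,337); if lowered',f(t-[0,0,t[2]-66.5]),'contact pred',f(r),'obs 346,368; +x',f(r+[1,0,0])-f(r),f(r+[0,1,0])-f(r))"
```

```text
contact wrist [ 640.25044457 -211.1007625    66.5       ]
tip pred [336.75349346 327.0627823 ] obs (329,337); if lowered [342.99933739 366.56249861] contact pred [344.67260627 365.95021826] obs 346,368; +x [0.56845423 2.59130296] [ 3.96628864 -0.8309624 ]
```

```bash
python3 -c "
from h import *
p,Rt=tool(); t=p+Rt@np.array([293.4,-.4,-.5])
s=Cam('scene'); s.crop('s11.png',165,240,205,280,18,[t,t+Rt[:,0]*-14,t+Rt[:,0]*-84, [640.2,-211.1,66.5],[639.4-33.6,-211.6-5.1,66.5]])"
```

```text
(no output)
```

View pics/s11.png

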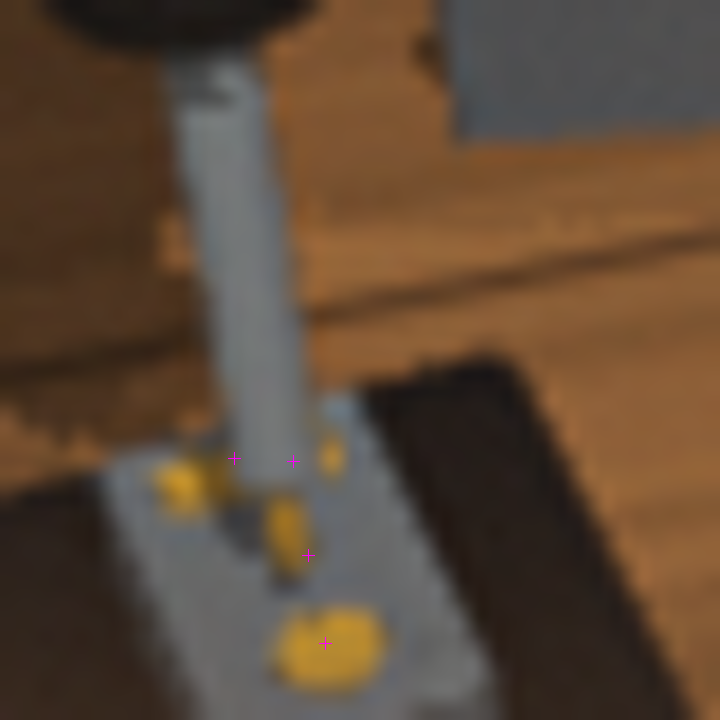

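Emit:
arm_command(moves=[[0.3,0,0,0,0],[0.6,0,0,0,0],[0.8,0,0,0,0],[0.8,0,0,0,0]])

```text
time: 6.8
tool_pos: [639.8, -211.8, 364.8]
tcp_rot: [1.475, 1.57, -0.761]
contact_force: [-0.5, -0.5, -1.0]
grip_width: 17.9
```

```bash
python3 -c "
from h import *
tip(640,-211.4,66.5)
p,Rt=tool(); t=p+Rt@np.array([293.4,-.4,-.5])
c=Cam('wrist'); c.crop('w12.png',240,170,320,240,9)
s=Cam('scene'); s.crop('s12.png',165,240,205,280,18,[t])"
```

```text
tip [ 639.9 -211.3   71.4] shift [0.49 0.01 0.  ] F [-0.5 -0.5 -1. ] w 17.9 t 6.8
```

View pics/s12.png

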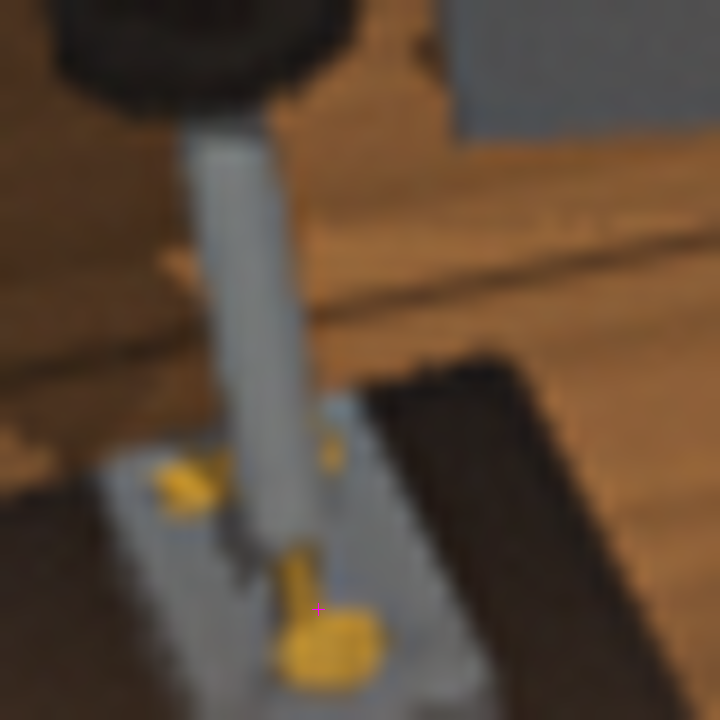

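View pics/w12.png

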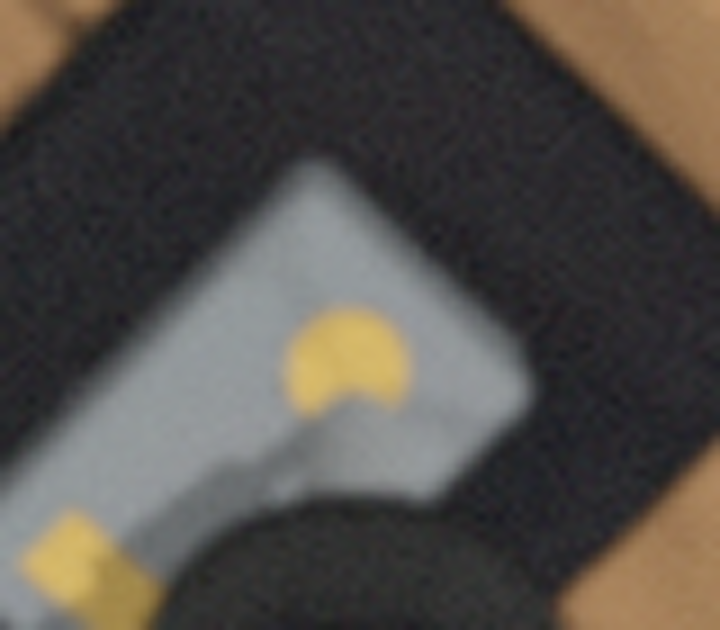

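Emit:
arm_command(moves=[[0,-0.2,-0.1,0,0],[0.3,-0.2,-0.1,0,0],[0.3,-0.2,-0.1,0,0]])

```text
time: 7.2
tool_pos: [638.8, -209.6, 361.9]
tcp_rot: [1.488, 1.57, -0.748]
contact_force: [0.1, 0.3, -1.4]
grip_width: 17.8
```

```bash
python3 -c "
from h import *
tip(640,-211.4,66.5)
p,Rt=tool(); t=p+Rt@np.array([293.4,-.4,-.5])
c=Cam('wrist'); c.crop('w13.png',240,170,320,240,9)
s=Cam('scene'); s.crop('s13.png',165,240,205,280,18)"
```

```text
tip [ 639.  -209.2   68.5] shift [0.2  0.22 0.11] F [ 0.1  0.3 -1.4] w 17.8 t 7.2
```

View pics/s13.png

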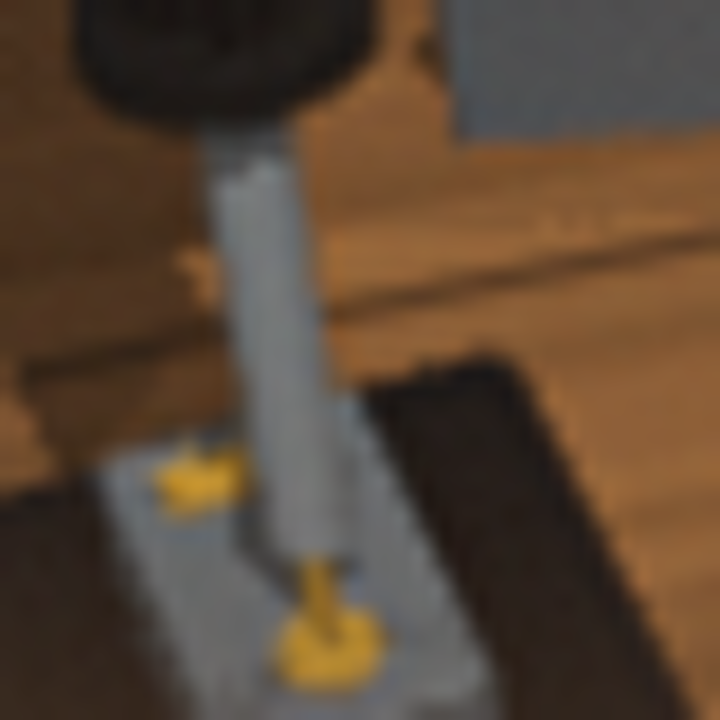

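View pics/w13.png

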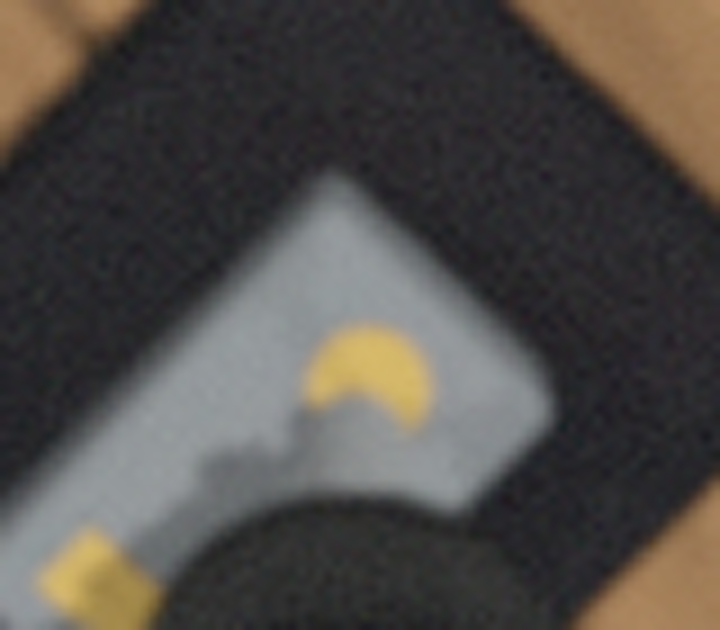

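Emit:
arm_command(moves=[[0,0.05,0,0,0],[0.2,0.05,0,0,0],[0.5,0.05,0,0,0],[0.5,0.05,0,0,0]])

```text
time: 7.7
tool_pos: [639.4, -210.1, 357.0]
tcp_rot: [1.642, 1.569, -0.594]
contact_force: [-0.1, -0.1, 1.9]
grip_width: 17.5
```

```bash
python3 -c "
from h import *
tip(640,-211.4,66.5)
s=Cam('scene'); s.crop('s14.png',165,240,205,280,18)"
```

```text
tip [ 639.8 -209.8   63.6] shift [-0.29  0.12  0.11] F [-0.1 -0.1  1.9] w 17.5 t 7.7
```

View pics/s14.png

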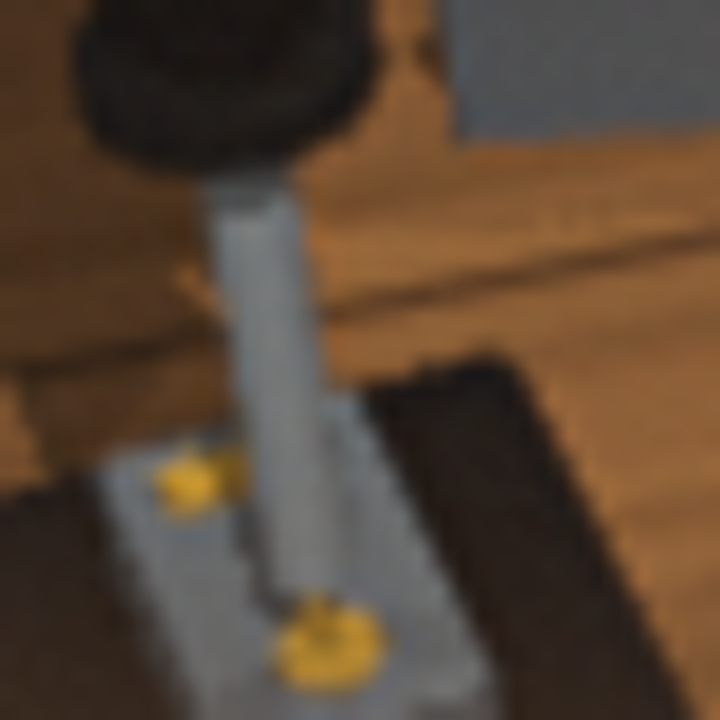

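Emit:
arm_command(moves=[[0,0,0,0,0],[0,0,0,0,0],[0,0,0,0,0]])

```text
time: 8.05
tool_pos: [639.3, -210.1, 357.4]
tcp_rot: [1.667, 1.569, -0.569]
contact_force: [0.1, -0.7, 0.3]
grip_width: 17.9
```

Emit:
arm_command(moves=[[0,0,0,0,0],[0,0,0,0,0],[0,0,0,0,0]])

```text
time: 8.35
tool_pos: [639.3, -210.1, 357.4]
tcp_rot: [1.655, 1.569, -0.581]
contact_force: [0.1, -0.2, 1.3]
grip_width: 17.7
```

```bash
python3 -c "
from h import *
tip(639.8-33.7,-209.8-5.1,80)"
```

```text
tip [ 639.8 -209.8   64. ] shift [-1.6  -2.34  2.48] F [ 0.1 -0.2  1.3] w 17.7 t 8.35
```

Emit:
arm_command(moves=[[0.2,0,0,0,0],[0.2,0,0,0,0]])

```text
time: 8.55
tool_pos: [639.3, -210.1, 355.2]
tcp_rot: [1.666, 1.569, -0.569]
contact_force: [-0.3, -0.1, 1.8]
grip_width: 18.0
```

Emit:
arm_command(moves=[[0,0,0,0,0],[0,0,0,0,0]])

```text
time: 8.75
tool_pos: [639.4, -210.1, 355.3]
tcp_rot: [1.674, 1.569, -0.562]
contact_force: [0.1, 0.4, 1.1]
grip_width: 17.6
```

Emit:
arm_command(moves=[[0,0,0,0,0],[0,0,0,0,0]])

```text
time: 8.95
tool_pos: [639.4, -210.1, 355.3]
tcp_rot: [1.667, 1.569, -0.568]
contact_force: [-0.1, -0.6, 2.1]
grip_width: 17.9
```

```bash
python3 -c "
from h import *
tip(639.8-33.7,-209.8-5.1,80)
s=Cam('scene'); s.crop('s15.png',165,240,205,280,18)
print(bot.get_obs()['contact_force'])"
```

```text
tip [ 639.9 -209.8   61.9] shift [-1.81 -2.34  2.48] F [-0.1 -0.6  2.1] w 17.9 t 8.95
[-0.11361831 -0.31075103  2.14290048]
```

View pics/s15.png

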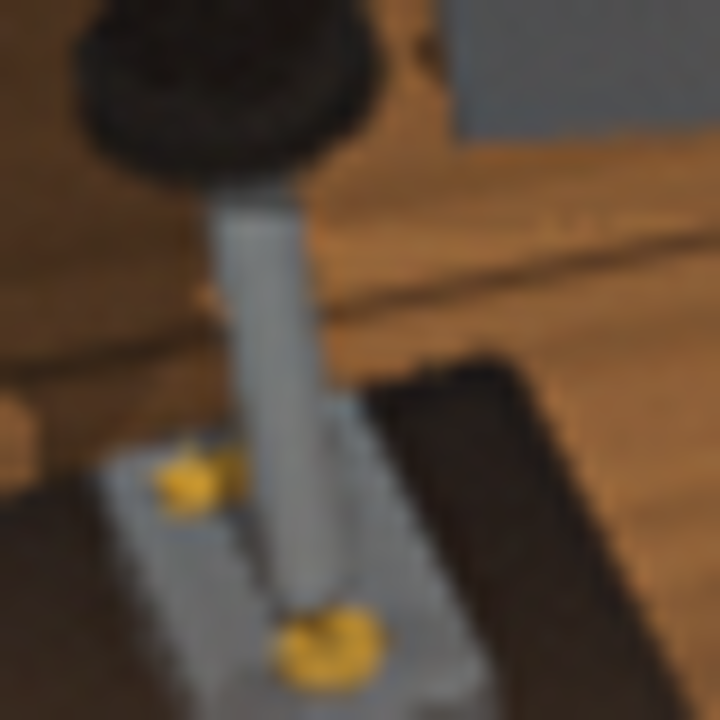

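Emit:
arm_command(moves=[[-1.4,0,0,0,0],[-1.8,-0.3,0.3,0,0],[-1.4,-1.5,1.5,0,0],[-1.1,-2.35,2.45,0,0],[-0.8,-2.35,2.45,0,0],[-0.8,-2.35,2.45,0,0]])

```text
time: 9.6
tool_pos: [605.7, -214.9, 362.7]
tcp_rot: [1.746, 1.569, -0.49]
contact_force: [0.8, 0.1, -0.8]
grip_width: 17.7
```

```bash
python3 -c "
from h import *
tip(606.1,-214.9,62)
s=Cam('scene'); s.crop('s16.png',160,235,200,275,18)
s=Cam('wrist'); s.crop('w16.png',240,170,320,240,9)"
```

```text
tip [ 606.  -214.5   69.3] shift [0.73 0.03 0.03] F [ 0.8  0.1 -0.8] w 17.7 t 9.6
```

View pics/s16.png

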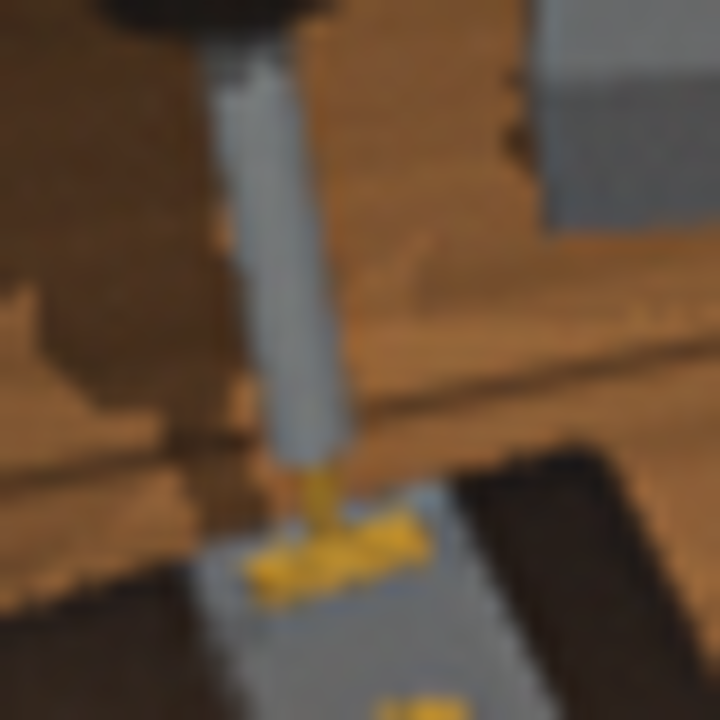

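View pics/w16.png

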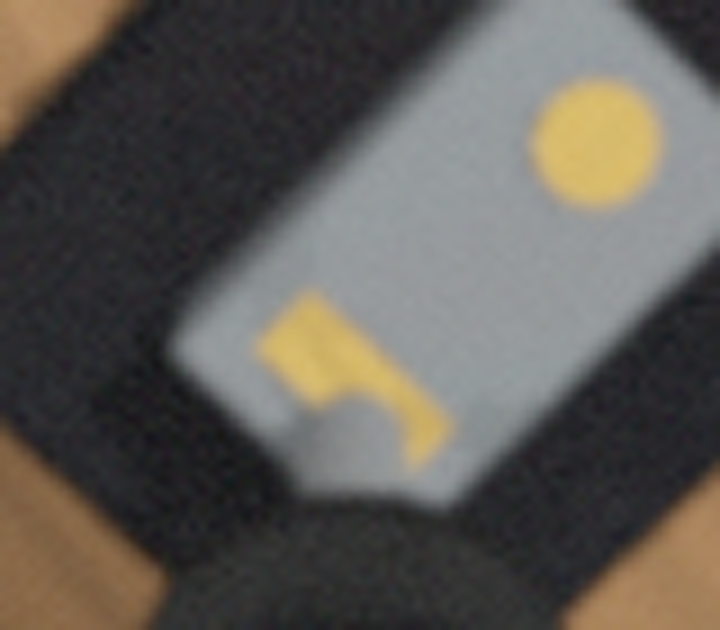

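Emit:
arm_command(moves=[[0,0,-0.15,0,0],[0.3,0,-0.15,0,0],[0.75,0,-0.15,0,0],[0.75,0,-0.15,0,0]])

```text
time: 10.1
tool_pos: [607.4, -213.6, 355.3]
tcp_rot: [1.851, 1.568, -0.385]
contact_force: [0.6, 0.0, 1.9]
grip_width: 17.9
```

Emit:
arm_command(moves=[[0,0,0,0,0],[0,0,0,0,0]])

```text
time: 10.3
tool_pos: [607.4, -213.6, 355.5]
tcp_rot: [1.853, 1.568, -0.382]
contact_force: [0.6, 0.2, 2.1]
grip_width: 17.7
```

Emit:
arm_command(moves=[[0,0,0,0,0],[0,0,0,0,0]])

```text
time: 10.5
tool_pos: [607.4, -213.5, 355.6]
tcp_rot: [1.861, 1.568, -0.375]
contact_force: [-0.7, -0.4, 0.6]
grip_width: 18.0
```

```bash
python3 -c "
from h import *
tip(606.1,-214.9,62)
s=Cam('scene'); s.crop('s17.png',160,235,200,275,18)
s=Cam('wrist'); s.crop('w17.png',240,170,320,240,9)"
```

```text
tip [ 608.3 -213.3   62.2] shift [ 0.02 -0.07  0.26] F [-0.7 -0.4  0.6] w 18.0 t 10.5
```

View pics/s17.png

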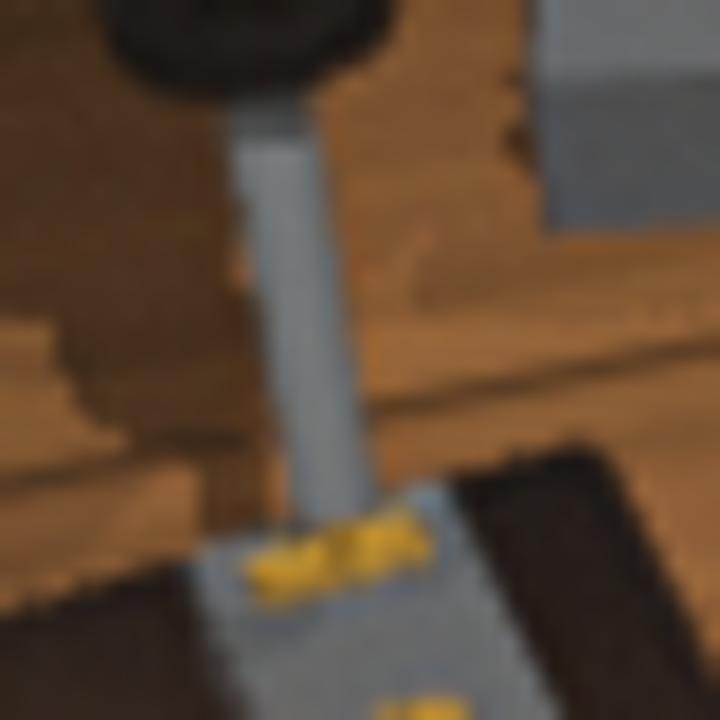

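View pics/w17.png

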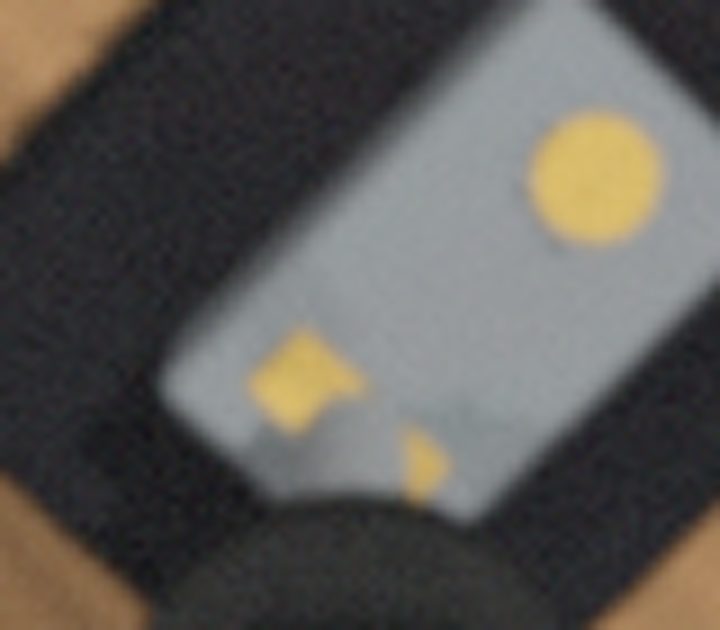

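Emit:
arm_command(moves=[[0.05,0,0,0,0],[0.05,0,0,0,0]])

```text
time: 10.8
tool_pos: [607.4, -213.5, 355.1]
tcp_rot: [1.88, 1.568, -0.356]
contact_force: [0.2, -0.3, 2.3]
grip_width: 18.0
```

```bash
sed -i 's/293.4,-.4,-.5/293.4,.3,1.2/' h.py; python3 -c "
from h import *
tip(606,24,112)"
```

```text
tip [ 607.8 -215.    61.7] shift [ -5.06 -14.87 -18.71] F [ 0.2 -0.3  2.3] w 18.0 t 10.8
```

Emit:
arm_command(moves=[[-2,0,0,0,0],[-5,0,0,0,0],[-5,-3,-3.8,0,0],[-5,-6,-7.5,0,0],[-5,-9,-11.3,0,0],[-5,-12,-15,0,0],[-5,-14.9,-18.7,0,0],[-5,-14.9,-18.7,0,0],[-5,-14.9,-18.7,0,0],[-5,-14.9,-18.7,0,0]])

```text
time: 11.8
tool_pos: [605.3, 24.7, 404.4]
tcp_rot: [1.61, 1.568, -0.626]
contact_force: [0.1, -0.4, -1.1]
grip_width: 17.9
```

```bash
python3 -c "
from h import *
tip(606,24,112)
c=Cam('wrist'); c.crop('w18.png',150,100,410,270,3)"
```

```text
tip [605.5  23.1 111. ] shift [-0.1  -0.02 -0.1 ] F [ 0.1 -0.4 -1.1] w 17.9 t 11.8
```

View pics/w18.png

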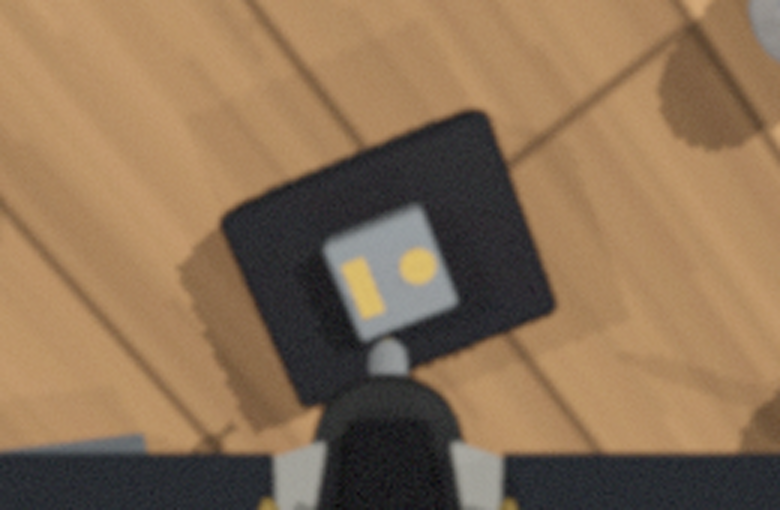

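Square pack: round contact at (418,267), strip centre at (363,288) in the 3x crop.

Run:
```python
from h import *
c=Cam('wrist')
r=up(c,150,100,3,418,267,66.5); s=up(c,150,100,3,363,288,66.5)
d=r-s; print(r,s,np.linalg.norm(d),np.degrees(np.arctan2(d[1],d[0])),(r+s)/2)
tip(r[0],r[1],69)
tip(s[0],s[1],69)
```

```text
[622.71374185  28.21212937  66.5       ] [603.61599795  34.08194109  66.5       ] 19.979452240447944 -17.08514002157798 [613.1648699   31.14703523  66.5       ]
tip [605.6  22.6 111.1] shift [ 4.22  0.98 -1.5 ] F [ 1.   0.2 -0.1] w 17.9 t 11.9
tip [605.6  22.6 111.1] shift [ 4.21 -0.88 -0.78] F [ 1.   0.2 -0.1] w 17.9 t 11.9
```

Emit:
arm_command(moves=[[0,0.5,-0.8,0,0],[1,1,-1.5,0,0],[3,1,-1.5,0,0],[4.1,1,-1.5,0,0],[4.1,1,-1.5,0,0],[4.1,1,-1.5,0,0]])

```text
time: 12.5
tool_pos: [622.9, 29.6, 363.4]
tcp_rot: [1.665, 1.568, -0.573]
contact_force: [-0.6, -0.9, -0.6]
grip_width: 17.7
```

```bash
python3 -c "
from h import *
tip(622.7,28.2,62)
s=Cam('scene'); q=s.px([622.7,28.2,66.5]);print(q); s.crop('s19.png',270,225,310,265,18)
s=Cam('wrist'); s.crop('w19.png',240,170,320,240,9)"
```

```text
tip [623.  28.  70.] shift [ 0.8  -0.04  0.01] F [-0.6 -0.9 -0.6] w 17.7 t 12.5
[289.41550924 247.45796861]
```

View pics/s19.png

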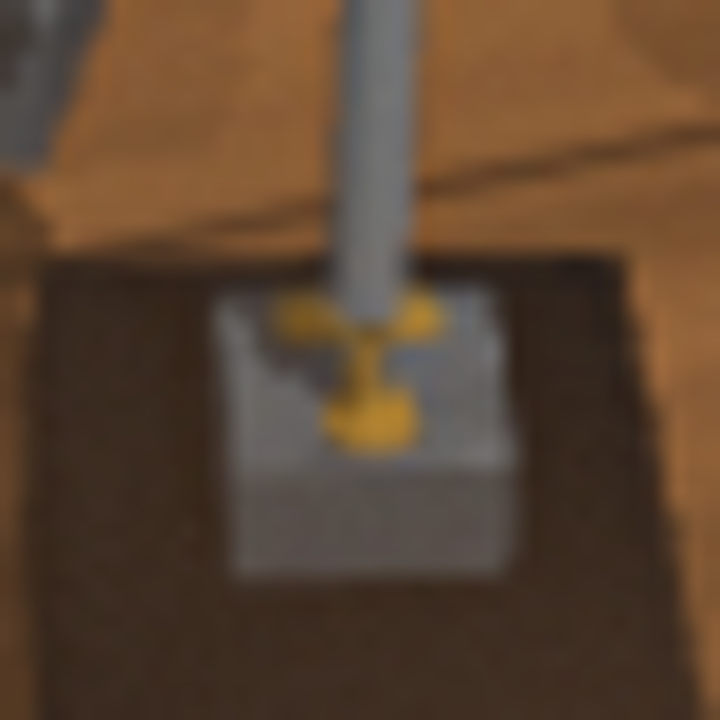

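View pics/w19.png

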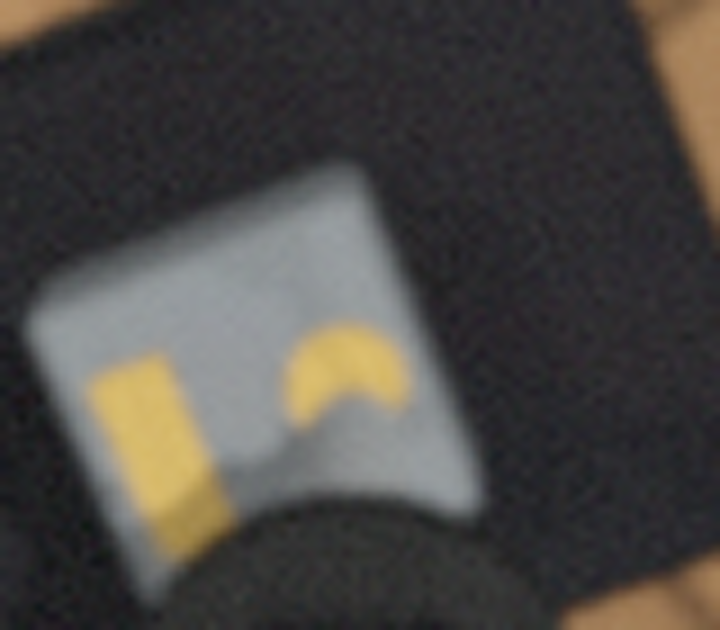

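Aligned: the tip is at (368,405) over the round contact at (372,420). Pressing.

Emit:
arm_command(moves=[[0.3,0,0,0,0],[0.6,0,0,0,0],[0.85,0,0,0,0],[0.85,0,0,0,0],[0.85,0,0,0,0]])

```text
time: 13.1
tool_pos: [623.0, 29.6, 356.3]
tcp_rot: [1.929, 1.565, -0.309]
contact_force: [0.4, 0.3, 1.6]
grip_width: 18.1
```

Emit:
arm_command(moves=[[0,0,0,0,0],[0,0,0,0,0]])

```text
time: 13.3
tool_pos: [623.0, 29.6, 356.5]
tcp_rot: [1.939, 1.565, -0.299]
contact_force: [-0.8, 0.1, 1.8]
grip_width: 17.8
```

```bash
python3 -c "
from h import *
tip(603.6,34.1,62)
s=Cam('scene'); s.crop('s20.png',270,225,310,265,18)"
```

```text
tip [624.1  28.   63.1] shift [ 0.1  -1.99  0.79] F [-0.8  0.1  1.8] w 17.8 t 13.3
```

View pics/s20.png

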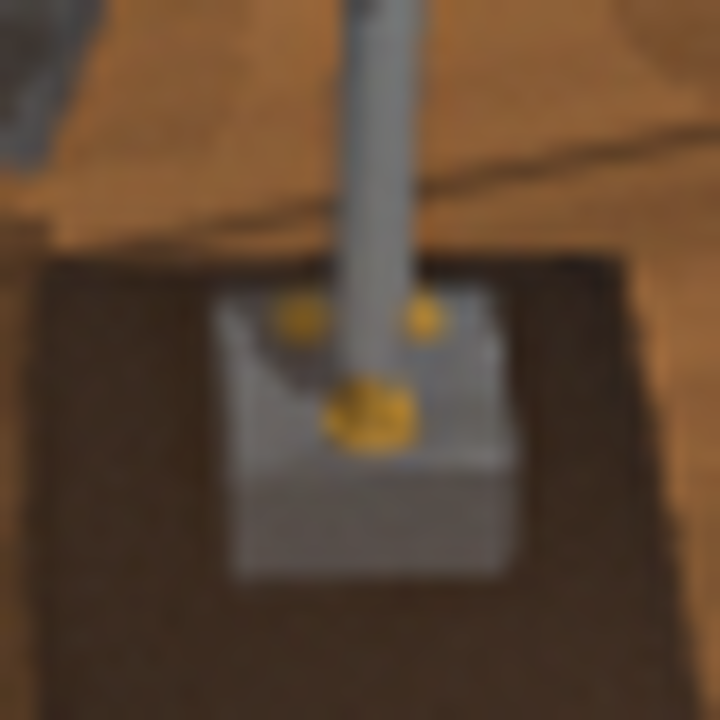

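Emit:
arm_command(moves=[[0,0,0,0,0],[0,0,0,0,0]])

```text
time: 13.55
tool_pos: [623.0, 29.6, 356.5]
tcp_rot: [1.933, 1.565, -0.304]
contact_force: [0.7, 0.7, 0.7]
grip_width: 17.9
```

```bash
python3 -c "
from h import *
tip(603.6,34.1,62)"
```

```text
tip [624.1  28.   63.1] shift [ 0.1  -1.99  0.79] F [0.7 0.7 0.7] w 17.9 t 13.55
```

Emit:
arm_command(moves=[[0.2,0,0,0,0],[0.2,0,0,0,0],[0.2,0,0,0,0]])

```text
time: 13.85
tool_pos: [623.1, 29.6, 354.5]
tcp_rot: [1.947, 1.565, -0.29]
contact_force: [0.9, -0.5, 2.4]
grip_width: 18.0
```

Emit:
arm_command(moves=[[0,0,0,0,0],[0,0,0,0,0]])

```text
time: 14.05
tool_pos: [623.1, 29.6, 354.5]
tcp_rot: [1.95, 1.565, -0.288]
contact_force: [0.2, 0.2, 1.7]
grip_width: 17.6
```

```bash
python3 -c "
from h import *
tip(603.6,34.1,70)"
```

```text
tip [624.1  28.   61.1] shift [-0.9  -1.98  0.79] F [0.2 0.2 1.7] w 17.6 t 14.05
```

Emit:
arm_command(moves=[[0,0,0,0,0],[0,0,0,0,0]])

```text
time: 14.25
tool_pos: [623.1, 29.6, 354.6]
tcp_rot: [1.949, 1.565, -0.288]
contact_force: [-0.2, 0.5, 1.5]
grip_width: 18.0
```

Emit:
arm_command(moves=[[-1.4,0,0,0,0],[-1.8,0,0,0,0],[-1.4,-1,0.4,0,0],[-0.9,-1.9,0.75,0,0],[-0.9,-1.9,0.75,0,0],[-0.9,-1.9,0.75,0,0]])

```text
time: 14.85
tool_pos: [603.6, 35.5, 363.3]
tcp_rot: [1.915, 1.565, -0.323]
contact_force: [0.5, -0.5, -1.0]
grip_width: 17.9
```

```bash
python3 -c "
from h import *
tip(603.6,34.1,61.3)
s=Cam('scene'); s.crop('s21.png',265,220,305,260,18)
s=Cam('wrist'); s.crop('w21.png',240,170,320,240,9)"
```

```text
tip [604.5  33.9  69.9] shift [ 0.86 -0.09  0.04] F [ 0.5 -0.5 -1. ] w 17.9 t 14.85
```

View pics/s21.png

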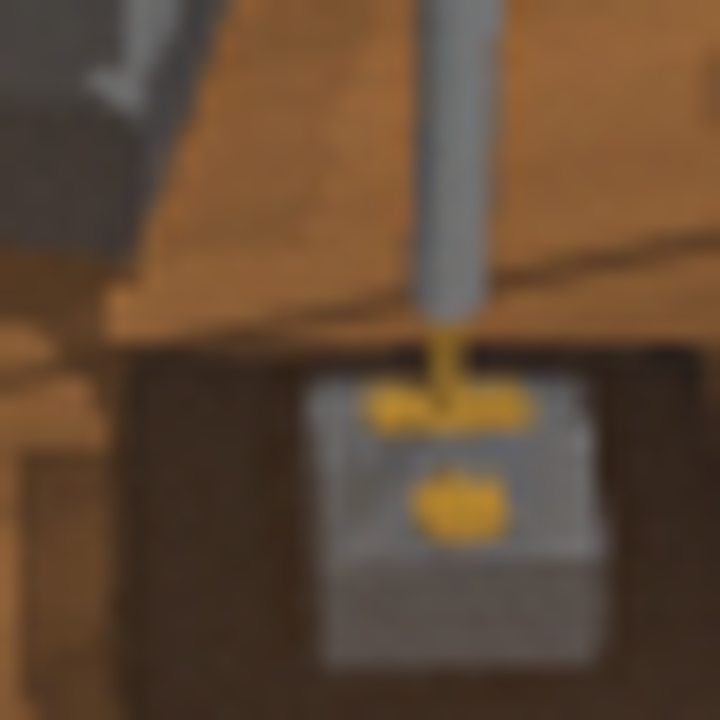

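View pics/w21.png

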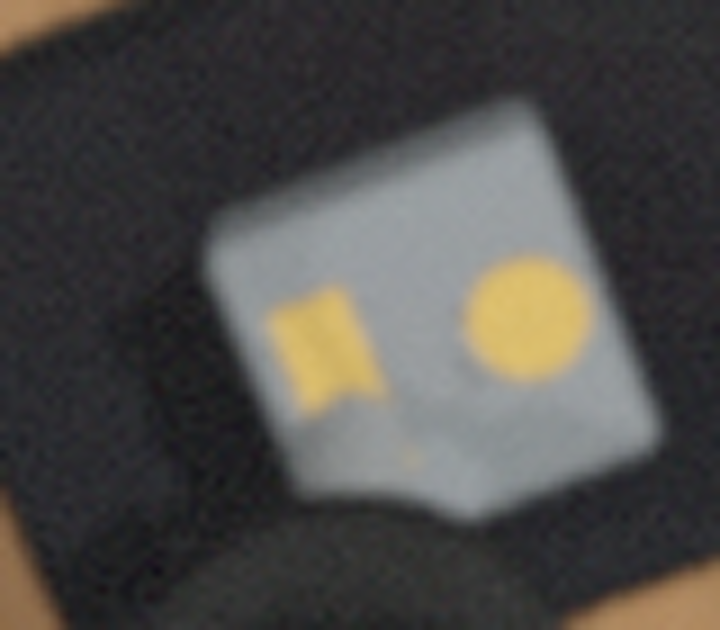

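Emit:
arm_command(moves=[[0.3,0,0,0,0],[0.6,0,0,0,0],[0.95,0,0,0,0],[0.95,0,0,0,0],[0.95,0,0,0,0]])

```text
time: 15.45
tool_pos: [604.1, 35.2, 354.4]
tcp_rot: [1.973, 1.564, -0.265]
contact_force: [0.9, 0.4, 2.5]
grip_width: 17.9
```

Emit:
arm_command(moves=[[0,0,0,0,0],[0,0,0,0,0]])

```text
time: 15.65
tool_pos: [604.1, 35.3, 354.6]
tcp_rot: [1.977, 1.563, -0.261]
contact_force: [1.0, -0.3, 2.4]
grip_width: 17.9
```

```bash
python3 -c "
from h import *
tip(603.6,34.1,61.3)
s=Cam('scene'); s.crop('s22.png',265,220,305,260,18)"
```

```text
tip [605.7  33.6  61.2] shift [-0.01 -0.2   0.09] F [ 1.  -0.3  2.4] w 17.9 t 15.65
```

View pics/s22.png

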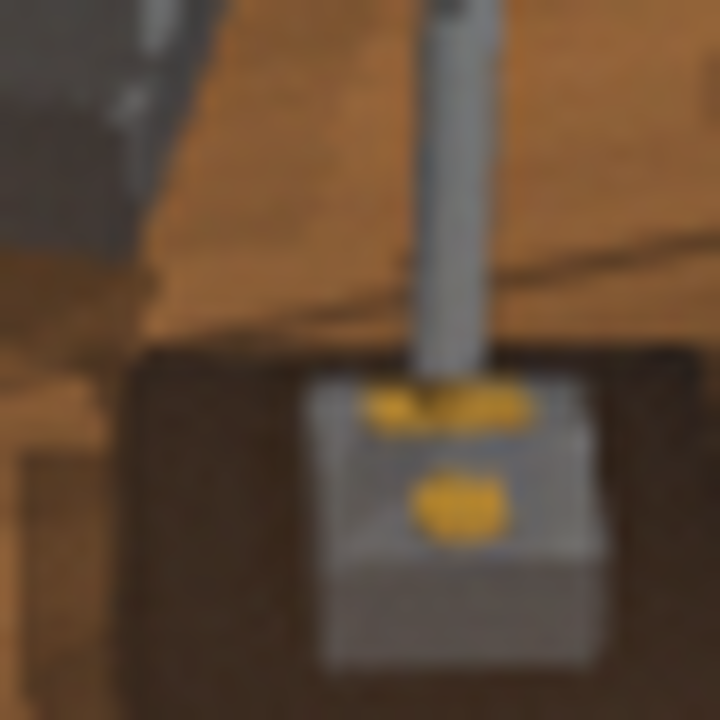

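Emit:
arm_command(moves=[[0.1,0,0,0,0],[0.1,0,0,0,0],[0.1,0,0,0,0]])

```text
time: 16.0
tool_pos: [604.1, 35.3, 353.6]
tcp_rot: [1.976, 1.563, -0.261]
contact_force: [0.2, -0.3, 2.0]
grip_width: 17.8
```

Emit:
arm_command(moves=[[0,0,0,0,0],[0,0,0,0,0]])

```text
time: 16.2
tool_pos: [604.1, 35.3, 353.7]
tcp_rot: [1.974, 1.563, -0.263]
contact_force: [0.5, -0.2, 2.8]
grip_width: 17.9
```

```bash
python3 -c "
from h import *
tip(565,280,112)"
```

```text
tip [605.7  33.5  60.3] shift [ -5.25 -18.41 -16.86] F [ 0.5 -0.2  2.8] w 17.9 t 16.2
```

Emit:
arm_command(moves=[[-2,0,0,0,0],[-5,0,0,0,0],[-5,-3.5,-3.2,0,0],[-5,-7,-6.4,0,0],[-5,-10.5,-9.6,0,0],[-5,-14,-12.8,0,0],[-5,-18.4,-16.9,0,0],[-5,-18.4,-16.9,0,0],[-5,-18.4,-16.9,0,0],[-5,-18.4,-16.9,0,0]])

```text
time: 17.2
tool_pos: [563.8, 281.1, 402.2]
tcp_rot: [1.759, 1.564, -0.479]
contact_force: [0.9, -0.9, -0.3]
grip_width: 17.8
```

```bash
python3 -c "
from h import *
tip(565,280,112); print(bot.get_obs()['tcp_rot'])
c=Cam('wrist'); c.crop('w23.png',150,100,410,270,3)"
```

```text
tip [565.1 279.1 108.8] shift [-0.32 -0.06 -0.07] F [ 0.9 -0.9 -0.3] w 17.8 t 17.2
[ 1.75930218  1.56396915 -0.4785034 ]
```

View pics/w23.png

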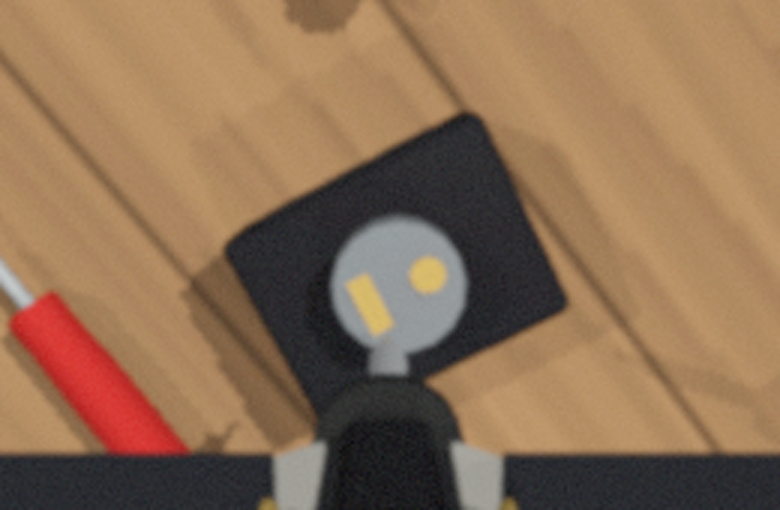

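Round pack: round contact (428,275), strip centre (369,304).

Run:
```python
from h import *
c=Cam('wrist')
r=up(c,150,100,3,428,275,66.5); s=up(c,150,100,3,369,304,66.5)
d=r-s; print(r,s,np.linalg.norm(d),np.degrees(np.arctan2(d[1],d[0])),(r+s)/2)
p,Rt=tool(); print('relative tool',(Rt.T@(s-r)/10).round(2))
tip(r[0],r[1],70)
```

```text
[583.87087759 280.05700427  66.5       ] [562.08733413 284.61334204  66.5       ] 22.254954042108405 -11.813907092878068 [572.97910586 282.33517315  66.5       ]
relative tool [-0.02 -1.99  0.99]
tip [565.7 278.4 109.2] shift [ 3.94  1.3  -1.25] F [ 0.2 -0.9 -1.3] w 18.1 t 17.3
```

Emit:
arm_command(moves=[[0,0.6,-0.6,0,0],[1,1.3,-1.25,0,0],[3,1.3,-1.25,0,0],[3.9,1.3,-1.25,0,0],[3.9,1.3,-1.25,0,0],[3.9,1.3,-1.25,0,0]])

```text
time: 17.9
tool_pos: [582.8, 281.8, 363.8]
tcp_rot: [1.867, 1.564, -0.373]
contact_force: [-0.4, -0.2, -0.6]
grip_width: 18.0
```

```bash
python3 -c "
from h import *
tip(583.9,280.1,61)
s=Cam('scene'); q=s.px([583.9,280.1,66.5]);print(q); s.crop('s24.png',355,195,395,235,18)
s=Cam('wrist'); s.crop('w24.png',240,170,320,240,9)"
```

```text
tip [584.3 279.9  70.5] shift [ 0.94 -0.05  0.01] F [-0.4 -0.2 -0.6] w 18.0 t 17.9
[378.48712401 218.60693949]
```

View pics/s24.png

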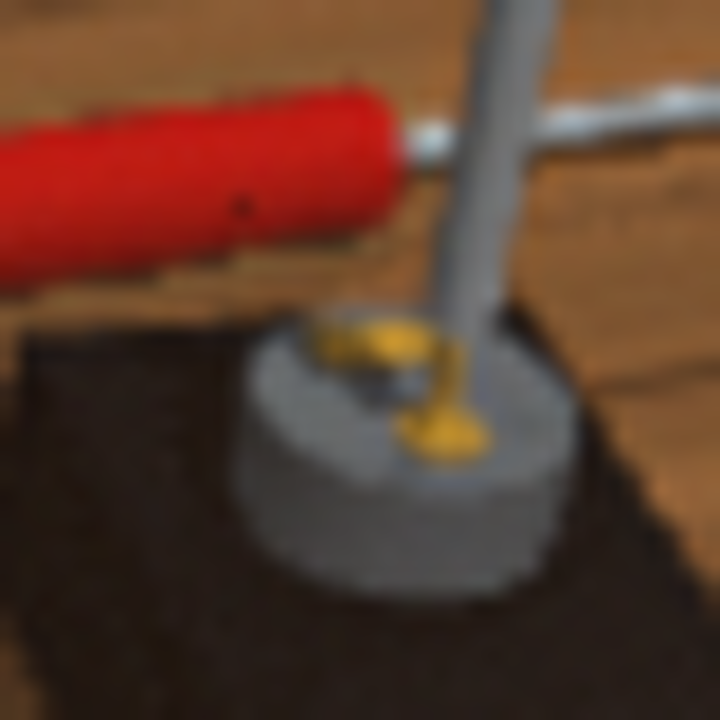

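View pics/w24.png

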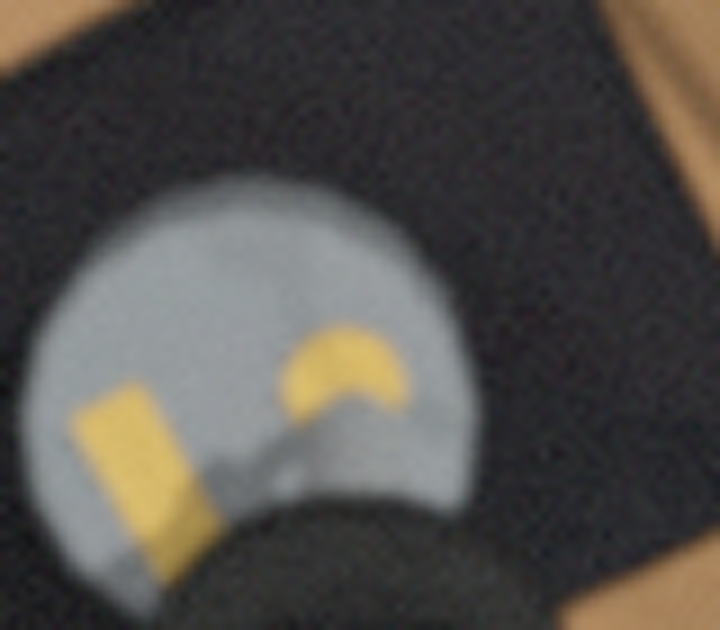

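Emit:
arm_command(moves=[[0.3,0,0,0,0],[0.6,0,0,0,0],[1,0,0,0,0],[1,0,0,0,0],[1,0,0,0,0]])

```text
time: 18.5
tool_pos: [582.9, 282.0, 355.1]
tcp_rot: [2.054, 1.561, -0.186]
contact_force: [0.4, -0.3, 1.9]
grip_width: 18.0
```

Emit:
arm_command(moves=[[0,0,0,0,0],[0,0,0,0,0]])

```text
time: 18.7
tool_pos: [582.8, 282.0, 355.4]
tcp_rot: [2.068, 1.561, -0.171]
contact_force: [0.3, -0.2, 2.3]
grip_width: 17.8
```

```bash
python3 -c "
from h import *
tip(583.9,280.1,61)
s=Cam('scene'); s.crop('s25.png',355,195,395,235,18)"
```

```text
tip [585.1 280.4  62. ] shift [ 0.1  -0.07  0.1 ] F [ 0.3 -0.2  2.3] w 17.8 t 18.7
```

View pics/s25.png

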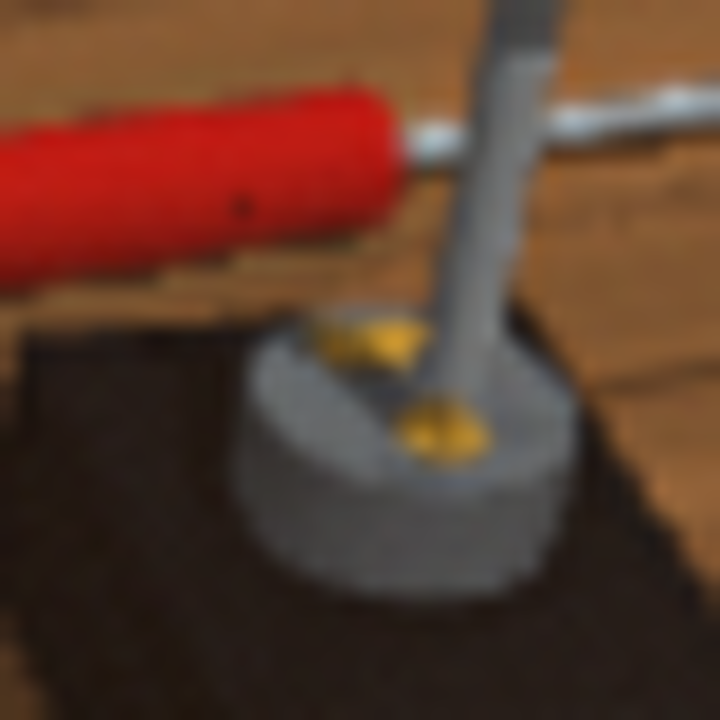

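Emit:
arm_command(moves=[[0.1,0,0,0,0],[0.1,0,0,0,0],[0.1,0,0,0,0]])

```text
time: 19.05
tool_pos: [582.8, 282.0, 354.3]
tcp_rot: [2.067, 1.561, -0.172]
contact_force: [-0.8, 0.1, 1.8]
grip_width: 17.8
```

Emit:
arm_command(moves=[[0,0,0,0,0],[0,0,0,0,0]])

```text
time: 19.25
tool_pos: [582.8, 282.0, 354.3]
tcp_rot: [2.063, 1.561, -0.176]
contact_force: [-0.7, -0.7, 2.1]
grip_width: 18.1
```

```bash
python3 -c "
from h import *
tip(562.1,284.6,70)"
```

```text
tip [585.1 280.4  60.9] shift [-0.93 -2.05  1.09] F [-0.7 -0.7  2.1] w 18.1 t 19.25
```

Good. On to the strip.

Emit:
arm_command(moves=[[-1.4,0,0,0,0],[-1.8,0,0,0,0],[-1.4,-1,0.5,0,0],[-0.9,-2,1,0,0],[-0.9,-2,1,0,0],[-0.9,-2,1,0,0]])

```text
time: 19.85
tool_pos: [561.0, 286.6, 362.9]
tcp_rot: [2.031, 1.561, -0.208]
contact_force: [0.5, -0.4, -1.1]
grip_width: 17.9
```

```bash
python3 -c "
from h import *
tip(562.1,284.6,61)
s=Cam('scene'); s.crop('s26.png',355,190,395,230,18)
s=Cam('wrist'); s.crop('w26.png',240,170,320,240,9)"
```

```text
tip [563.1 284.9  69.5] shift [ 0.85 -0.07  0.09] F [ 0.5 -0.4 -1.1] w 17.9 t 19.85
```

View pics/s26.png

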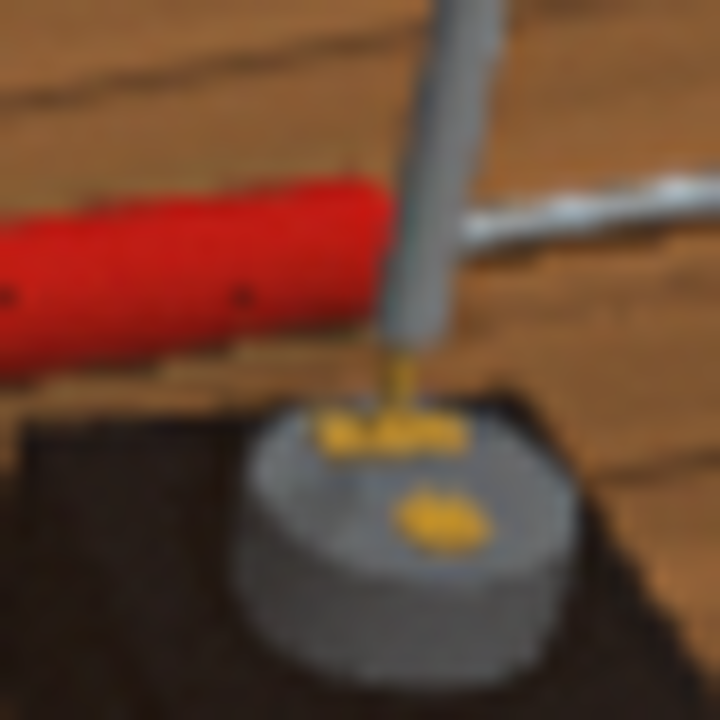

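View pics/w26.png

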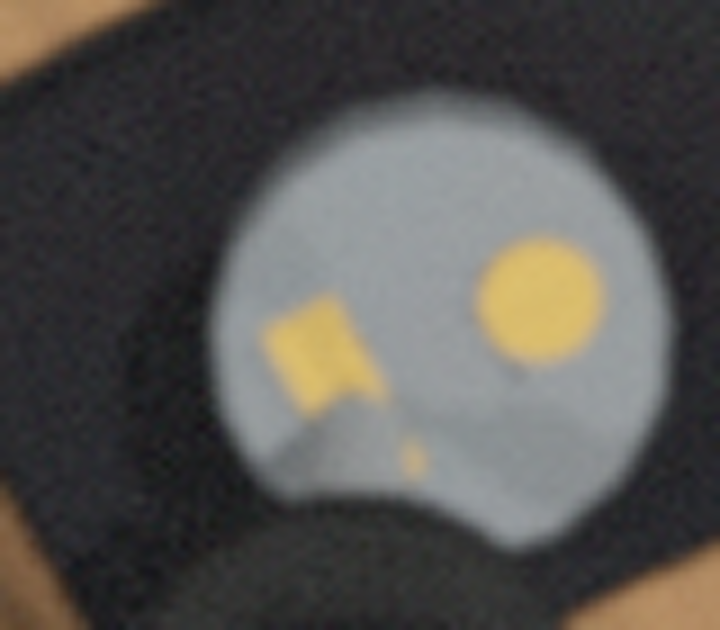

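Emit:
arm_command(moves=[[0.3,0,0,0,0],[0.6,0,0,0,0],[0.95,0,0,0,0],[0.95,0,0,0,0],[0.95,0,0,0,0]])

```text
time: 20.45
tool_pos: [561.7, 286.4, 354.1]
tcp_rot: [2.115, 1.56, -0.125]
contact_force: [0.7, -0.5, 3.0]
grip_width: 17.7
```

Emit:
arm_command(moves=[[0,0,0,0,0],[0,0,0,0,0]])

```text
time: 20.65
tool_pos: [561.7, 286.4, 354.4]
tcp_rot: [2.121, 1.559, -0.119]
contact_force: [1.6, 0.5, 2.4]
grip_width: 17.6
```

```bash
python3 -c "
from h import *
tip(562.1,284.6,61)
s=Cam('scene'); s.crop('s27.png',355,190,395,230,18)"
```

```text
tip [564.5 284.9  61. ] shift [-0.   -0.17  0.17] F [1.6 0.5 2.4] w 17.6 t 20.65
```

View pics/s27.png

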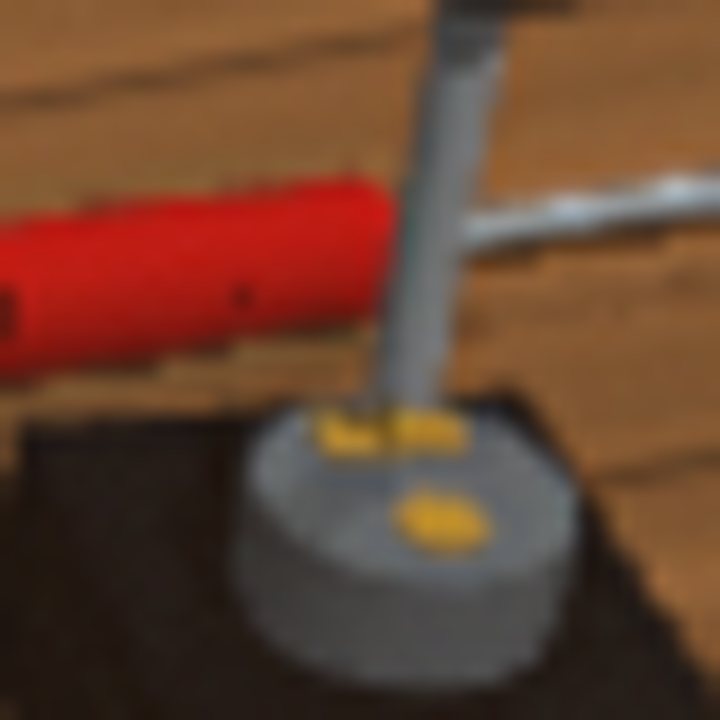

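Emit:
arm_command(moves=[[0.1,0,0,0,0],[0.1,0,0,0,0],[0.1,0,0,0,0]])

```text
time: 21.0
tool_pos: [561.7, 286.4, 353.3]
tcp_rot: [2.119, 1.559, -0.121]
contact_force: [0.7, -0.7, 2.4]
grip_width: 17.7
```

Emit:
arm_command(moves=[[0,0,0,0,0],[0,0,0,0,0]])

```text
time: 21.2
tool_pos: [561.7, 286.4, 353.3]
tcp_rot: [2.118, 1.559, -0.121]
contact_force: [0.3, 0.6, 2.3]
grip_width: 18.0
```

```bash
python3 -c "
from h import *
tip(484.4,-379.6,135)
p,Rt=tool(); print(yaw(), bot.get_obs()['joint_positions'])"
```

```text
tip [564.6 284.9  60. ] shift [-7.5  35.   57.05] F [0.3 0.6 2.3] w 18.0 t 21.2
-38.33339631281769 [ 0.35124644  0.57366189  1.29153965 -0.00553243  1.26607194  1.02189321]
```

Emit:
arm_command(moves=[[-3,0,0,0,0],[-7.5,0,0,0,0],[-7.5,2.5,4,0,0],[-7.5,5,8,0,0],[-7.5,7.5,12,0,0],[-7.5,10,16,0,0],[-7.5,12.5,20,0,0],[-7.5,15,24,0,0],[-7.5,17.5,28.5,0,0],[-7.5,17.5,28.5,0,0]])

```text
time: 22.2
tool_pos: [520.4, -50.3, 427.7]
tcp_rot: [1.963, 1.561, -0.283]
contact_force: [0.3, 0.7, -0.9]
grip_width: 17.6
```

```bash
python3 -c "
from h import *
tip(484.4,-379.6,135)"
```

```text
tip [522.6 -52.3 134.3] shift [-2.000e-02  1.748e+01  2.794e+01] F [ 0.3  0.7 -0.9] w 17.6 t 22.2
```

Emit:
arm_command(moves=[[0,2.5,4,0,0],[0,5,8,0,0],[0,7.5,12,0,0],[0,10,16,0,0],[0,12.5,20,0,0],[0,15,24,0,0],[0,17.5,27.9,0,0],[0,17.5,27.9,0,0],[0,17.5,27.9,0,0],[0,17.5,27.9,0,0]])

```text
time: 23.2
tool_pos: [483.0, -376.3, 427.7]
tcp_rot: [2.115, 1.562, -0.13]
contact_force: [-0.3, 0.2, -0.2]
grip_width: 17.6
```

```bash
python3 -c "
from h import *
tip(484.4,-379.6,135);go(485.4,-378.7,150.2,-38)
c=Cam('wrist'); c.crop('w28.png',250,180,310,240,12)
c=Cam('scene'); c.crop('s28.png',60,190,120,250,12)"
```

```text
tip [ 485.  -377.8  134.3] shift [-0.07  0.07  0.18] F [-0.3  0.2 -0.2] w 17.6 t 23.2
grip now [ 484.4 -376.5  268.5] yaw -38.6 q6 -0.11 shift cm [11.83  0.13  0.16] turn -0.6 F [-0.3  0.2 -0.2] w 17.6 t 23.2
```

View pics/w28.png

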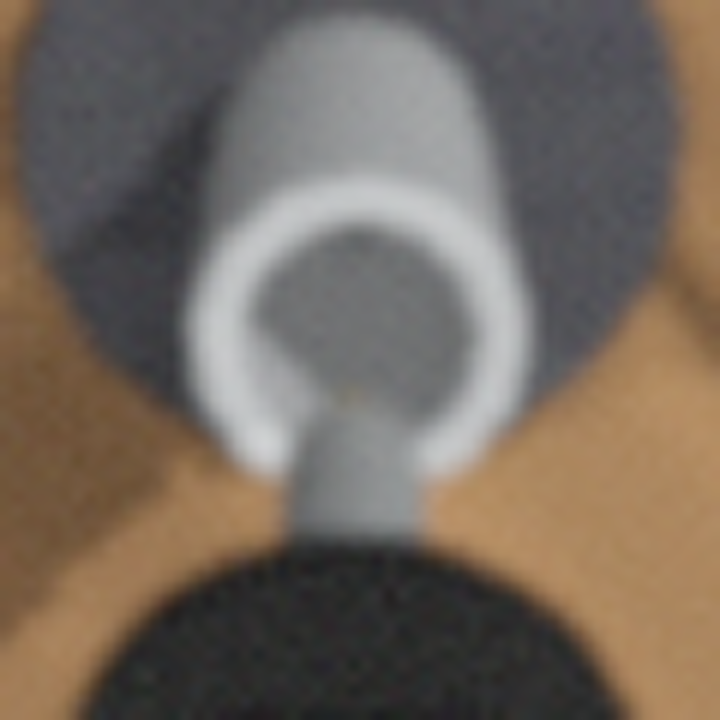

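View pics/s28.png

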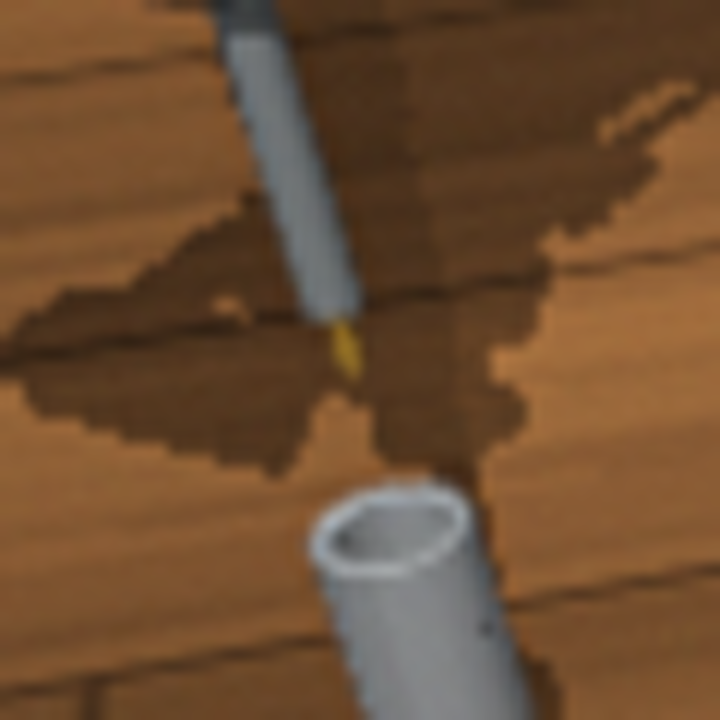

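Emit:
arm_command(moves=[[0,0.1,0.17,-0.5,0],[2,0.1,0.17,-0.5,0],[4,0.1,0.17,-0.5,0],[6,0.1,0.17,-0.5,0],[8,0.1,0.17,-0.5,0],[8,0.1,0.17,-0.5,0]])

```text
time: 23.9
tool_pos: [483.5, -377.0, 345.7]
tcp_rot: [2.576, 1.565, 0.342]
contact_force: [-0.2, 0.4, -1.1]
grip_width: 18.0
```

```bash
python3 -c "
from h import *
go(485.4,-378.7,150.2,-38)
c=Cam('scene'); c.crop('s29.png',60,190,120,250,12)"
```

```text
grip now [ 484.3 -376.7  186.5] yaw -38.0 q6 -0.13 shift cm [3.63 0.2  0.11] turn 0.0 F [-0.2  0.4 -1.1] w 18.0 t 23.9
```

View pics/s29.png

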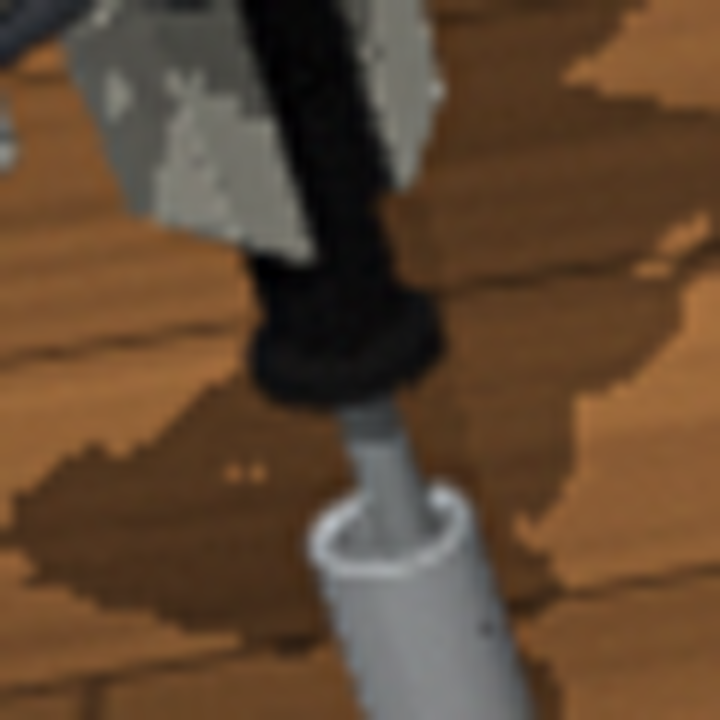

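Emit:
arm_command(moves=[[0.5,0.2,0.1,0,0],[1.5,0.2,0.1,0,0],[2.5,0.2,0.1,0,0],[3.3,0.2,0.1,0,0],[3.55,0.2,0.1,0,0],[3.55,0.2,0.1,0,0],[3.55,0.2,0.1,0,0]])

```text
time: 24.65
tool_pos: [485.1, -379.5, 312.3]
tcp_rot: [2.152, 1.563, -0.082]
contact_force: [-0.7, -0.5, -0.2]
grip_width: 17.7
```

```bash
python3 -c "
from h import *
go(485.4,-378.7,150.2,-38)
c=Cam('scene'); c.crop('s30.png',60,190,120,250,12)"
```

```text
grip now [ 486.3 -379.6  153.1] yaw -38.0 q6 -0.13 shift cm [ 0.29 -0.13 -0.02] turn -0.0 F [-0.7 -0.5 -0.2] w 17.7 t 24.65
```

View pics/s30.png

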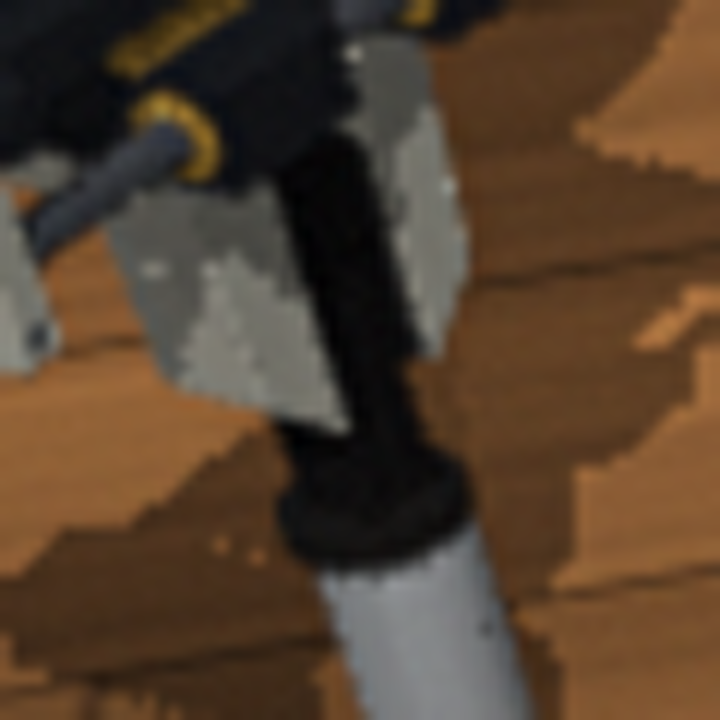

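Emit:
arm_command(moves=[[0.2,-0.13,0,0,0],[0.25,-0.13,0,0,0],[0.25,-0.13,0,0,0],[0.25,-0.13,0,0,0]])

```text
time: 25.1
tool_pos: [484.1, -378.7, 310.0]
tcp_rot: [2.123, 1.563, -0.111]
contact_force: [1.0, 0.4, -1.2]
grip_width: 18.1
```

```bash
python3 -c "
from h import *
go(485.4,-378.7,150.2,-38)"
```

```text
grip now [ 485.4 -378.9  150.9] yaw -38.0 q6 -0.13 shift cm [ 0.07 -0.01 -0.02] turn -0.0 F [ 1.   0.4 -1.2] w 18.1 t 25.1
```

Release, then lift.

Emit:
arm_command(moves=[[0.03,0,0,0,0.3],[0.03,0,0,0,0.4],[0.03,0,0,0,0.6],[0.03,0,0,0,0.8],[0.03,0,0,0,0.8],[0.03,0,0,0,0.8],[0.03,0,0,0,0.8]])

```text
time: 25.8
tool_pos: [484.1, -378.8, 309.7]
tcp_rot: [2.121, 1.563, -0.114]
contact_force: [0.4, -0.8, -0.1]
grip_width: 69.3
```

```bash
python3 -c "
from h import *
go(485.4,-378.7,270,-38)
c=Cam('scene'); c.crop('s31.png',50,170,130,250,9)"
```

```text
grip now [ 485.3 -378.9  150.5] yaw -38.0 q6 -0.13 shift cm [-11.95   0.07  -0.07] turn -0.0 F [ 0.4 -0.8 -0.1] w 69.3 t 25.8
```

View pics/s31.png

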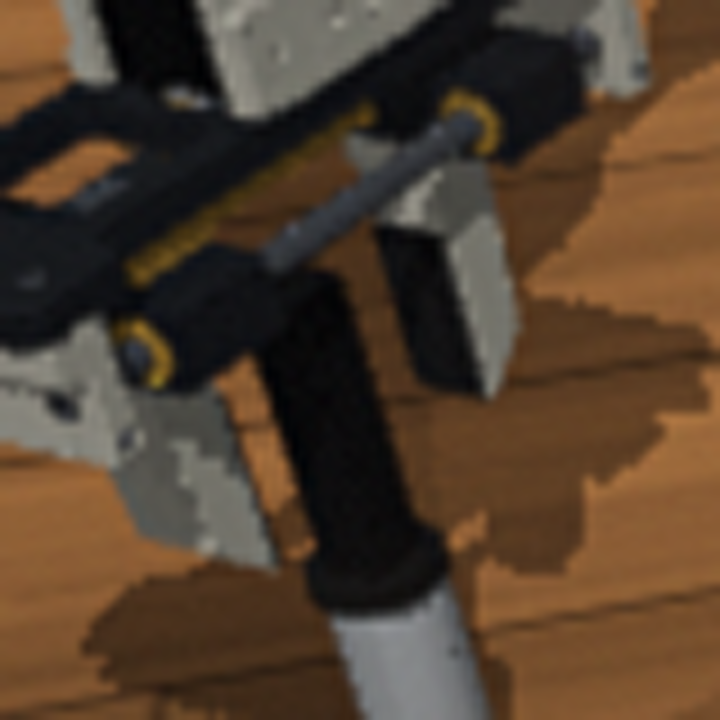

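Emit:
arm_command(moves=[[-2,0,0,0,0.9],[-5,0,0,0,1],[-8,0,0,0,1],[-12,0,0,0,1],[-12,0,0,0,1],[-12,0,0,0,1]])

```text
time: 26.45
tool_pos: [483.1, -378.6, 430.7]
tcp_rot: [1.98, 1.561, -0.254]
contact_force: [0.6, 0.6, -1.0]
grip_width: 91.5
```

```bash
python3 -c "
from h import *
go(450,-150,200)
c=Cam('top'); c.crop('t32.png',150,150,430,310,2.8)
c=Cam('scene'); c.crop('s32.png',60,190,120,250,12)"
```

```text
grip now [ 484.6 -378.9  271.5] yaw -38.0 q6 -0.13 shift cm [  7.06 -16.89 -15.88] turn 0 F [ 0.6  0.6 -1. ] w 91.5 t 26.45
```

View pics/t32.png

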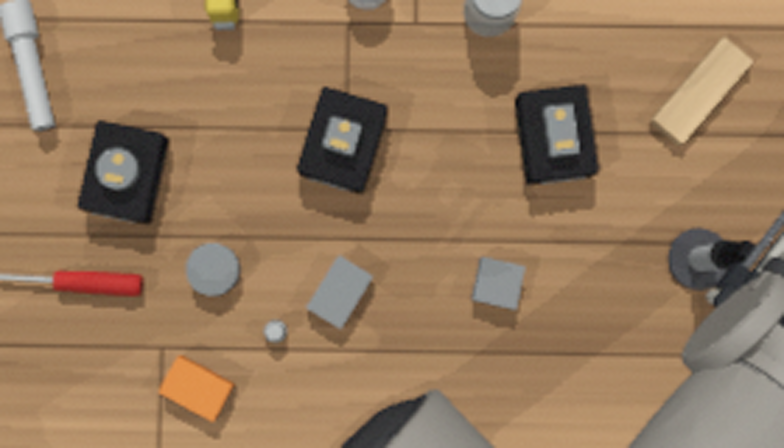

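View pics/s32.png

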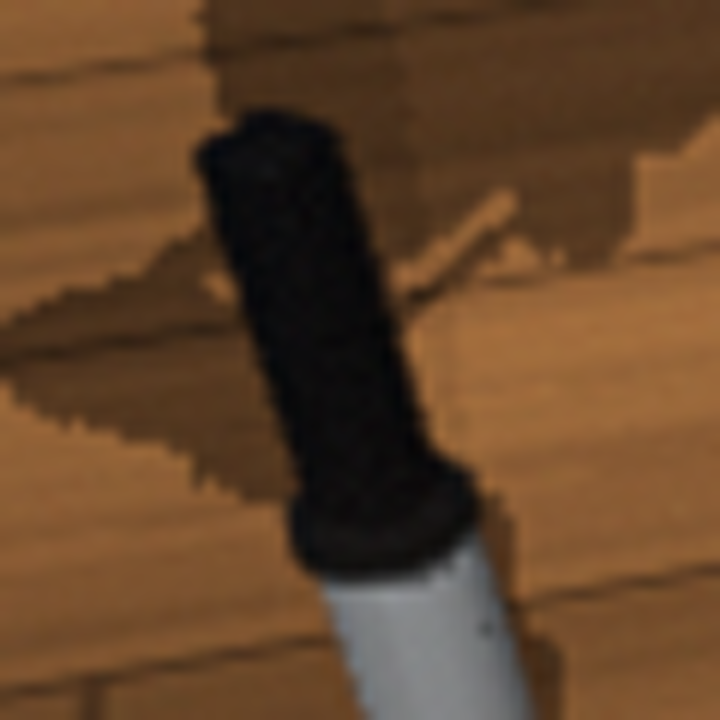

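Emit:
arm_command(moves=[[0,-3.3,-3.2,0,1],[0,-6.6,-6.4,0,1],[0,-10,-9.6,0,1],[2,-13.3,-12.8,0,1],[5,-16.9,-15.9,0,1],[7,-16.9,-15.9,0,1],[7,-16.9,-15.9,0,1],[7,-16.9,-15.9,0,1]])

```text
time: 27.35
tool_pos: [448.4, -149.4, 358.2]
tcp_rot: [2.445, 1.566, 0.211]
contact_force: [1.0, -0.4, -0.8]
grip_width: 91.9
```

```bash
python3 -c "
from h import *
go(450,-150,200)
c=Cam('wrist'); c.crop('w33.png',0,0,560,420,1.4); c.crop('w33b.png',200,130,360,250,5)"
```

```text
grip now [ 449.2 -149.2  199. ] yaw -38.0 q6 0.18 shift cm [-0.1   0.11  0.01] turn 0 F [ 1.  -0.4 -0.8] w 91.9 t 27.35
```

View pics/w33.png

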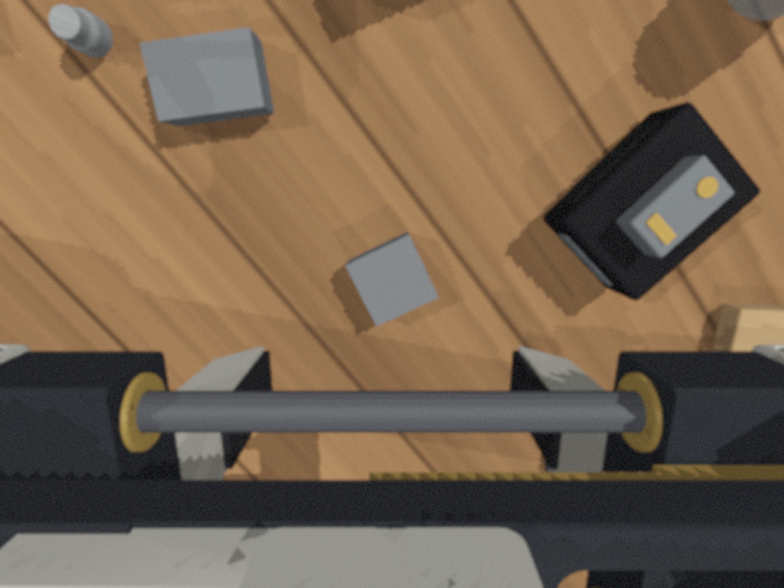

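View pics/w33b.png

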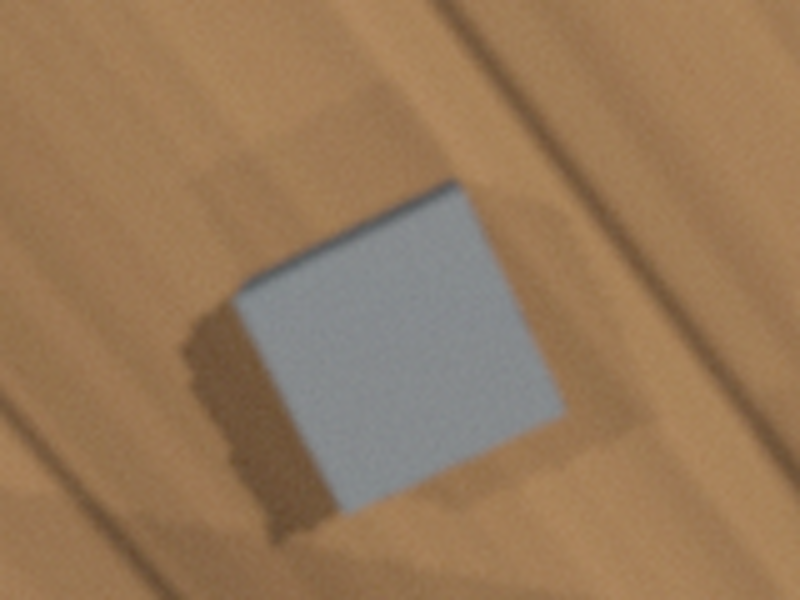

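```bash
cat >> h.py <<'E'
def quad(c,u0,v0,k,pts,z):
    q=[up(c,u0,v0,k,x,y,z) for x,y in pts]; m=sum(q)/len(q)
    print('centre',m.round(1))
    for i in range(len(q)):
        d=q[(i+1)%len(q)]-q[i]; print('  side',np.linalg.norm(d).round(1),'ang',round(float(np.degrees(np.arctan2(d[1],d[0]))),1))
    return m
E
python3 - <<'E'
from h import *
c=Cam('wrist')
m=quad(c,200,130,5,[(238,296),(458,190),(563,410),(344,512)],27)
for a in (-63,27): go(m[0],m[1],60,a)
E
```

```text
centre [ 453.3 -148.2   27. ]
  side 48.3 ang -12.5
  side 49.3 ang -102.0
  side 49.5 ang 167.7
  side 49.5 ang 76.6
grip now [ 449.9 -150.1  199.9] yaw -38.1 q6 0.18 shift cm [14.    0.06 -0.3 ] turn 24.9 F [ 0.7  0.1 -0. ] w 91.9 t 27.45
grip now [ 449.9 -150.1  199.9] yaw -38.1 q6 0.18 shift cm [14.    0.06 -0.3 ] turn -65.1 F [ 0.7  0.1 -0. ] w 91.9 t 27.45
```

Emit:
arm_command(moves=[[2,0.05,-0.3,-8,1],[4,0.05,-0.3,-16,1],[7,0.05,-0.3,-24,1],[10,0.05,-0.3,-25.6,1],[10,0.05,-0.3,-25.6,1],[10,0.05,-0.3,-25.6,1]])

```text
time: 28.05
tool_pos: [452.2, -148.9, 260.0]
tcp_rot: [1.746, 1.563, -0.044]
contact_force: [0.3, 0.1, 2.0]
grip_width: 91.8
```

```bash
python3 -c "
from h import *
go(453.3,-148.2,25,-12.5)
c=Cam('wrist'); c.crop('w34.png',0,0,560,420,1.4)"
```

```text
grip now [ 453.5 -149.   100.8] yaw -12.6 q6 -0.26 shift cm [ 7.58 -0.1  -0.06] turn -0.1 F [0.3 0.1 2. ] w 91.8 t 28.05
```

View pics/w34.png

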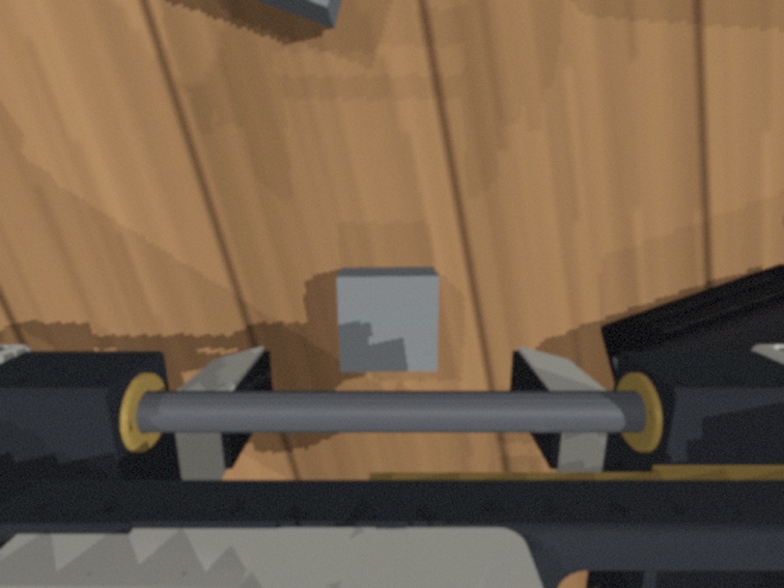

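Run:
```python
from h import *
c=Cam('wrist')
m=quad(c,0,0,1.4,[(337,276),(438,276),(438,371),(340,373)],27)
go(m[0],m[1],25,-12.5)
```

```text
centre [ 453.3 -148.3   27. ]
  side 49.5 ang -12.7
  side 50.3 ang -101.0
  side 50.9 ang 168.4
  side 51.3 ang 77.3
grip now [ 454.1 -149.   101.7] yaw -12.5 q6 -0.26 shift cm [ 7.67 -0.18 -0.05] turn -0.0 F [0.3 0.  0.6] w 91.9 t 28.15
```

Emit:
arm_command(moves=[[2,-0.15,-0.05,0,1],[4.5,-0.15,-0.05,0,1],[6.5,-0.15,-0.05,0,1],[7.6,-0.15,-0.05,0,1],[7.6,-0.15,-0.05,0,1],[7.6,-0.15,-0.05,0,1]])

```text
time: 28.75
tool_pos: [452.4, -148.4, 185.9]
tcp_rot: [1.594, 1.559, -0.196]
contact_force: [-0.2, -1.2, -0.1]
grip_width: 92.1
```

Emit:
arm_command(moves=[[0,0,0,0,0.3],[0,0,0,0,0.3],[0,0,0,0,0.3],[0,0,0,0,0.3],[0,0,0,0,0.3],[0,0,0,0,0.3],[0,0,0,0,0.3],[0,0,0,0,0.3],[0,0,0,0,0.3]])

```text
time: 29.65
tool_pos: [452.4, -148.3, 185.9]
tcp_rot: [1.598, 1.559, -0.192]
contact_force: [-0.4, 0.2, 2.2]
grip_width: 50.0
```

```bash
python3 -c "
from h import *
go(453.3,-148.2,90,-17)
c=Cam('wrist'); c.crop('w35.png',0,0,560,420,1.4)"
```

```text
grip now [ 454.3 -148.7   26.7] yaw -12.6 q6 -0.26 shift cm [-6.33 -0.03 -0.03] turn 4.4 F [-0.4  0.2  2.2] w 50.0 t 29.65
```

View pics/w35.png

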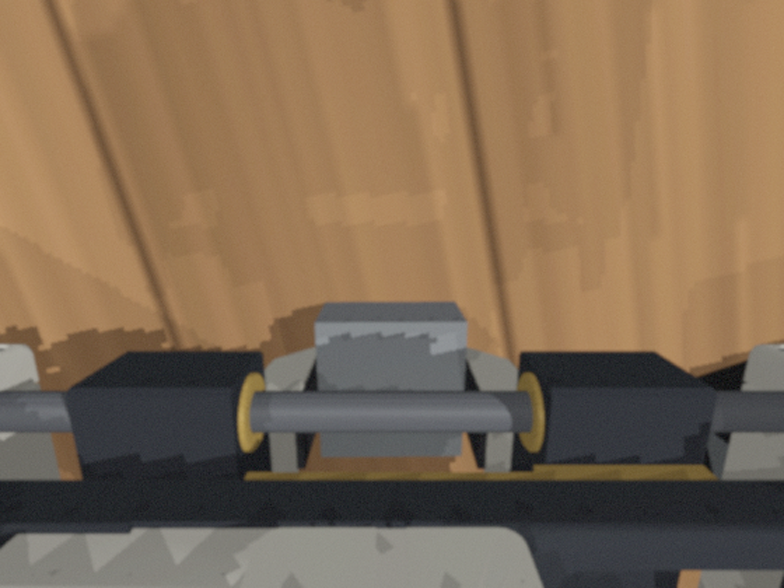

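Run:
```python
from h import *
p,Rt=tool(); c=Cam('wrist')
m=quad(c,0,0,1.4,[(317,321),(465,321),(464,455),(320,455)],27)
print('cap in tool',Rt.T@(m-p))
go(613.2,31.1,125,-17.1)
```

```text
centre [ 454.4 -148.    27. ]
  side 48.6 ang -12.8
  side 50.2 ang -100.5
  side 51.4 ang 166.9
  side 49.9 ang 76.2
cap in tool [ 1.58902323e+02 -2.28952310e-03 -7.01911632e-01]
grip now [ 454.3 -148.7   26.7] yaw -12.6 q6 -0.26 shift cm [ -9.68  11.72 -21.01] turn 4.5 F [-0.8  0.7  2.8] w 49.8 t 29.75
```

Emit:
arm_command(moves=[[-3,0,0,0,0.3],[-7,0,0,0,0.3],[-9.7,2,-3,0,0.3],[-9.7,5,-7,2,0.3],[-9.7,8,-11,4.5,0.3],[-9.7,11.7,-15,4.5,0.3],[-9.7,11.7,-16.5,4.5,0.3],[-9.7,11.7,-16.5,4.5,0.3],[-9.7,11.7,-16.5,4.5,0.3]])

```text
time: 30.65
tool_pos: [600.8, -12.5, 283.7]
tcp_rot: [1.629, 1.56, -0.239]
contact_force: [-0.4, -0.4, -0.9]
grip_width: 49.5
```

```bash
python3 -c "
from h import *
go(613.2,31.1,125,-17.1)
c=Cam('wrist'); c.crop('w36.png',0,0,560,420,1.4)"
```

```text
grip now [602.5 -12.9 124.5] yaw -17.0 q6 0.15 shift cm [-0.05 -0.26 -4.52] turn 0.1 F [-0.4 -0.4 -0.9] w 49.5 t 30.65
```

View pics/w36.png

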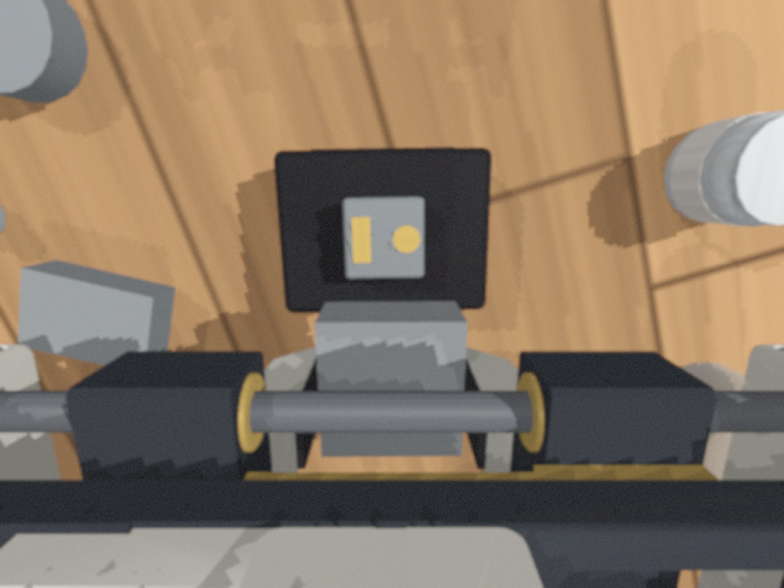

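Run:
```python
from h import *
p,Rt=tool(); c=Cam('wrist')
m=quad(c,0,0,1.4,[(343,197),(424.5,196.5),(425.5,277.5),(346,279)],65)
r=up(c,0,0,1.4,406,239,66.5); s=up(c,0,0,1.4,361.5,240,66.5); print((r+s)/2, r-s)
m=(m+(r+s)/2)/2; m[2]=0
print('shift cm',(Rt.T@(m-(p+Rt@np.array([159.2,0,-.7])))/10).round(2))
```

```text
centre [613.6  31.   65. ]
  side 35.6 ang -16.8
  side 36.0 ang -105.3
  side 36.4 ang 163.9
  side 36.4 ang 73.5
[613.11653494  30.90118246  66.5       ] [18.99135815 -5.41042996  0.        ]
shift cm [12.47 -0.38 -4.5 ]
```

```bash
cat >> h.py <<'E'
def cap(x,y,zrim,zoff,grip0):
    """shift so that cap centre (tool z offset zoff mm) stands over x,y with rim at zrim; grip0: grip height when on bench"""
    p,Rt=tool(); g=p+Rt@np.array([159.2,0,zoff]); d=Rt.T@(np.array([x,y,zrim+grip0])-g)/10
    o=bot.get_obs(); print('cap at',(g-[0,0,grip0]).round(1),'shift',d.round(2),'yaw',round(yaw(),1),'F',np.round(o["contact_force"],1),'w',round(o["grip_width"],1),'t',round(o["time"],2))
E
python3 -c "
from h import *
cap(613.4,31,70,-.7,26.7); cap(613.4,31,45,-.7,26.7)"
```

```text
cap at [602.6 -13.2  98.3] shift [ 2.83 -0.3  -4.54] yaw -17.1 F [ 0.  -0.5 -0.6] w 50.1 t 30.75
cap at [602.6 -13.2  98.3] shift [ 5.33 -0.33 -4.54] yaw -17.1 F [ 0.  -0.5 -0.6] w 50.1 t 30.75
```

Emit:
arm_command(moves=[[0,-0.1,-1.5,0,0.3],[0,-0.3,-3,0,0.3],[0,-0.3,-4.5,0,0.3],[1.5,-0.3,-4.55,0,0.3],[2.5,-0.3,-4.55,0,0.3],[2.5,-0.3,-4.55,0,0.3],[2.5,-0.3,-4.55,0,0.3]])

```text
time: 31.45
tool_pos: [611.5, 31.1, 259.0]
tcp_rot: [1.631, 1.56, -0.238]
contact_force: [0.3, -0.5, -0.4]
grip_width: 49.7
```

```bash
python3 -c "
from h import *
cap(613.4,31,45,-.7,26.7)
c=Cam('wrist'); c.crop('w37.png',0,0,560,420,1.4)
c=Cam('scene'); c.crop('s37.png',250,200,330,280,9)"
```

```text
cap at [613.3  31.3  73.2] shift [ 2.82 -0.01  0.03] yaw -17.1 F [ 0.3 -0.5 -0.4] w 49.7 t 31.45
```

View pics/w37.png

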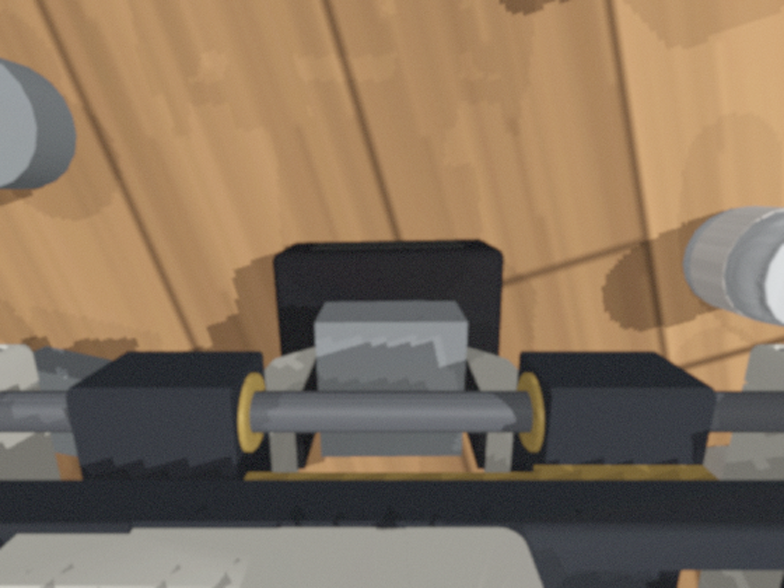

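View pics/s37.png

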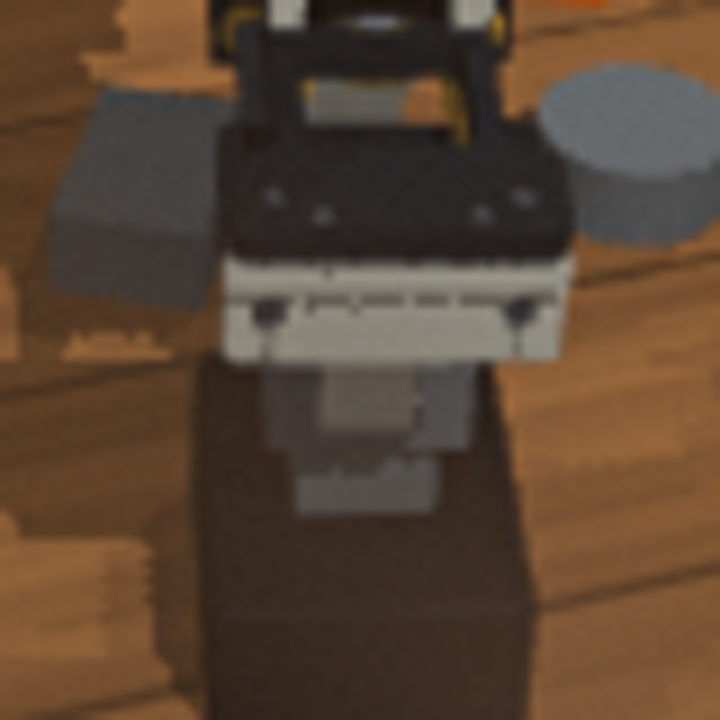

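Emit:
arm_command(moves=[[0.6,0,0,0,0.3],[1.2,0,0,0,0.3],[1.8,0,0,0,0.3],[1.8,0,0,0,0.3]])

```text
time: 31.95
tool_pos: [611.5, 30.7, 240.4]
tcp_rot: [1.62, 1.561, -0.25]
contact_force: [-0.1, 0.0, -0.2]
grip_width: 49.9
```

```bash
python3 -c "
from h import *
cap(613.4,31,45,-.7,26.7)"
```

```text
cap at [613.2  30.9  54.5] shift [ 0.95  0.01 -0.01] yaw -17.1 F [-0.1  0.  -0.2] w 49.9 t 31.95
```

No contact so far and the cap is over the neck. Going down the rest.

Emit:
arm_command(moves=[[0.4,0,0,0,0.3],[0.8,0,0,0,0.3],[0.9,0,0,0,0.3],[0.9,0,0,0,0.3]])

```text
time: 32.35
tool_pos: [611.5, 30.6, 231.3]
tcp_rot: [1.616, 1.561, -0.254]
contact_force: [0.8, -0.1, 0.0]
grip_width: 49.8
```

```bash
python3 -c "
from h import *
cap(613.4,31,45,-.7,26.7)"
```

```text
cap at [613.2  30.9  45.4] shift [ 0.04  0.01 -0.01] yaw -17.1 F [ 0.8 -0.1  0. ] w 49.8 t 32.35
```

Emit:
arm_command(moves=[[0.05,0,0,0,0.6],[0.05,0,0,0,0.8],[0.05,0,0,0,0.9],[0.05,0,0,0,0.9],[0.05,0,0,0,0.9]])

```text
time: 32.85
tool_pos: [611.6, 30.6, 230.9]
tcp_rot: [1.617, 1.561, -0.253]
contact_force: [-0.1, -0.9, 0.0]
grip_width: 81.0
```

Emit:
arm_command(moves=[[-2,0,0,0,1],[-5,0,0,0,1],[-9,0,0,0,1],[-13,0,0,0,1],[-13,0,0,0,1],[-13,0,0,0,1]])

```text
time: 33.45
tool_pos: [610.3, 31.0, 361.8]
tcp_rot: [1.646, 1.559, -0.224]
contact_force: [0.5, 0.3, -1.0]
grip_width: 91.6
```

```bash
python3 -c "
from h import *
go(437,30,200)
c=Cam('scene'); c.crop('s38.png',250,200,330,280,9)
c=Cam('top'); c.crop('t38.png',150,150,430,310,2.8)
c=Cam('wrist'); c.crop('w38.png',0,0,560,420,1.4)"
```

```text
grip now [612.1  30.6 202.6] yaw -17.1 q6 0.23 shift cm [  0.06 -16.72   5.21] turn 0 F [ 0.5  0.3 -1. ] w 91.6 t 33.45
```

View pics/s38.png

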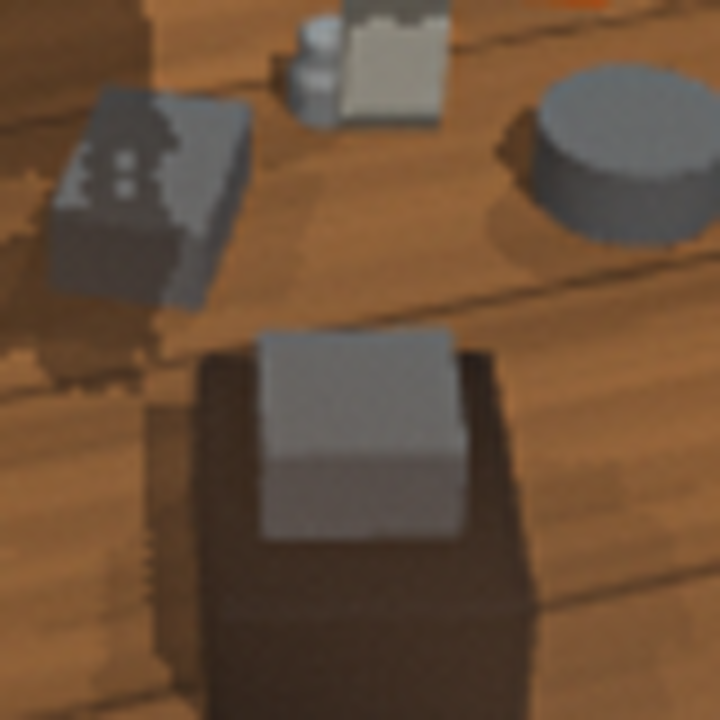

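View pics/w38.png

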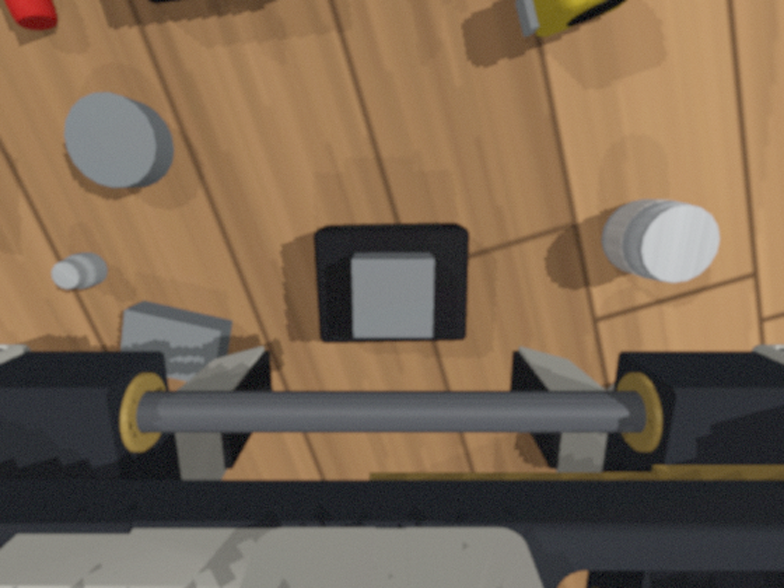

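View pics/t38.png

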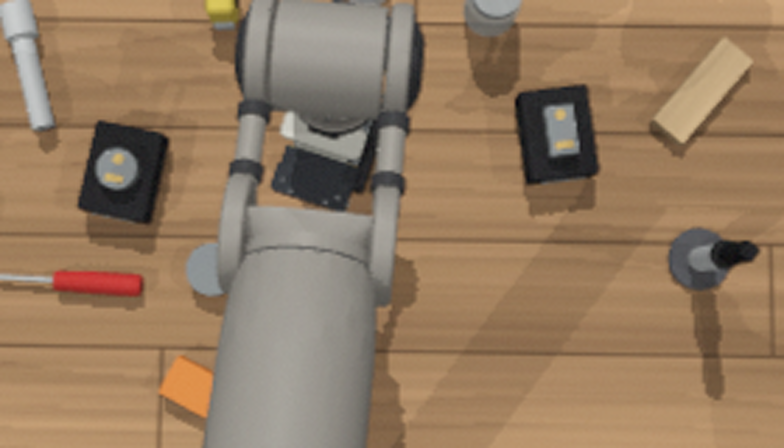

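Emit:
arm_command(moves=[[0,-4,1,-8,1],[0,-8,2,-16,1],[0,-12,3.5,-24,1],[0,-16.7,5.2,-32,1],[0,-16.7,5.2,-40,1],[0,-16.7,5.2,-48,1],[0,-16.7,5.2,-56,1],[0,-16.7,5.2,-64,1],[0,-16.7,5.2,-72,1],[0,-16.7,5.2,-75,1]])

```text
time: 34.6
tool_pos: [434.9, 30.5, 356.9]
tcp_rot: [0.091, 1.566, -0.466]
contact_force: [0.0, -0.0, -0.6]
grip_width: 92.3
```

```bash
python3 -c "
from h import *
go(437,30,200)
c=Cam('wrist'); c.crop('w39.png',0,0,560,420,1.4)"
```

```text
grip now [435.5  30.2 197.7] yaw 58.1 q6 -1.12 shift cm [-0.22  0.07  0.14] turn 0 F [ 0.  -0.  -0.6] w 92.3 t 34.6
```

View pics/w39.png

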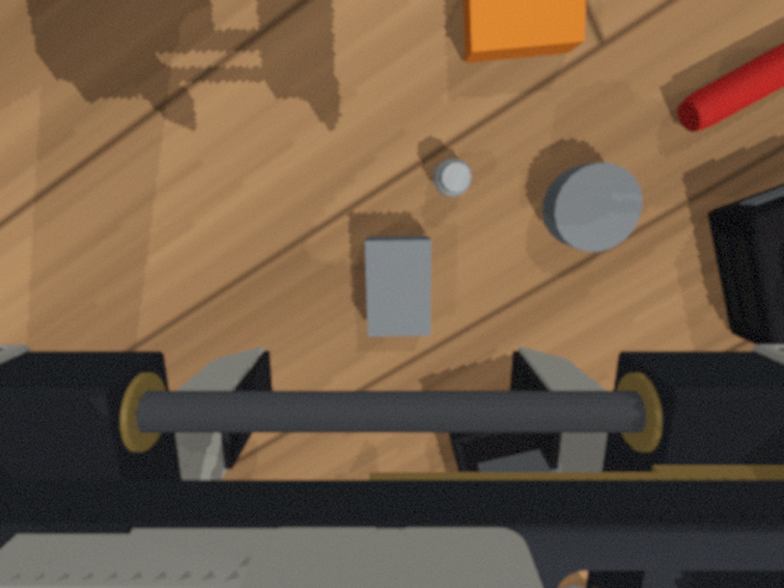

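The grey rectangle at (398,287) is cap_rect. The orange one at (527,25) is the look-alike, which I'm leaving alone.

Run:
```python
from h import *
c=Cam('wrist'); c.crop('w39b.png',230,150,340,250,7)
m=quad(c,0,0,1.4,[(365,240),(431,239),(430,334),(369,336)],27)
go(m[0],m[1],26,58)
```

```text
centre [439.9  33.   27. ]
  side 45.9 ang 59.0
  side 69.7 ang -31.1
  side 45.0 ang -119.9
  side 70.6 ang 149.6
grip now [435.6  30.2 197.9] yaw 57.9 q6 -1.12 shift cm [17.19  0.46  0.14] turn -0.1 F [-0.1 -1.  -0.5] w 91.7 t 34.7
```

View pics/w39b.png

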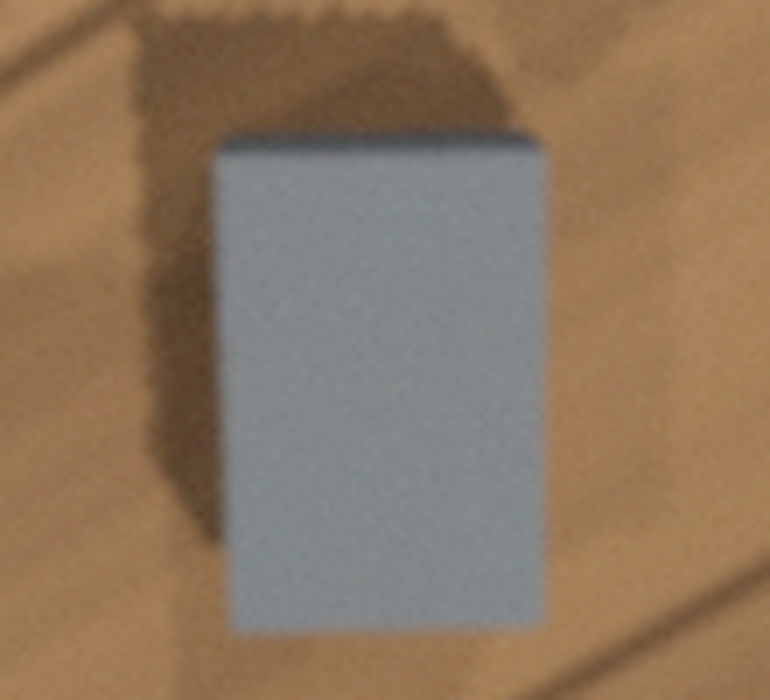

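Emit:
arm_command(moves=[[2,0.4,0.1,-1.3,1],[6,0.45,0.15,-1.3,1],[10,0.45,0.15,-1.3,1],[13,0.45,0.15,-1.3,1],[15.5,0.45,0.15,-1.3,1],[17.1,0.45,0.15,-1.3,1],[17.1,0.45,0.15,-1.3,1],[17.1,0.45,0.15,-1.3,1],[17.1,0.45,0.15,-1.3,1]])

```text
time: 35.6
tool_pos: [439.6, 33.1, 186.8]
tcp_rot: [0.166, 1.565, -0.373]
contact_force: [0.8, -0.7, 0.2]
grip_width: 92.3
```

Emit:
arm_command(moves=[[0,0,0,0,0.3],[0,0,0,0,0.3],[0,0,0,0,0.3],[0,0,0,0,0.3],[0,0,0,0,0.3],[0,0,0,0,0.3],[0,0,0,0,0.3],[0,0,0,0,0.3],[0,0,0,0,0.3],[0,0,0,0,0.3]])

```text
time: 36.6
tool_pos: [439.6, 33.1, 186.8]
tcp_rot: [0.168, 1.565, -0.37]
contact_force: [-0.2, -0.7, 1.1]
grip_width: 45.7
```

```bash
python3 -c "
from h import *
go(440,33,26,58)
c=Cam('wrist'); c.crop('w40.png',0,0,560,420,1.4)"
```

```text
grip now [440.4  32.8  27.6] yaw 59.1 q6 -1.13 shift cm [ 0.16 -0.01 -0.05] turn 1.1 F [-0.2 -0.7  1.1] w 45.7 t 36.6
```

View pics/w40.png

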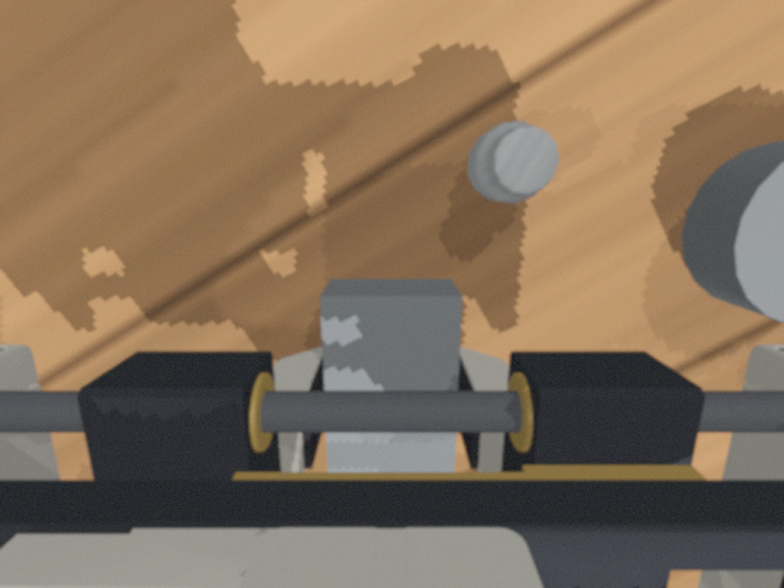

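Run:
```python
from h import *
p,Rt=tool(); c=Cam('wrist')
for u,v in((321,295),(461,294)): print((Rt.T@(c.ray(u/1.4,v/1.4,27)-p)).round(1))
t=Cam('top'); t.crop('t40.png',150,150,430,310,2.8)
go(622.6,-214.1,130,98.6)
```

```text
[159.6 -23.6 -35.2]
[159.6  21.8 -35.5]
grip now [440.4  32.8  27.6] yaw 59.2 q6 -1.13 shift cm [-10.09 -11.85  28.36] turn -39.4 F [0.  0.2 0.2] w 45.6 t 36.75
```

View pics/t40.png

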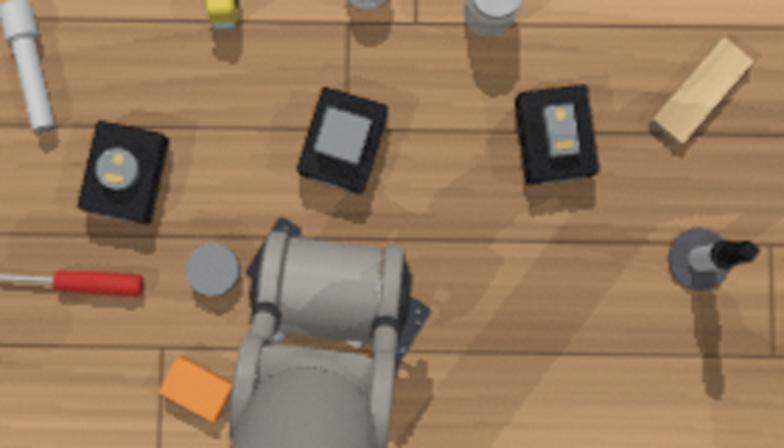

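Emit:
arm_command(moves=[[-3,0,0,0,0.3],[-7,0,0,0,0.3],[-10,-1,4,-5,0.3],[-10,-2.5,8.5,-10,0.3],[-10,-4,13,-16,0.3],[-10,-5,17.5,-22,0.3],[-10,-6.3,22,-28,0.3],[-10,-7.5,26.5,-34,0.3],[-10,-9,31,-39.4,0.3],[-10,-9,31.8,-39.4,0.3]])

```text
time: 37.75
tool_pos: [667.4, -211.3, 287.2]
tcp_rot: [-0.671, 1.563, -0.523]
contact_force: [0.6, 0.0, -0.8]
grip_width: 45.6
```

Emit:
arm_command(moves=[[0,0,0,0,0.3],[0,0,0,0,0.3]])

```text
time: 37.95
tool_pos: [666.9, -211.0, 286.3]
tcp_rot: [-0.709, 1.565, -0.561]
contact_force: [-0.5, 0.3, -0.7]
grip_width: 45.7
```

```bash
python3 -c "
from h import *
go(622.6,-214.1,130,98.6)
c=Cam('wrist'); c.crop('w41.png',0,0,560,420,1.4)"
```

```text
grip now [ 667.7 -211.5  127.1] yaw 98.5 q6 -2.13 shift cm [-0.31  0.41 -4.49] turn -0.1 F [-0.5  0.3 -0.7] w 45.7 t 37.95
```

View pics/w41.png

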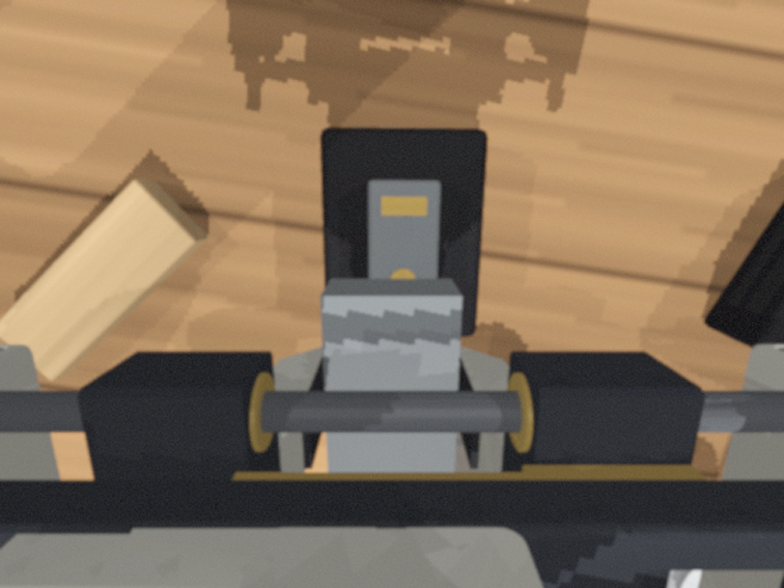

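Run:
```python
from h import *
p,Rt=tool(); c=Cam('wrist'); c.crop('w41b.png',220,110,360,210,5.7)
f=lambda u,v,z:c.ray(u/1.4,v/1.4,z)
a,b=f(368.5,181,65),f(440,181,65); d=b-a; print('far edge',a,b,np.linalg.norm(d),np.degrees(np.arctan2(d[1],d[0])))
s=f(404,206,66.5); print('strip',s)
e=np.array([np.cos(np.radians(8.6)),np.sin(np.radians(8.6)),0]); print('centre', s+17*e, (a+b)/2+28*e)
l0,l1=f(368.5,185,65),f(368,275,65); d=l1-l0; print(np.degrees(np.arctan2(d[1],d[0])))
```

```text
far edge [ 598.09896165 -232.12703996   65.        ] [ 593.49875572 -201.16475433   65.        ] 31.30215689569973 98.4508707502804
strip [ 606.31796583 -215.14376568   66.5       ]
centre [ 623.12682431 -212.60166484   66.5       ] [ 623.48403736 -212.45890753   65.        ]
7.375562718794233
```

View pics/w41b.png

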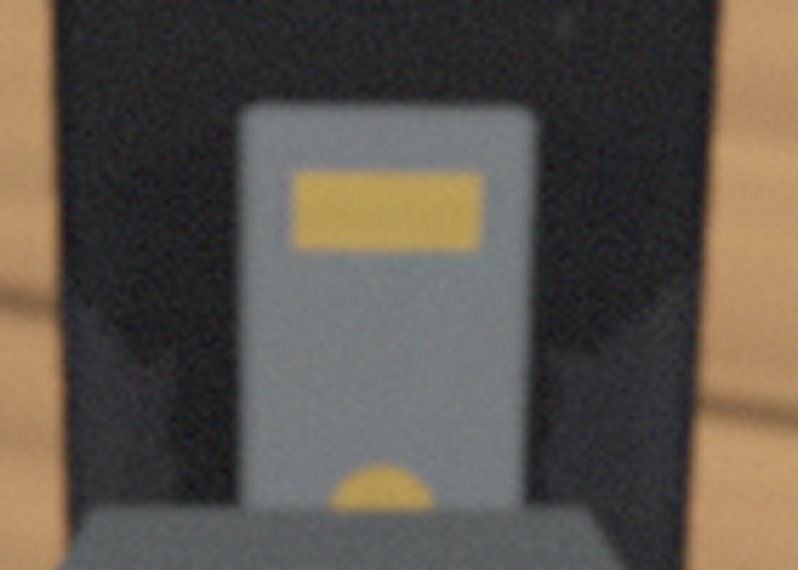

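```bash
python3 -c "
from h import *
cap(623.2,-212.7,71,-.35,27.6);cap(623.2,-212.7,45,-.35,27.6)"
```

```text
cap at [ 667.4 -210.7  100.4] shift [ 2.92  0.47 -4.41] yaw 98.5 F [-0.4 -0.5 -1.2] w 45.5 t 38.05
cap at [ 667.4 -210.7  100.4] shift [ 5.52  0.48 -4.42] yaw 98.5 F [-0.4 -0.5 -1.2] w 45.5 t 38.05
```

Emit:
arm_command(moves=[[0,0.2,-1.5,0,0.3],[0,0.4,-3,0,0.3],[0,0.47,-4.4,0,0.3],[1.5,0.47,-4.4,0,0.3],[2.6,0.47,-4.4,0,0.3],[2.6,0.47,-4.4,0,0.3],[2.6,0.47,-4.4,0,0.3]])

```text
time: 38.75
tool_pos: [622.9, -211.7, 261.0]
tcp_rot: [-0.669, 1.565, -0.519]
contact_force: [0.7, -0.4, 0.0]
grip_width: 45.9
```

```bash
python3 -c "
from h import *
cap(623.2,-212.7,45,-.35,27.6)
c=Cam('scene'); c.crop('s42.png',140,220,230,310,8)"
```

```text
cap at [ 623.3 -212.2   74.2] shift [ 2.92 -0.04 -0.03] yaw 98.6 F [ 0.7 -0.4  0. ] w 45.9 t 38.75
```

View pics/s42.png

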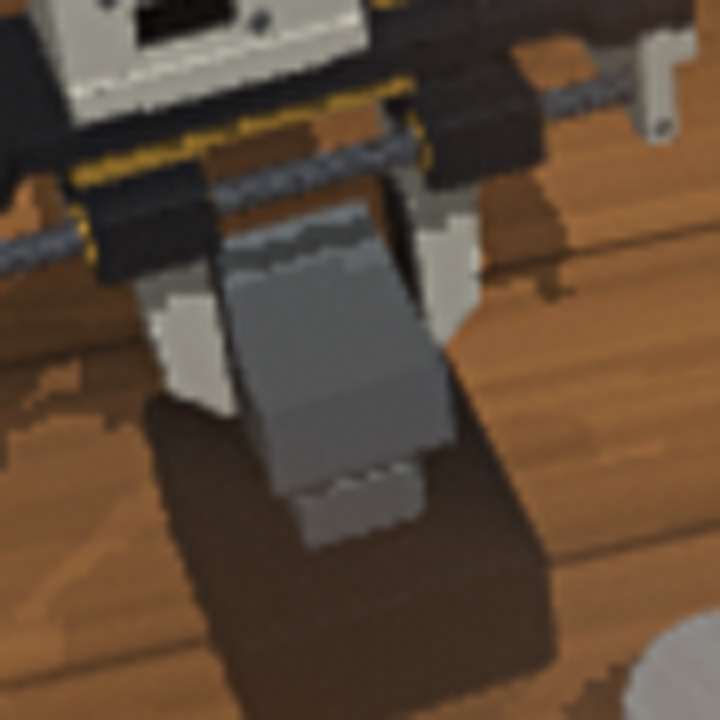

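Emit:
arm_command(moves=[[0.6,0,0,0,0.3],[1.2,0,0,0,0.3],[1.8,0,0,0,0.3],[1.8,0,0,0,0.3]])

```text
time: 39.2
tool_pos: [622.8, -211.8, 241.9]
tcp_rot: [-0.693, 1.566, -0.543]
contact_force: [0.6, -0.5, -0.1]
grip_width: 45.7
```

```bash
python3 -c "
from h import *
cap(623.2,-212.7,45,-.35,27.6)"
```

```text
cap at [ 623.1 -212.2   55.1] shift [ 1.01 -0.05  0.  ] yaw 98.6 F [ 0.6 -0.5 -0.1] w 45.7 t 39.2
```

Emit:
arm_command(moves=[[0.4,0,0,0,0.3],[0.8,0,0,0,0.3],[0.95,0,0,0,0.3],[0.95,0,0,0,0.3]])

```text
time: 39.6
tool_pos: [622.8, -211.8, 232.3]
tcp_rot: [-0.702, 1.567, -0.553]
contact_force: [-0.4, 0.0, -0.1]
grip_width: 45.8
```

```bash
python3 -c "
from h import *
cap(623.2,-212.7,45,-.35,27.6)"
```

```text
cap at [ 623.  -212.2   45.5] shift [ 0.05 -0.05  0.01] yaw 98.6 F [-0.4  0.  -0.1] w 45.8 t 39.6
```

Emit:
arm_command(moves=[[0.05,0,0,0,0.6],[0.05,0,0,0,0.8],[0.05,0,0,0,0.9],[0.05,0,0,0,0.9],[0.05,0,0,0,0.9],[0.05,0,0,0,0.9]])

```text
time: 40.2
tool_pos: [622.8, -211.8, 231.9]
tcp_rot: [-0.693, 1.567, -0.543]
contact_force: [0.3, -0.1, -0.5]
grip_width: 82.1
```

Emit:
arm_command(moves=[[-2,0,0,0,1],[-5,0,0,0,1],[-9,0,0,0,1],[-13,0,0,0,1],[-13,0,0,0,1],[-13,0,0,0,1]])

```text
time: 40.8
tool_pos: [622.3, -211.5, 362.9]
tcp_rot: [-0.654, 1.564, -0.505]
contact_force: [-0.4, 0.3, -0.7]
grip_width: 92.1
```

```bash
python3 -c "
from h import *
go(460,178,200,60)
c=Cam('scene'); c.crop('s43.png',140,220,230,310,8)
c=Cam('top'); c.crop('t43.png',150,150,430,310,2.8)"
```

```text
grip now [ 623.2 -212.   203.7] yaw 98.6 q6 -2.16 shift cm [  0.16  40.99 -10.34] turn 38.6 F [-0.4  0.3 -0.7] w 92.1 t 40.8
```

View pics/s43.png

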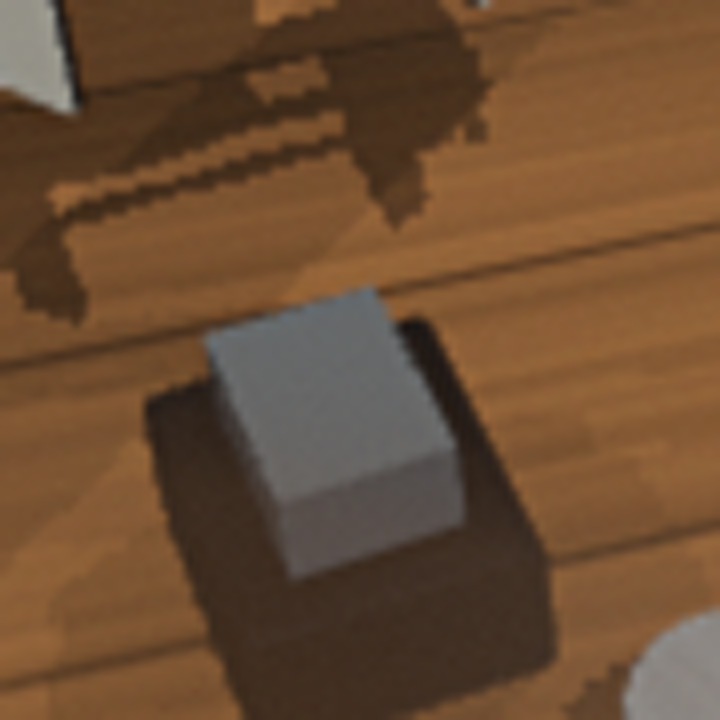

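View pics/t43.png

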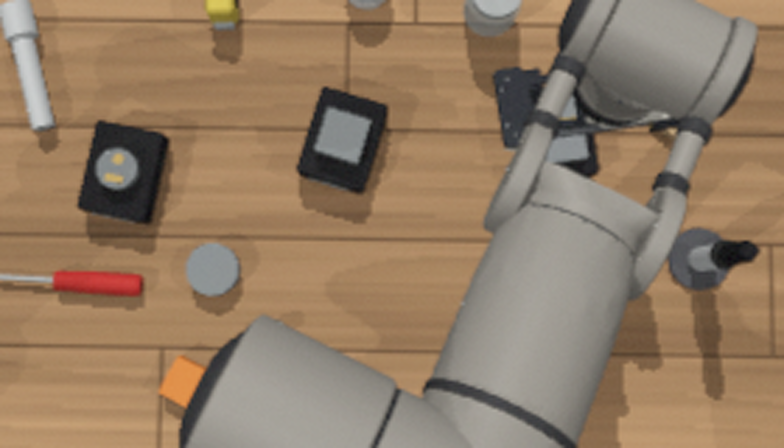

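Emit:
arm_command(moves=[[0,4.5,-1.1,8.5,1],[0,9,-2.3,17,1],[0,13.5,-3.4,25.5,1],[0,18,-4.5,34,1],[0,22.5,-5.7,42.5,1],[0,27,-6.8,51,1],[0,31.5,-8,59.5,1],[0,36,-9.1,68,1],[0,41,-10.3,76,1],[0,41,-10.3,82,1]])

```text
time: 41.9
tool_pos: [457.1, 181.7, 358.3]
tcp_rot: [-1.519, 1.568, -2.803]
contact_force: [0.9, -0.7, 1.1]
grip_width: 91.6
```

```bash
python3 -c "
from h import *
go(455,173,200,-12)"
```

```text
grip now [456.7 181.6 199.1] yaw 16.4 q6 -0.06 shift cm [-0.08 -0.41  0.77] turn 28.4 F [ 0.9 -0.7  1.1] w 91.6 t 41.9
```

Emit:
arm_command(moves=[[0,0,0.5,8,1],[0,-0.4,0.8,16,1],[0,-0.4,0.8,24,1],[0,-0.4,0.8,28.4,1],[0,-0.4,0.8,28.4,1],[0,-0.4,0.8,28.4,1]])

```text
time: 42.5
tool_pos: [455.4, 172.8, 357.4]
tcp_rot: [-1.083, 1.566, -2.861]
contact_force: [0.2, 0.0, 0.1]
grip_width: 91.6
```

```bash
python3 -c "
from h import *
go(455,173,200,-12)
c=Cam('wrist'); c.crop('w44.png',0,0,560,420,1.4); c.crop('w44b.png',200,120,360,250,5)"
```

```text
grip now [454.7 172.6 198.2] yaw -11.9 q6 0.41 shift cm [-0.18  0.02 -0.04] turn 0.1 F [0.2 0.  0.1] w 91.6 t 42.5
```

View pics/w44.png

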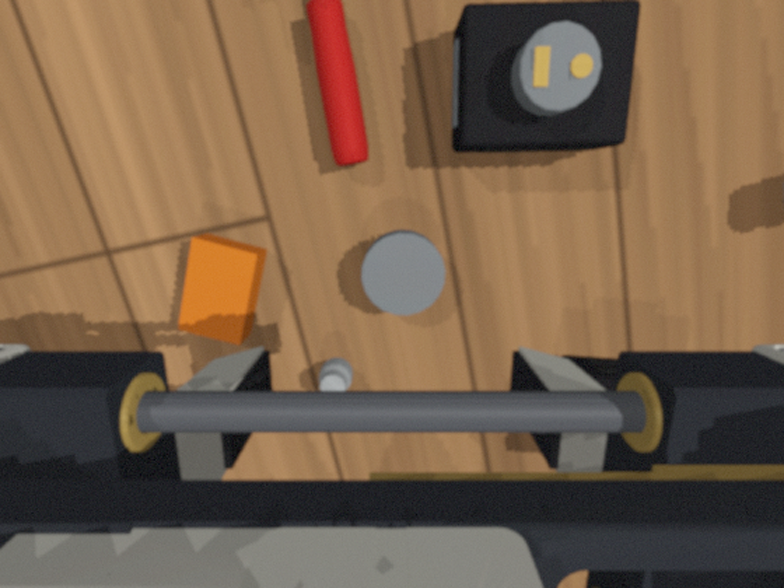

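View pics/w44b.png

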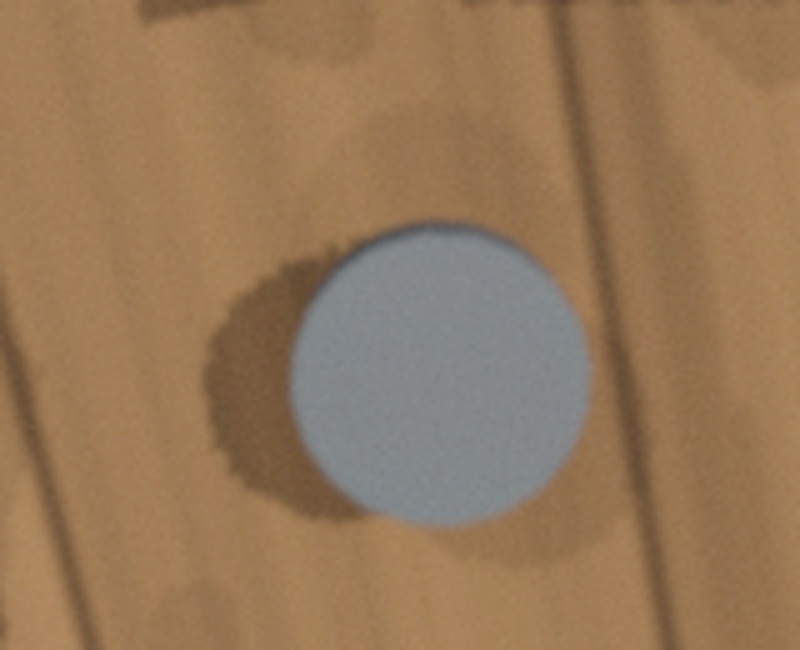

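Run:
```python
from h import *
c=Cam('wrist')
m=up(c,200,120,5,441,378,27); print(m, np.linalg.norm(up(c,200,120,5,441+149,378,27)-m))
go(m[0],m[1],26,-12)
```

```text
[464.05962031 178.99825486  27.        ] 29.65167440819061
grip now [454.9 172.7 198.6] yaw -11.9 q6 0.41 shift cm [17.25  0.82 -0.84] turn 0.1 F [ 0.9 -0.2  0.3] w 91.9 t 42.6
```

Emit:
arm_command(moves=[[2,0.4,-0.4,0,1],[6,0.8,-0.85,0,1],[10,0.8,-0.85,0,1],[13,0.8,-0.85,0,1],[15.5,0.8,-0.85,0,1],[17.2,0.8,-0.85,0,1],[17.2,0.8,-0.85,0,1],[17.2,0.8,-0.85,0,1],[17.2,0.8,-0.85,0,1]])

```text
time: 43.5
tool_pos: [464.9, 179.4, 186.8]
tcp_rot: [-0.983, 1.569, -2.761]
contact_force: [0.4, 0.5, 0.7]
grip_width: 91.9
```

Emit:
arm_command(moves=[[0,0,0,0,0.4],[0,0,0,0,0.4],[0,0,0,0,0.4],[0,0,0,0,0.4],[0,0,0,0,0.4],[0,0,0,0,0.4],[0,0,0,0,0.4],[0,0,0,0,0.4],[0,0,0,0,0.4]])

```text
time: 44.4
tool_pos: [464.9, 179.4, 186.9]
tcp_rot: [-0.958, 1.569, -2.736]
contact_force: [-1.1, -0.1, 5.3]
grip_width: 59.6
```

```bash
python3 -c "
from h import *
go(464,179,26,-12)
c=Cam('wrist'); c.crop('w45.png',0,0,560,420,1.4)"
```

```text
grip now [464.7 179.3  27.7] yaw -11.9 q6 0.42 shift cm [ 0.17 -0.06  0.05] turn 0.1 F [-1.1 -0.1  5.3] w 59.6 t 44.4
```

View pics/w45.png

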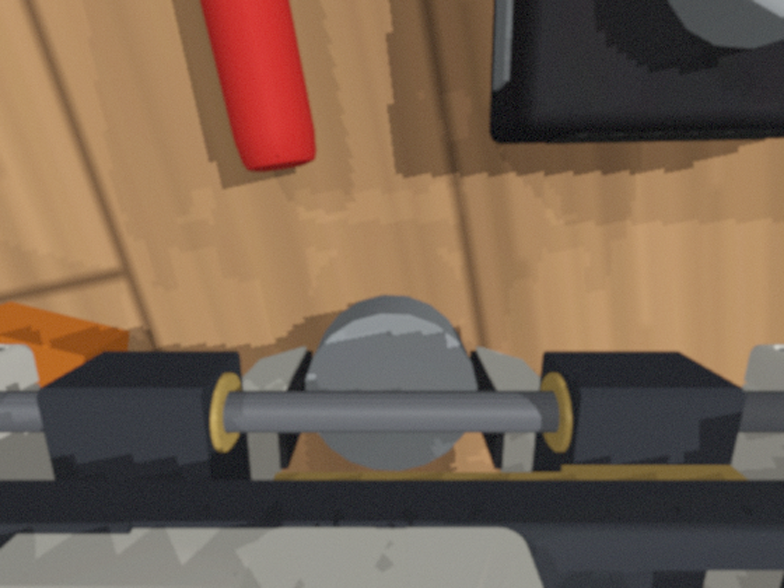

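Run:
```python
from h import *
p,Rt=tool(); c=Cam('wrist')
for u,v in((391,312),(391,471),(305.5,391.5),(476.5,391.5)): print((Rt.T@(c.ray(u/1.4,v/1.4,27)-p)).round(1))
t=Cam('top'); t.crop('t45.png',150,150,430,310,2.8)
go(562,230,130,-12)
```

```text
[159.9  -0.2 -28.4]
[160.   -0.2  31.7]
[ 1.60e+02 -2.97e+01  1.00e-01]
[1.599e+02 2.930e+01 1.000e-01]
grip now [464.7 179.3  27.7] yaw -11.9 q6 0.42 shift cm [-10.25   8.47  -6.95] turn 0.1 F [-1.1 -0.3  4.9] w 59.2 t 44.55
```

View pics/t45.png

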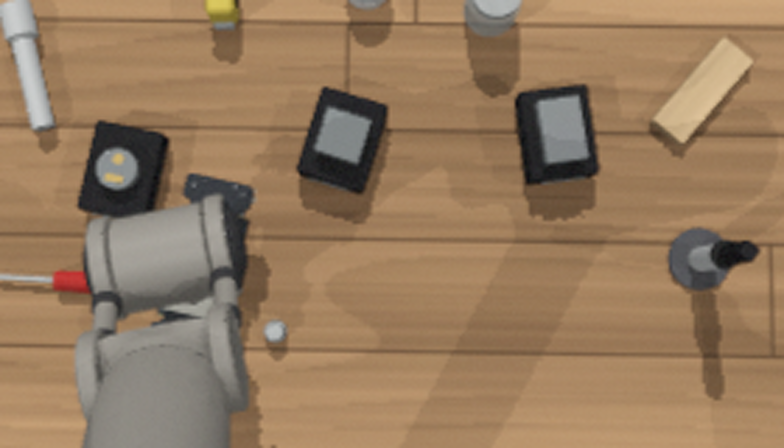

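Emit:
arm_command(moves=[[-3,0,0,0,0.4],[-7,0,0,0,0.4],[-10.3,2,-1.5,0,0.4],[-10.3,5,-4,0,0.4],[-10.3,8.5,-7,0,0.4],[-10.3,8.5,-7,0,0.4],[-10.3,8.5,-7,0,0.4]])

```text
time: 45.25
tool_pos: [562.7, 230.8, 288.3]
tcp_rot: [-1.017, 1.567, -2.794]
contact_force: [-0.9, -1.2, -0.9]
grip_width: 59.3
```

```bash
python3 -c "
from h import *
go(562,230,130,-12)
c=Cam('wrist'); c.crop('w46.png',0,0,560,420,1.4);c.crop('w46b.png',200,100,380,250,4.4)"
```

```text
grip now [562.1 230.5 129.1] yaw -11.8 q6 0.47 shift cm [-0.09  0.    0.05] turn 0.2 F [-0.9 -1.2 -0.9] w 59.3 t 45.25
```

View pics/w46.png

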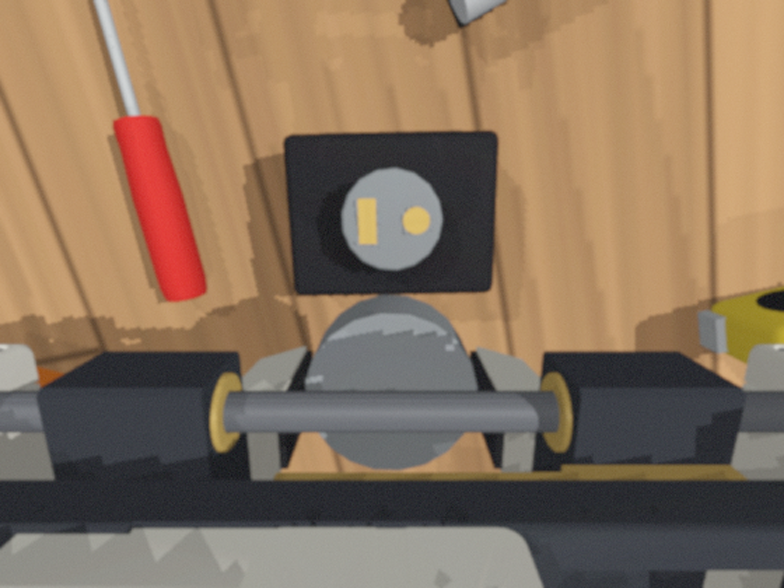

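View pics/w46b.png

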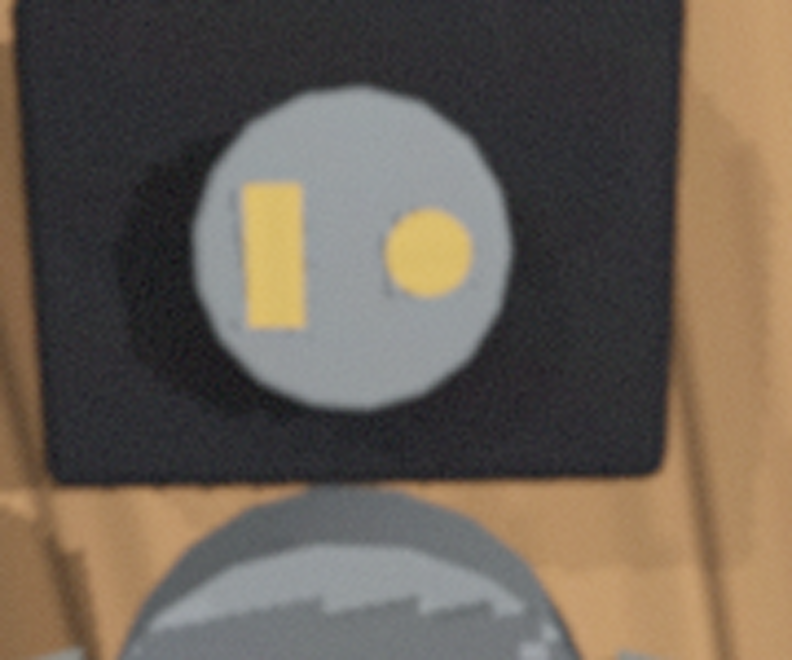

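Run:
```python
from h import *
c=Cam('wrist')
print(up(c,200,100,4.4,352.5,248.5,65),(up(c,200,100,4.4,275,256,66.5)+up(c,200,100,4.4,428,253,66.5))/2)
m=(up(c,200,100,4.4,352.5,248.5,65)+(up(c,200,100,4.4,275,256,66.5)+up(c,200,100,4.4,428,253,66.5))/2)/2
print(m)
cap(m[0],m[1],71,1.4,27.7); cap(m[0],m[1],45,1.4,27.7)
```

```text
[572.38815059 283.12004505  65.        ] [572.09476047 282.43039403  66.5       ]
[572.24145553 282.77521954  65.75      ]
cap at [560.9 228.6 102. ] shift [ 3.09  0.01 -5.54] yaw -11.9 F [-0.5  0.1 -1. ] w 59.6 t 45.35
cap at [560.9 228.6 102. ] shift [ 5.69  0.02 -5.54] yaw -11.9 F [-0.5  0.1 -1. ] w 59.6 t 45.35
```

Emit:
arm_command(moves=[[0,0,-2,0,0.4],[0,0,-4,0,0.4],[0,0,-5.55,0,0.4],[1.5,0,-5.55,0,0.4],[2.7,0,-5.55,0,0.4],[2.7,0,-5.55,0,0.4],[2.7,0,-5.55,0,0.4]])

```text
time: 46.05
tool_pos: [572.8, 283.9, 261.7]
tcp_rot: [-1.018, 1.566, -2.796]
contact_force: [-0.1, 0.1, -0.1]
grip_width: 59.7
```

```bash
python3 -c "
from h import *
cap(572.2,282.8,45,1.4,27.7)
c=Cam('scene'); c.crop('s47.png',330,170,420,260,8)"
```

```text
cap at [571.8 282.3  74.8] shift [ 2.98  0.05 -0.07] yaw -11.9 F [-0.1  0.1 -0.1] w 59.7 t 46.05
```

View pics/s47.png

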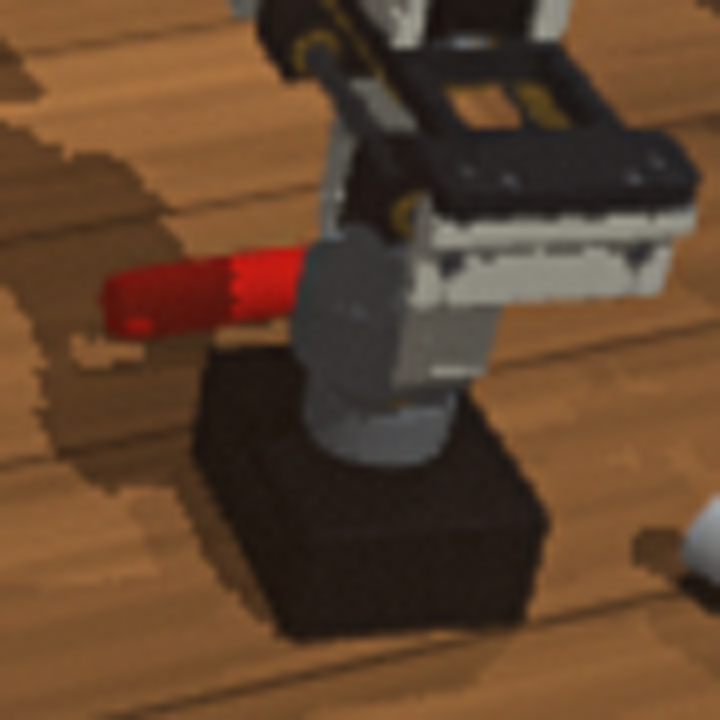

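```bash
python3 -c "
from h import *
c=Cam('scene'); f=lambda P:((c.px(P)+.5-[330,170])*8).round(1)
print('rim L/R extremes pred', [f([571.8+30*np.cos(a),282.3+30*np.sin(a),74.8]) for a in (-1.9,-1.6,1.24,1.5)])
print('neck', [f([572.2+23*np.cos(a),282.8+23*np.sin(a),65]) for a in (-1.9,-1.6,1.24,1.5)])
c.crop('s48.png',360,190,400,235,16)"
```

```text
rim L/R extremes pred [array([286.8, 347.3]), array([296.5, 363.5]), array([477.6, 350.3]), array([468.7, 336.4])]
neck [array([306.3, 373.8]), array([313.8, 386.2]), array([451.8, 376. ]), array([445.1, 365.3])]
```

View pics/s48.png

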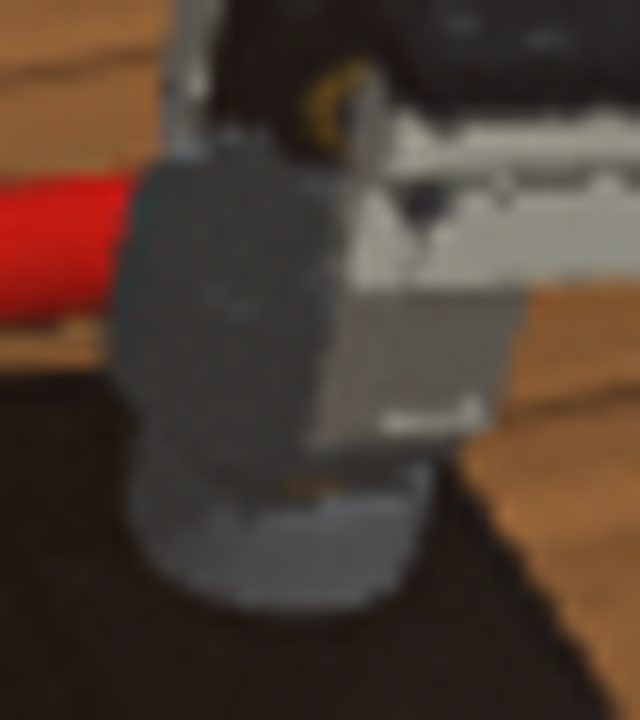

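Emit:
arm_command(moves=[[0.5,0.05,0.05,0,0.4],[0.9,0.05,0.05,0,0.4],[0.9,0.05,0.05,0,0.4]])

```text
time: 46.45
tool_pos: [573.4, 283.3, 252.8]
tcp_rot: [-1.019, 1.566, -2.798]
contact_force: [0.6, -0.0, -0.7]
grip_width: 59.4
```

```bash
python3 -c "
from h import *
cap(572.2,282.8,45,1.4,27.7)"
```

```text
cap at [572.5 281.7  65.9] shift [ 2.09 -0.04 -0.11] yaw -11.9 F [ 0.6 -0.  -0.7] w 59.4 t 46.45
```

Emit:
arm_command(moves=[[0.4,0,0,0,0.4],[0.8,0,0,0,0.4],[0.8,0,0,0,0.4]])

```text
time: 46.75
tool_pos: [573.2, 283.3, 243.8]
tcp_rot: [-1.023, 1.565, -2.802]
contact_force: [-1.0, 0.2, -0.2]
grip_width: 59.5
```

```bash
python3 -c "
from h import *
cap(572.2,282.8,45,1.4,27.7)"
```

```text
cap at [572.  281.6  57. ] shift [ 1.19  0.   -0.13] yaw -11.9 F [-1.   0.2 -0.2] w 59.5 t 46.75
```

No contact force at rim height 57 mm, which is below the neck top, so the cap is engaged. Going down.

Emit:
arm_command(moves=[[0.5,0,0,0,0.4],[0.9,0,0,0,0.4],[1.15,0,0,0,0.4],[1.15,0,0,0,0.4]])

```text
time: 47.15
tool_pos: [573.1, 283.2, 232.3]
tcp_rot: [-1.018, 1.565, -2.797]
contact_force: [-0.4, 0.1, 0.1]
grip_width: 59.8
```

```bash
python3 -c "
from h import *
cap(572.2,282.8,45,1.4,27.7)"
```

```text
cap at [571.8 281.5  45.4] shift [ 0.04  0.01 -0.13] yaw -11.9 F [-0.4  0.1  0.1] w 59.8 t 47.15
```

Emit:
arm_command(moves=[[0.05,0,0,0,0.7],[0.05,0,0,0,0.9],[0.05,0,0,0,1],[0.05,0,0,0,1],[0.05,0,0,0,1]])

```text
time: 47.65
tool_pos: [573.1, 283.2, 231.8]
tcp_rot: [-1.021, 1.565, -2.8]
contact_force: [0.2, -0.2, 0.1]
grip_width: 90.2
```

Emit:
arm_command(moves=[[-2,0,0,0,1],[-5,0,0,0,1],[-9,0,0,0,1],[-13,0,0,0,1],[-17,0,0,0,1],[-20,0,3,0,1],[-20,0,7,0,1],[-20,-3,11,0,1],[-20,-6,14,0,1],[-20,-6,14,0,1]])

```text
time: 48.65
tool_pos: [482.8, 156.9, 432.4]
tcp_rot: [-1.043, 1.561, -2.823]
contact_force: [-0.5, 0.6, -0.2]
grip_width: 91.9
```

```bash
python3 -c "
from h import *
go(400,0,300)
c=Cam('scene'); c.crop('s49.png',60,150,450,340,2.05); c.crop('s49b.png',330,180,410,260,9)
c=Cam('top'); c.crop('t49.png',130,110,430,310,2.6)
c=Cam('wrist'); c.crop('w49.png',0,0,560,420,1.4)"
```

```text
grip now [481.3 156.4 273.2] yaw -12.0 q6 0.37 shift cm [-2.55 -4.72 17.  ] turn 0 F [-0.5  0.6 -0.2] w 91.9 t 48.65
```

View pics/s49.png

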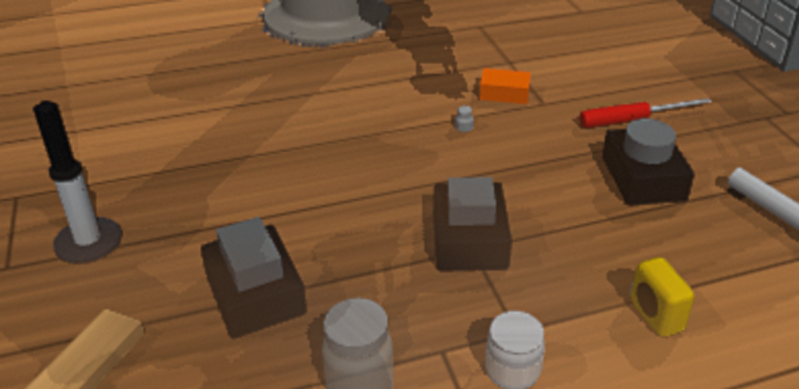

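View pics/s49b.png

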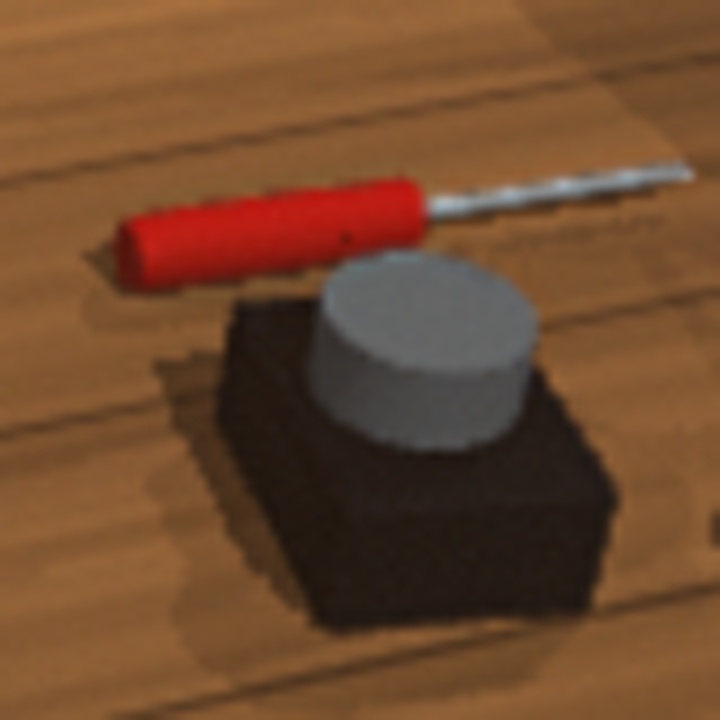

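View pics/t49.png

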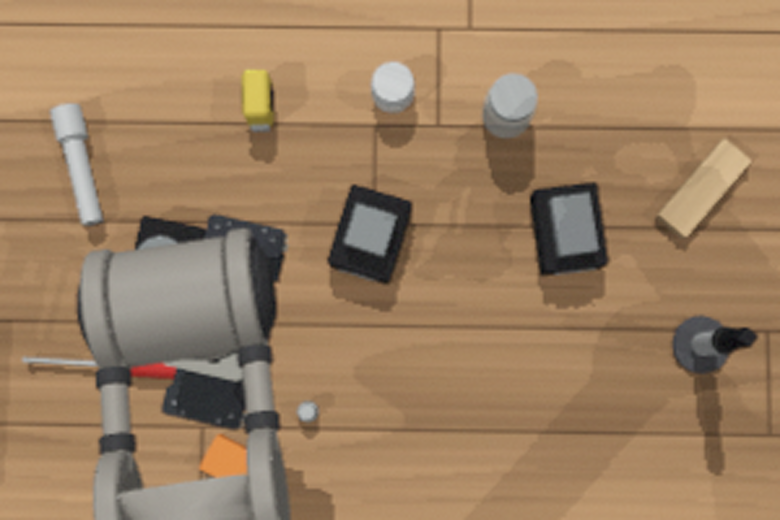

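View pics/w49.png

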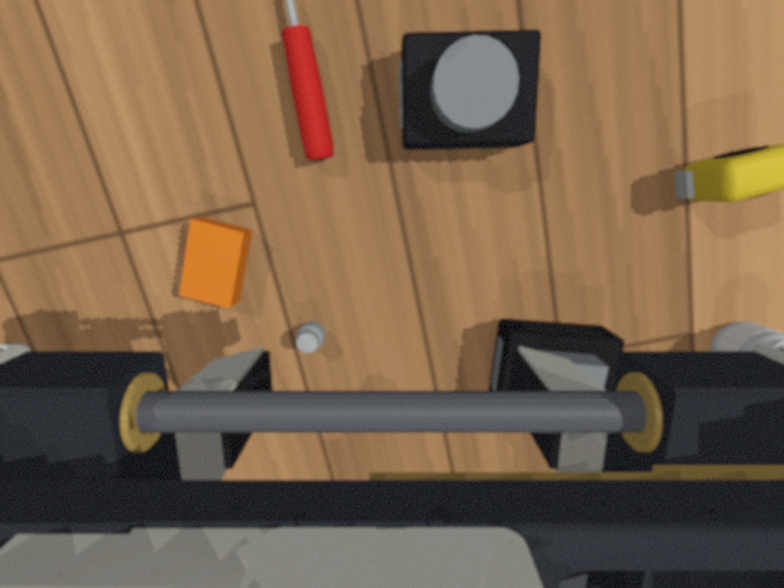

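```bash
python3 -c "
from h import *
print(bot.close_job())"
```

```text
the job is handed in; nothing more can be done
None
```

All three packs were there. I tested them in the order rectangular, square, round, then hung the probe back in its holder and put the matching grey cap on each pack. The job is handed in at about 49 s of the 210 s allowed.

- **Pressing:** I stayed 0.5 s or more on every contact. The wrist force was about 2.5 to 3.5 N above the free reading, which I estimate as 4 to 6 mm of pin travel. Force noise is about ±0.7 N, so that depth is an estimate, not a reading.
- **Extra press:** The first press on the rect and square round contacts looked close to the 3 mm minimum. I pushed each about 2 mm deeper and held it again without lifting.
- **Caps:** Each cap went down with no contact force, and its rim was within 0.5 mm of the shoulder when I let go. For the round cap, the two cameras disagreed by about 2 mm on its position. I moved it about 1 mm between the two, and it seated cleanly.
- **Last pictures:** The scene, top and wrist cameras show all three caps flat and fully down. The probe's collar is on the holder rim, and the gripper is open and clear of everything. The orange look-alike and the other bystanders look undisturbed; the torch's far end was out of the final views. I saw no sign of a pack or cap being knocked aside during the run.

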